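# Bolt down and fill the hopper feeder

### The job

Fasten the hopper of the vibratory feeder and fill it: spin both captive hex nuts clockwise by hand until they are hand-tight, then with the spanner tighten each by about an eighth of a turn more. Only when both nuts are tight, carry each scoop tray that has connector hoods in it to the hopper and tip it in; pick up any hood that misses, so that all of them lie inside the hopper. Leave the spanner and both trays lying flat, right way up, on the grey bench mat, and do not disturb the other things on the bench.

Things in the scene. Friction and masses are not known exactly. Their poses are not given: they have to be found in the camera images.
- feeder: Bench-top hopper feeder, fixed, its x points to the robot's left, give or take. Origin: on the bench under the middle of its 284 x 204 mm base (x by y), z up. The base is a flat deck, top 51 mm above the bench. The open square hopper stands on its +x part (centre x = +50 mm, y = 0). Two clamp studs with captive nuts stand at x = -105 mm, y = +60 mm (near the robot) and -60 mm (far). A low outlet trough sticks out 70 mm at +x.
- hopper_mouth (a point): Centre of the steel hopper's square mouth, at rim height, 133 mm above the bench; axes as the feeder's. Inside 172 x 172 mm, walls 4 mm thick, floor 57 to 80 mm above the bench, falling towards +x.
- nut_n_mid (a point): Middle of the near captive hex nut: 30 mm across flats, 26 mm high, 55 to 81 mm above the bench, on a washer 42 mm across and 4 mm thick on the deck. The stud, 23 mm across at its end, stands 8 mm out of the top. The frame turns with the nut: z up along the stud, x normal to a flat, so a flat faces every 60 degrees from x.
- nut_f_mid (a point): The same for the far captive hex nut.
- nut_n (a joint): Free run of the near nut (rad), grows as it is turned clockwise seen from above; stays where left; turns easily (0.06 N m). 2.2 = hand-tight, where it stops against the washer; it starts 0.5 to 2.0 rad short of that.
- nut_f (a joint): The same for the far nut.
- seat_n (a joint): How far the near nut, with its washer, is tightened past hand-tight (rad, clockwise from above, 0 at the start). Moves only once joint nut_n is at its stop; takes about 0.7 N m, stays where left. An eighth of a turn is 0.79; the end stop at 1.5 is overtightened. The nut's whole turn is nut_n + seat_n.
- seat_f (a joint): The same for the far nut.
- spanner: Insulated open-ended spanner lying flat, about 0.34 kg. Origin: under its long axis; x towards the jaw, z up. Black sleeve 24 mm wide, z 0 to 20 mm, x -95 to +55 mm: grip it at x = 0 to 25 mm (balance at +26). Steel head 52 mm wide, z 3 to 17 mm. Jaw in line with the handle: parallel prongs 32 mm apart, mouth at x = +123, back at x = +91 mm; the nut's axis sits at x = +110 mm.
- mat: Grey bench mat, fixed, 380 x 500 mm (x by y), 2 mm thick; origin under its centre. Trays and spanner start on it.
- tray_a: Aluminium scoop tray, about 0.22 kg. Origin: centre of the pan's underside; z up, x to the open lip. Pan 130 (x) x 96 mm, floor 3 mm thick, walls 34 mm high at sides and back; front at x = +65 open, its last 30 mm of floor rise to z = 7 mm. Handle 18 mm wide, z 20 to 32 mm, x -65 to -146 mm: grip it at x = -105 mm. Hoods slide out (friction 0.4) once the lip tilts down 45 degrees or more.
- tray_b: A second scoop tray, the same as tray_a.
- hood1: Cast connector hood, a block 34 x 26 x 14 mm (x, y, z), 30 g, with a short cable neck at -x. Origin: centre of its underside. Starts flat in tray_a if present (two to seven hoods are present; a tray may be empty).
- hood2: Cast connector hood, a block 34 x 26 x 14 mm (x, y, z), 30 g, with a short cable neck at -x. Origin: centre of its underside. Starts flat in tray_a if present (two to seven hoods are present; a tray may be empty).
- hood3: Cast connector hood, a block 34 x 26 x 14 mm (x, y, z), 30 g, with a short cable neck at -x. Origin: centre of its underside. Starts flat in tray_a if present (two to seven hoods are present; a tray may be empty).
- hood4: Cast connector hood, a block 34 x 26 x 14 mm (x, y, z), 30 g, with a short cable neck at -x. Origin: centre of its underside. Starts flat in tray_a if present (two to seven hoods are present; a tray may be empty).
- hood5: Cast connector hood, a block 34 x 26 x 14 mm (x, y, z), 30 g, with a short cable neck at -x. Origin: centre of its underside. Starts flat in tray_b if present (two to seven hoods are present; a tray may be empty).
- hood6: Cast connector hood, a block 34 x 26 x 14 mm (x, y, z), 30 g, with a short cable neck at -x. Origin: centre of its underside. Starts flat in tray_b if present (two to seven hoods are present; a tray may be empty).
- hood7: Cast connector hood, a block 34 x 26 x 14 mm (x, y, z), 30 g, with a short cable neck at -x. Origin: centre of its underside. Starts flat in tray_b if present (two to seven hoods are present; a tray may be empty).
- hood8: Cast connector hood, a block 34 x 26 x 14 mm (x, y, z), 30 g, with a short cable neck at -x. Origin: centre of its underside. Starts flat in tray_b if present (two to seven hoods are present; a tray may be empty).
- reel: Bystander: small wire reel, 60 mm across, 38 mm high, beyond the mat. Leave alone.
- flux: Bystander: small amber bottle, 38 mm across, 85 mm high, beyond the feeder. Leave alone.
- dish: Bystander: small steel dish, 64 mm across, 22 mm high, left of the feeder. Leave alone.

How it is judged:
By the outcome, as a careful person would: the job done as asked, in the order asked, and still so for the second after the job is handed in, with the robot touching nothing.
Of hood1, hood2, hood3, hood4, hood5, hood6, hood7, hood8 only 2 to 7 are there at a start; the rules pass over those that are not, and their reading is None.
At some moment in a run one of tray_a, tray_b, spanner may be knocked a few centimetres aside while the robot is not near it.
It also fails if it takes over 210 s, if anything falls off the work surface, if the arm or the gripper's body presses on something with over 40 N, if the wrist force passes 120 N, or if a joint passes its speed limit or range.

### The arm

A 6-joint arm with a two-finger parallel gripper is mounted at the origin on the work surface. World frame = base frame: x ahead of the robot, y to its left, z up, the work surface at z = 0. Lengths are in m, angles in rad, forces in N, time in s.
With the tool pointing down it reaches from about 0.375 to 0.975 m from the base axis. Payload 3.8 kg.
Tool frame: the origin (TCP) lies on the mounting face of the last link; the fingertips stand 173 mm ahead of it and the grasp point (between the pads) lies 155 mm ahead of it; z points along the fingers, y is the direction in which the jaws open and shut (so a half turn about z gives the same grasp; the last joint's range is limited). The gripper opens to 85 mm and grips with 20 to 120 N. Pads are 22 mm wide; open, the fingers measure 114 mm over their backs; the gripper's body (76 mm by 85 mm) begins 54 mm behind the grasp point. The pads swing forward as they close: fully open they stand 13 mm farther back than shut.
Start: joints at [-1.257, 0.264, 1.604, -0, 1.274, -0.037], TCP at [0.232, -0.634, 0.405] pointing down, gripper open.
Joint ranges: [-2.63, 2.63], [-0.94, 2.18], [0.31, 2.57], [-1.31, 4.45], [0, 2.66], [-2.55, 2.55]. Speed limits (rad/s): [2.57, 2.57, 3.14, 3.14, 3.14, 3.14].

### API

Orientations are given as a rotation vector (axis times angle).
In Python, from workcell import bot, imaging, order gives the robot as it stands. The module is installed in compiled form; this text tells all that it offers.
- The arm moves only by the shell command python3 -m creep 'ROWS' [OPENING] [FORCE]. ROWS is JSON, a list of rows, each an object with "slide": the shift along the tool's x, y, z each as a share of 25 mm, from -1 to 1, a list of three; "angular": the turn, a rotation vector about the tool's x, y, z each as a share of 4 degrees, from -1 to 1, a list of three. A call has 1 to 5 rows; each row shifts and turns the commanded pose from where the row before left it, along the tool's axes as they then stand; what a row does not reach is not made up. A row lasts 1/12 s, in which the tool goes at most 41.7 mm and 7.16 degrees, less where a joint would pass 70% of its speed; a pose out of reach is approached as far as the arm can. A call with a number of a shift or a turn outside -1 to 1 is refused whole. A call with a gripper value outside its range is refused whole. OPENING is the closure, from -1 (fully open) to 1 (shut), set as the call begins (- or left out, the last holds). The fingers move at their own pace and stop on an object; FORCE is the grip in N (left out, the last holds). Time passes only in rows, so rows that do not move let the fingers close. It gives the time, the measured TCP pose, the force and the opening at its end, in the units of the state.
- bot.read_state(): the state, without advancing time (a new reading comes with each control period).
- imaging.read_camera(name): name is "side" or "top"; returns (picture, depth): 480x640x3 uint8, red, green, blue; 480x640 float32, m along the optical axis (not along the pixel's ray), 0 where there is no reading.
- imaging.camera_model(name): a dict with "fovy" (degrees; the focal length in pixels is half the picture's height over the tangent of half this angle, whatever the lens; pixels are square), "cx", "cy" (the principal point, pixels), "camera_from_world" (4x4, takes a point from world to camera coordinates). Camera axes: x right, y down, z forward; pixel columns grow to the right and rows downward; lengths in m; the calibration is good to about 2 mm. A picture is of the moment at which its call begins. camera_model takes no time and is no camera call.
- order.finish_job(): hands the job in, once; it reports no verdict.
The state is a dict: "time": time; "q": joint angles; "joint_vel": joint speeds; "joint_torque": joint torques, N m; "tool_pos": TCP position; "tcp_rot": TCP orientation; "wrist_force": force on the tool from outside, world axes, zero at the start; "torque": the same for the moment, N m; "width": opening from 0.0 (shut) to 1.0 (fully open).
Only numpy, scipy, OpenCV 4.12 (cv2) and the standard library are available. Lean on these libraries where they do the work, as an engineer would, in place of code of your own. Each camera call takes 0.05 s, during which the arm holds its last target.

## Working session

There is one attempt and no reset: what is moved stays moved. The work goes in short steps, Python scripts to look and compute and a shell command to move; the robot and the scene stay as the last step left them, time stands still between calls to the robot, and variables do not carry over. Pictures are saved under pics/ and viewed, and the job is handed in when it is done.

I'll start by reading the state and looking through both cameras.

```bash
mkdir -p pics; ls; cat > h.py <<'E'
import numpy as np, cv2
from scipy.spatial.transform import Rotation as R
from workcell import bot, imaging, order
def snap(name,fn):
    p,d=imaging.read_camera(name); cv2.imwrite('pics/'+fn+'.png',p[:,:,::-1]); np.savez('pics/'+fn+'.npz',p=p,d=d); return p,d
def cam(name):
    m=imaging.camera_model(name); f=240/np.tan(np.radians(m['fovy'])/2); return f,m['cx'],m['cy'],np.array(m['camera_from_world'])
def ray(name,u,v,z):
    f,cx,cy,T=cam(name); Rm=T[:3,:3]; c=-Rm.T@T[:3,3]
    d=Rm.T@np.array([(u-cx)/f,(v-cy)/f,1.]); return c+d*(z-c[2])/d[2]
def pt(name,u,v,dep):
    f,cx,cy,T=cam(name); return T[:3,:3].T@(np.array([(u-cx)/f*dep,(v-cy)/f*dep,dep])-T[:3,3])
def proj(name,P):
    f,cx,cy,T=cam(name); q=T[:3,:3]@np.array(P)+T[:3,3]; return q[0]/q[2]*f+cx,q[1]/q[2]*f+cy
def st():
    s=bot.read_state(); Rm=R.from_rotvec(s['tcp_rot']).as_matrix(); return s,Rm,np.array(s['tool_pos'])
E
python3 - <<'E'
from h import *
s,Rm,p=st(); print({k:np.round(v,3) for k,v in s.items()}); print(Rm.round(3))
for c in('side','top'):
    print(c,cam(c)); snap(c,c+'0')
E
```

```text
pics
{'time': np.float64(0.0), 'q': array([-1.257,  0.265,  1.605,  0.   ,  1.274, -0.037]), 'joint_vel': array([-0.   ,  0.   , -0.001, -0.002,  0.001,  0.   ]), 'joint_torque': array([ 0.0000e+00, -5.1511e+01, -3.6732e+01,  0.0000e+00,  1.3000e-02,
        0.0000e+00]), 'tool_pos': array([ 0.232, -0.634,  0.403]), 'tcp_rot': array([-3.091, -0.548,  0.   ]), 'wrist_force': array([0.811, 0.303, 0.204]), 'torque': array([ 0.047, -0.048,  0.04 ]), 'width': np.float64(0.998)}
[[ 0.939  0.344 -0.001]
 [ 0.344 -0.939  0.002]
 [ 0.    -0.002 -1.   ]]
side (np.float64(548.0900135196102), 316.9412727020871, 243.4104350619202, array([[ 0.99732185, -0.07266265,  0.00832252, -0.57353219],
       [-0.03550163, -0.58045095, -0.81352095,  0.20029434],
       [ 0.0639434 ,  0.81104675, -0.58147606,  1.21040484],
       [ 0.        ,  0.        ,  0.        ,  1.        ]]))
top (np.float64(534.6411346322487), 329.1006598241426, 239.70290846646623, array([[-0.01893118, -0.99981024,  0.00459223,  0.13776895],
       [-0.98924307,  0.01806436, -0.14516139,  0.59866012],
       [ 0.14505089, -0.00729091, -0.98939733,  1.41857085],
       [ 0.        ,  0.        ,  0.        ,  1.        ]]))
```

View pics/top0.png

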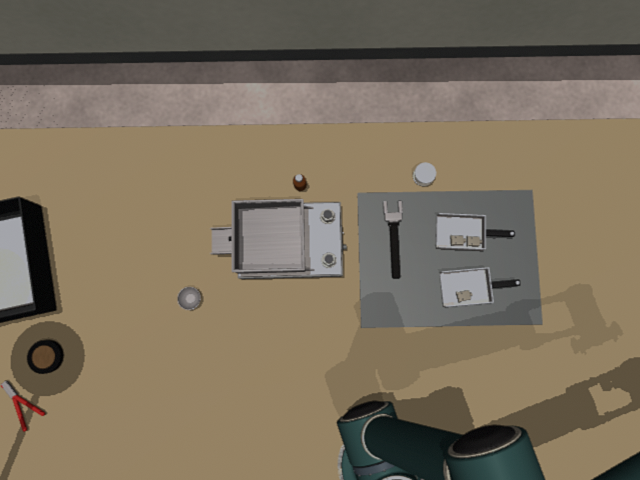

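View pics/side0.png

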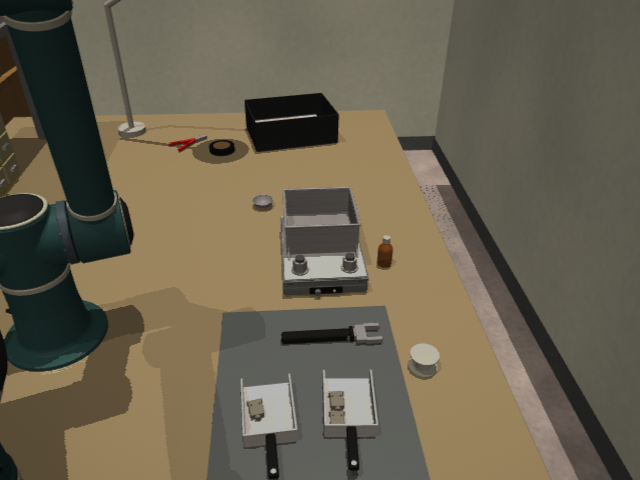

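The top view shows the feeder at about (285,238) and its nuts at about (328,215) and (329,260). The spanner is at (394,240) with its jaw up. The upper tray has two hoods at about (458,240) and (474,240), and the lower tray has one at (464,296). Next I'll crop and measure.

```bash
python3 - <<'E'
from h import *
p=np.load('pics/top0.npz')['p']
c=p[190:290,205:355]; cv2.imwrite('pics/c1.png',cv2.resize(c[:,:,::-1],(750,500),interpolation=cv2.INTER_CUBIC))
c=p[185:315,370:530]; cv2.imwrite('pics/c2.png',cv2.resize(c[:,:,::-1],(738,600),interpolation=cv2.INTER_CUBIC))
p=np.load('pics/side0.npz')['p']
c=p[180:300,270:400]; cv2.imwrite('pics/c3.png',cv2.resize(c[:,:,::-1],(650,600),interpolation=cv2.INTER_CUBIC))
E
```

```text
(no output)
```

View pics/c1.png

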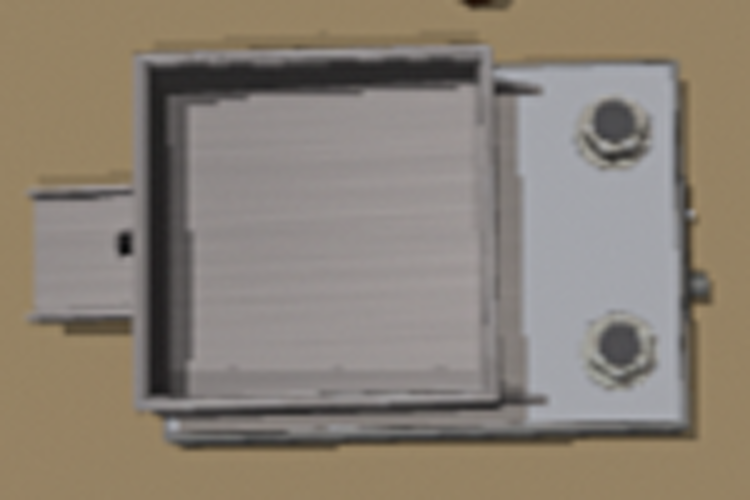

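View pics/c2.png

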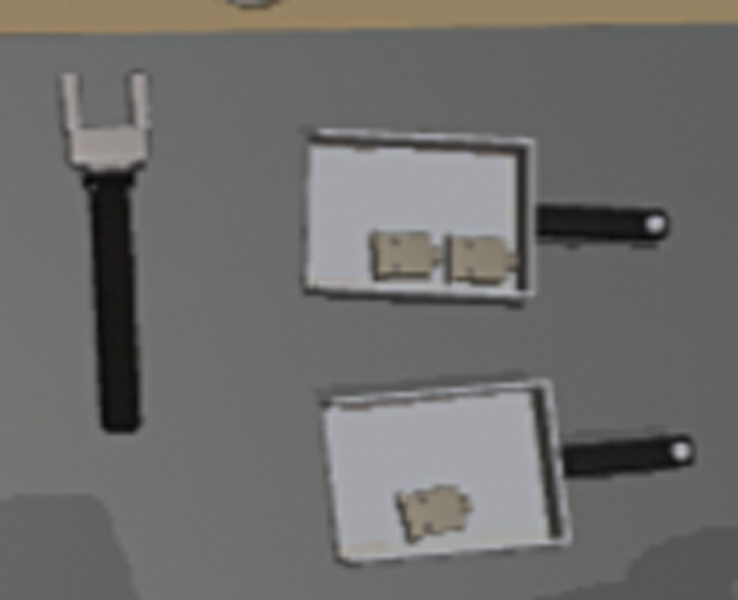

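View pics/c3.png

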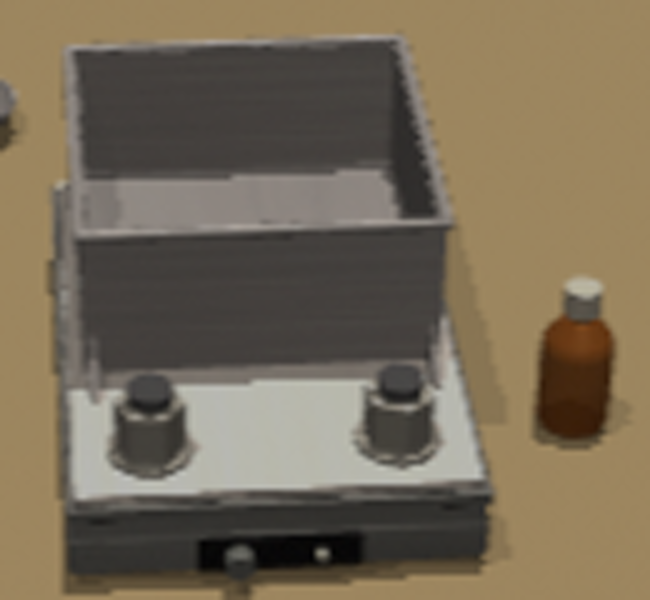

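```bash
python3 - <<'E'
from h import *
# depth-based planes & centroid measurements
for n in('top','side'):
    z=np.load(f'pics/{n}0.npz'); p=z['p'].astype(int); d=z['d']
    f,cx,cy,T=cam(n); v,u=np.mgrid[:480,:640]
    P=np.stack([(u-cx)/f*d,(v-cy)/f*d,d],-1)-T[:3,3]; W=P@T[:3,:3]
    W[d==0]=np.nan
    np.save(f'pics/{n}0W.npy',W)
    # stud tops: near height .089 & dark
    b=(abs(W[...,2]-.089)<.004)&(p.max(-1)<120)
    k,lab,s,c=cv2.connectedComponentsWithStats(b.astype(np.uint8))
    for i in range(1,k):
        if s[i,4]>12:
            print(n,'h89 blob',s[i],c[i].round(1),ray(n,*c[i],.089).round(4), W[lab==i].mean(0).round(4))
W=np.load('pics/top0W.npy'); p=np.load('pics/top0.npz')['p']
def show(nm,b,zz=None):
    k,lab,s,c=cv2.connectedComponentsWithStats(b.astype(np.uint8))
    for i in range(1,k):
        if s[i,4]>15:
            r=cv2.minAreaRect(W[lab==i][:,:2].astype(np.float32)*1000); print(nm,s[i,4],c[i].round(1),W[lab==i].mean(0).round(4),np.round(r[0],1),np.round(r[1],1),round(r[2],1))
X,Y,Z=W[...,0],W[...,1],W[...,2]
reg=(X>.3)&(X<.85)&(Y<.45)&(Y>-.5)
show('rim',reg&(abs(Z-.133)<.004))
show('deck',reg&(abs(Z-.051)<.003))
dark=p.max(-1)<60
show('dark>8',reg&dark&(Z>.008)&(Z<.05))
E
```

```text
top h89 blob [ 24 198   6  22  36] [ 25.9 207.9] [0.6949 0.9331 0.089 ] [0.695  0.9331 0.0889]
top h89 blob [324 210   9   8  41] [327.5 213.4] [0.6654 0.1298 0.089 ] [0.6653 0.1298 0.0898]
top h89 blob [ 27 221   4   8  14] [ 28.3 224.5] [0.6497 0.9239 0.089 ] [0.6499 0.9242 0.0884]
top h89 blob [ 28 231   7  28  49] [ 30.9 244.9] [0.5949 0.9135 0.089 ] [0.5949 0.9132 0.0895]
top h89 blob [325 255   8   8  41] [328.6 258.5] [0.5444 0.1293 0.089 ] [0.5444 0.1293 0.0898]
top h89 blob [ 34 269   5  16  26] [ 35.7 277.1] [0.5096 0.896  0.089 ] [0.5096 0.8958 0.0894]
top h89 blob [ 36 286   4  10  17] [ 37.5 291.1] [0.4731 0.8889 0.089 ] [0.4731 0.8886 0.0895]
top h89 blob [ 38 299   4  12  21] [ 39.3 304.9] [0.4373 0.8821 0.089 ] [0.4373 0.882  0.0891]
side h89 blob [313  17  46   5  75] [335.6  18.7] [0.8571 2.3993 0.089 ] [0.8571 2.3985 0.0892]
side h89 blob [374  17  13   4  26] [379.8  18.3] [1.1145 2.3984 0.089 ] [1.1145 2.3987 0.0889]
side h89 blob [388  17  14   3  27] [394.1  18.1] [1.1983 2.4007 0.089 ] [1.1985 2.4014 0.0889]
side h89 blob [403  17  37   3  54] [421.4  17.9] [1
[... 4035 characters left out ...]
] [0.5074 0.3023 0.0508] [508.5 301.1] [ 9.6 21.1] 42.7
deck 22 [283.9 274. ] [0.5089 0.2503 0.051 ] [509.  251.3] [19.2 10.8] 88.8
deck 38 [297.2 273.7] [0.509  0.2144 0.0508] [508.3 213.5] [35.1 11. ] 88.7
dark>8 40 [300.9 187.5] [0.7515 0.2026 0.0322] [753.4 203.5] [11.2 33.8] 9.1
dark>8 46 [482.7 230.8] [ 0.6223 -0.303   0.0175] [ 621.  -302.9] [ 3.1 83.2] 87.1
dark>8 474 [394.5 249.3] [ 0.574  -0.0539  0.0231] [575.8 -52.9] [ 32.2 161.1] 88.2
dark>8 176 [499.1 232.8] [ 0.613  -0.3428  0.0348] [ 613.7 -344.5] [78.6 18.3] 85.8
dark>8 41 [488.1 284.5] [ 0.4722 -0.308   0.0204] [ 471.  -307.6] [82.7  5.5] 3.8
dark>8 170 [504.2 283.4] [ 0.4736 -0.3476  0.0352] [ 473.8 -351.3] [18.2 75.7] 4.0
```

The nuts come out at about (0.543, 0.129) near and (0.663, 0.129) far. The feeder's x axis lies along world +y. I'll write a helper that works out tool-axis moves, then head for the near nut.

```bash
cat >> h.py <<'E'
def need(target=None,yaw=None):
    """target TCP xyz; tool-axis shift in units of 25mm; yaw (deg) of tool x for tool down -> units of 4deg about tool axes"""
    s,Rm,p=st(); o={}
    y=np.degrees(np.arctan2(Rm[1,0],Rm[0,0]))
    print('t%.1f'%s['time'],'p',p.round(4),'yaw %.2f'%y,'q',np.round(s['q'],2),'F',np.round(s['wrist_force'],1),'M',np.round(s['torque'],2),'w %.1fmm'%(s['width']*85),'tilt',Rm[:,2].round(3))
    if target is not None:
        t=Rm.T@(np.array(target)-p); print(' slide units',(t/.025).round(2),' rows>=',np.abs(t/.025).max().round(1))
    if yaw is not None:
        Rt=R.from_matrix(np.array([[1,0,0],[0,-1,0],[0,0,-1.]])); Rt=R.from_euler('z',yaw,degrees=True)*Rt
        w=(R.from_matrix(Rm).inv()*Rt).as_rotvec(degrees=True); print(' ang units',(w/4).round(2))
E
python3 -m creep '[{"slide":[0.9,-0.97,0],"angular":[0,0,-1]},{"slide":[0,0,0],"angular":[0,0,-1]}]' -0.3 20
python3 -c "
from h import *
need((.543,.129,.35),119)"
```

```text
time: 0.27
tool_pos: [0.2458, -0.6003, 0.403]
tcp_rot: [-3.041, -0.767, -0.002]
wrist_force: [-0.2, 0.4, -0.3]
width: 0.749
t0.3 p [ 0.2458 -0.6003  0.403 ] yaw 28.32 q [-1.22  0.22  1.66  0.    1.27 -0.15] F [-0.2  0.4 -0.3] M [-0.01 -0.02  0.  ] w 63.6mm tilt [-0.     0.006 -1.   ]
 slide units [ 24.3  -20.03   2.29]  rows>= 24.3
 ang units [ -0.03  -0.09 -22.67]
```

```bash
python3 -m creep '[{"slide":[1,-0.82,0],"angular":[0,0,0]},{"slide":[1,-0.82,0],"angular":[0,0,0]},{"slide":[1,-0.82,0],"angular":[0,0,0]},{"slide":[1,-0.82,0],"angular":[0,0,0]},{"slide":[1,-0.82,0],"angular":[0,0,0]}]' >/dev/null
python3 -m creep '[{"slide":[1,-0.82,0],"angular":[0,0,0]},{"slide":[1,-0.82,0],"angular":[0,0,0]},{"slide":[1,-0.82,0],"angular":[0,0,0]},{"slide":[1,-0.82,0],"angular":[0,0,0]},{"slide":[1,-0.82,0],"angular":[0,0,0]}]'
python3 -m creep '[{"slide":[1,-0.82,0],"angular":[0,0,0]},{"slide":[1,-0.82,0],"angular":[0,0,0]},{"slide":[1,-0.82,0],"angular":[0,0,0]},{"slide":[1,-0.82,0],"angular":[0,0,0]},{"slide":[1,-0.82,0],"angular":[0,0,0]}]' >/dev/null
python3 -m creep '[{"slide":[1,-0.82,0],"angular":[0,0,0]},{"slide":[1,-0.82,0],"angular":[0,0,0]},{"slide":[1,-0.82,0],"angular":[0,0,0]},{"slide":[1,-0.82,0],"angular":[0,0,0]},{"slide":[1,-0.82,0],"angular":[0,0,0]}]' >/dev/null
python3 -m creep '[{"slide":[0,0,0],"angular":[0,0,-1]},{"slide":[0,0,0],"angular":[0,0,-1]},{"slide":[0,0,0],"angular":[0,0,-1]},{"slide":[0,0,0],"angular":[0,0,-1]},{"slide":[0,0,0],"angular":[0,0,-1]}]' >/dev/null
python3 -m creep '[{"slide":[0,0,0],"angular":[0,0,-1]},{"slide":[0,0,0],"angular":[0,0,-1]},{"slide":[0,0,0],"angular":[0,0,-1]},{"slide":[0,0,0],"angular":[0,0,-1]},{"slide":[0,0,0],"angular":[0,0,-1]}]' >/dev/null
python3 -m creep '[{"slide":[0,0,0],"angular":[0,0,-1]},{"slide":[0,0,0],"angular":[0,0,-1]},{"slide":[0,0,0],"angular":[0,0,-1]},{"slide":[0,0,0],"angular":[0,0,-1]},{"slide":[0,0,0],"angular":[0,0,-1]}]' >/dev/null
python3 -m creep '[{"slide":[0,0,0],"angular":[0,0,-1]},{"slide":[0,0,0],"angular":[0,0,-1]},{"slide":[0,0,0],"angular":[0,0,-1]},{"slide":[0,0,0],"angular":[0,0,-1]},{"slide":[0,0,0],"angular":[0,0,-1]}]' >/dev/null
python3 -c "
from h import *
need((.543,.129,.30),119)"
```

```text
time: 1.1
tool_pos: [0.3688, -0.3031, 0.4043]
tcp_rot: [-3.047, -0.762, 0.0]
wrist_force: [1.0, -0.2, 0.3]
width: 0.651
t3.6 p [ 0.4924 -0.0062  0.4042] yaw 108.29 q [-0.06 -0.09  1.98 -0.    1.24 -0.38] F [ 0.9  0.2 -0.6] M [-0.03  0.04  0.03] w 55.1mm tilt [-0.001  0.    -1.   ]
 slide units [4.5  3.62 4.16]  rows>= 4.5
 ang units [-0.01 -0.01 -2.68]
```

```bash
python3 -m creep '[{"slide":[0.9,0.72,0],"angular":[0,0,0]},{"slide":[0.9,0.72,0],"angular":[0,0,0]},{"slide":[0.9,0.72,0],"angular":[0,0,0]},{"slide":[0.9,0.72,0],"angular":[0,0,0]},{"slide":[0.9,0.72,0],"angular":[0,0,0]}]' >/dev/null
python3 -m creep '[{"slide":[0,0,0.9],"angular":[0,0,-1]},{"slide":[0,0,0.9],"angular":[0,0,-1]},{"slide":[0,0,0.9],"angular":[0,0,-1]},{"slide":[0,0,0.9],"angular":[0,0,-1]},{"slide":[0,0,0.5],"angular":[0,0,-0.9]}]' >/dev/null
python3 -c "
from h import *
snap('top','t1');snap('side','s1')
need((.543,.129,.233))
for n,f in(('top','t1'),('side','s1')):
    p=cv2.imread('pics/'+f+'.png'); u,v=map(int,proj(n,(.543,.129,.09))); c=p[max(0,v-70):v+50,u-75:u+75]; cv2.imwrite('pics/%sc.png'%f,cv2.resize(c,None,fx=4,fy=4,interpolation=cv2.INTER_CUBIC)); print(u,v)
"
```

```text
t4.5 p [0.5415 0.1284 0.2985] yaw 127.72 q [ 0.19  0.13  1.96 -0.    1.05 -0.47] F [0.3 0.4 0.3] M [-0.03  0.    0.03] w 55.3mm tilt [-0.007 -0.001 -1.   ]
 slide units [-0.03  0.08  2.62]  rows>= 2.6
328 258
299 257
```

View pics/s1c.png

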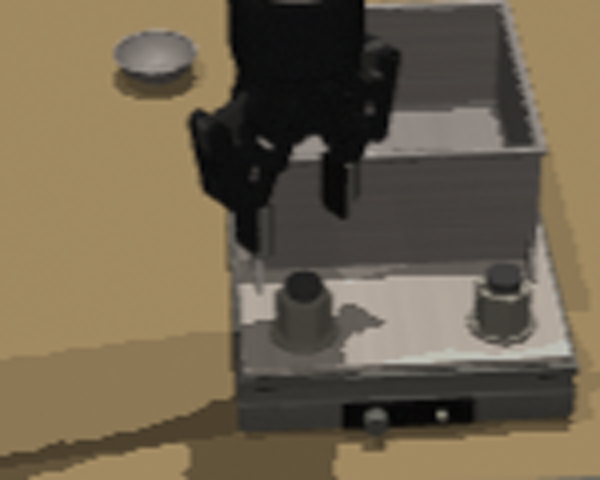

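View pics/t1c.png

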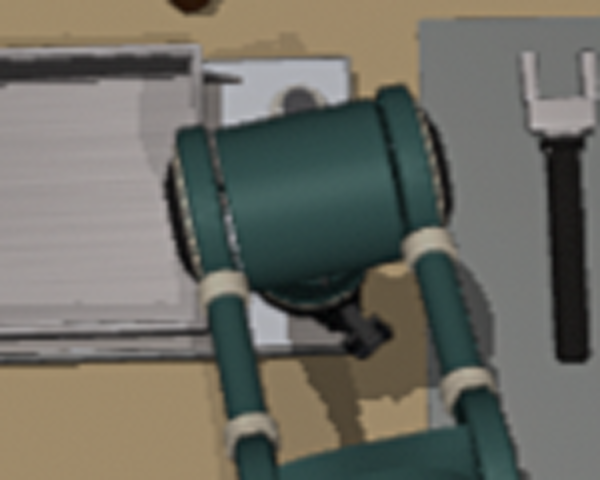

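```bash
python3 -m creep '[{"slide":[0,0,0.9],"angular":[0,0,0]},{"slide":[0,0.08,0.9],"angular":[0,0,0]},{"slide":[0,0,0.8],"angular":[0,0,0]},{"slide":[0,0,0],"angular":[0,0,0]}]' -0.3 20
python3 -m creep '[{"slide":[0,0,0],"angular":[0,0,0]},{"slide":[0,0,0],"angular":[0,0,0]},{"slide":[0,0,0],"angular":[0,0,0]},{"slide":[0,0,0],"angular":[0,0,0]},{"slide":[0,0,0],"angular":[0,0,0]}]' 1 20
python3 -c "
from h import *
need((.543,.129,.233))"
```

```text
time: 4.87
tool_pos: [0.5432, 0.1296, 0.2341]
tcp_rot: [-1.385, -2.814, 0.006]
wrist_force: [-0.9, 0.2, -1.5]
width: 0.649
time: 5.28
tool_pos: [0.5444, 0.129, 0.2389]
tcp_rot: [-1.385, -2.819, 0.004]
wrist_force: [-4.8, -3.9, 1.7]
width: 0.369
t5.3 p [0.5444 0.129  0.2389] yaw 127.68 q [ 0.19  0.21  2.   -0.    0.93 -0.47] F [-4.8 -3.9  1.7] M [-0.81  0.76  0.  ] w 31.3mm tilt [-0.002 -0.002 -1.   ]
 slide units [ 0.03 -0.05  0.23]  rows>= 0.2
```

```bash
python3 -m creep '[{"slide":[0,0,0],"angular":[0,0,0]},{"slide":[0,0,0],"angular":[0,0,0]},{"slide":[0,0,0],"angular":[0,0,0]}]' 1 20 >/dev/null
python3 -c "
from h import *
need((.543,.129,.233))"
python3 -m creep '[{"slide":[0,0,0],"angular":[0,0,0.5]},{"slide":[0,0,0],"angular":[0,0,0.5]},{"slide":[0,0,0],"angular":[0,0,0.5]}]' 1 20 >/dev/null
python3 -c "
from h import *
need((.543,.129,.233))"
```

```text
t5.5 p [0.5444 0.129  0.2389] yaw 127.68 q [ 0.19  0.21  2.   -0.    0.93 -0.47] F [-5.1 -4.5  2.3] M [-0.78  0.8  -0.05] w 31.6mm tilt [-0.002 -0.002 -1.   ]
 slide units [ 0.03 -0.04  0.23]  rows>= 0.2
t5.8 p [0.5443 0.129  0.2389] yaw 121.61 q [ 0.19  0.21  2.   -0.    0.93 -0.36] F [-6.3 -5.6  1.6] M [-0.82  0.86  0.02] w 31.5mm tilt [-0.002 -0.002 -1.   ]
 slide units [ 0.03 -0.04  0.23]  rows>= 0.2
```

```bash
python3 -m creep '[{"slide":[0,-0.06,0],"angular":[0,0,1]},{"slide":[0,0,0],"angular":[0,0,1]},{"slide":[0,0,0],"angular":[0,0,1]}]' 1 20 >/dev/null
python3 -c "
from h import *
need((.543,.129,.233)); snap('side','s2')
p=cv2.imread('pics/s2.png')[180:310,230:390]; cv2.imwrite('pics/s2c.png',cv2.resize(p,None,fx=4.5,fy=4.5,interpolation=cv2.INTER_CUBIC))"
```

```text
t6.0 p [0.5436 0.1286 0.2389] yaw 109.49 q [ 0.19  0.21  2.01 -0.    0.93 -0.15] F [-2.  -4.2  0.1] M [-0.53  0.54  0.04] w 31.8mm tilt [ 0.    -0.001 -1.   ]
 slide units [ 0.02 -0.02  0.24]  rows>= 0.2
```

View pics/s2c.png

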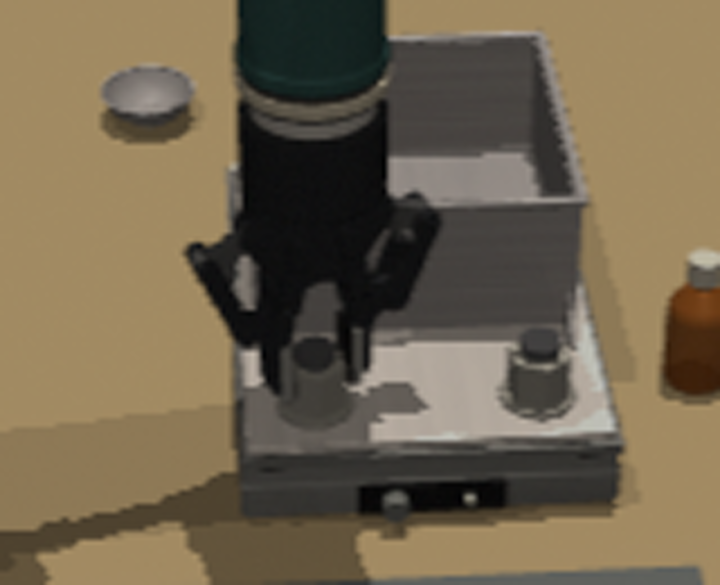

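The gripper holds the near nut squarely, with the fingers at about (275,385) and (355,370) around the nut at (315,375). I'll keep turning it clockwise.

```bash
python3 -m creep '[{"slide":[0,-0.02,0],"angular":[0,0,1]},{"slide":[0,0,0],"angular":[0,0,1]},{"slide":[0,0,0],"angular":[0,0,1]},{"slide":[0,0,0],"angular":[0,0,1]},{"slide":[0,0,0],"angular":[0,0,1]}]' >/dev/null
python3 -c "
from h import *
need()"
python3 -m creep '[{"slide":[0,0,0],"angular":[0,0,1]},{"slide":[0,0,0],"angular":[0,0,1]},{"slide":[0,0,0],"angular":[0,0,1]},{"slide":[0,0,0],"angular":[0,0,1]},{"slide":[0,0,0],"angular":[0,0,1]}]' >/dev/null
python3 -c "
from h import *
need()"
```

```text
t6.5 p [0.5431 0.1285 0.2388] yaw 89.59 q [ 0.19  0.21  2.01 -0.    0.93  0.2 ] F [-3.2 -2.9  1.2] M [-0.49  0.73  0.12] w 31.4mm tilt [-0.    -0.001 -1.   ]
t6.9 p [0.5427 0.1286 0.2389] yaw 69.58 q [ 0.19  0.21  2.01 -0.    0.93  0.54] F [-5.8 -3.   4.2] M [-0.48  1.    0.06] w 31.5mm tilt [-0.001 -0.001 -1.   ]
```

```bash
python3 -m creep '[{"slide":[-0.04,-0.05,0],"angular":[0,0,1]},{"slide":[0,0,0],"angular":[0,0,1]},{"slide":[0,0,0],"angular":[0,0,1]},{"slide":[0,0,0],"angular":[0,0,1]}]' >/dev/null
python3 -c "
from h import *
need()"
python3 -m creep '[{"slide":[0,0,0],"angular":[0,0,1]},{"slide":[0,0,0],"angular":[0,0,1]},{"slide":[0,0,0],"angular":[0,0,1]}]' >/dev/null
python3 -c "
from h import *
need()"
```

```text
t7.2 p [0.5419 0.1287 0.2389] yaw 53.58 q [0.19 0.2  2.01 0.   0.93 0.82] F [-2.4  0.4  0.1] M [0.3  0.33 0.44] w 29.2mm tilt [ 0.001  0.001 -1.   ]
t7.5 p [0.5417 0.1289 0.239 ] yaw 41.68 q [0.19 0.2  2.01 0.   0.93 1.03] F [-4.2  1.1  2.1] M [0.21 0.59 0.75] w 29.4mm tilt [ 0.001  0.    -1.   ]
```

```bash
python3 -m creep '[{"slide":[0,0,0],"angular":[0,0,-1]},{"slide":[0,0,0],"angular":[0,0,-1]},{"slide":[0,0,0],"angular":[0,0,-1]},{"slide":[0,0,0],"angular":[0,0,-1]}]' >/dev/null
python3 -c "
from h import *
need()"
python3 -m creep '[{"slide":[0,0,0],"angular":[0,0,1]},{"slide":[0,0,0],"angular":[0,0,0]}]' >/dev/null
python3 -c "
from h import *
need()"
python3 -m creep '[{"slide":[0,0,0],"angular":[0,0,1]},{"slide":[0,0,0],"angular":[0,0,0]}]' >/dev/null
python3 -c "
from h import *
need()"
python3 -m creep '[{"slide":[0,0,0],"angular":[0,0,1]},{"slide":[0,0,0],"angular":[0,0,0]}]' >/dev/null
python3 -c "
from h import *
need()"
python3 -m creep '[{"slide":[0,0,0],"angular":[0,0,0.5]},{"slide":[0,0,0],"angular":[0,0,0]}]' >/dev/null
python3 -c "
from h import *
need()"
python3 -m creep '[{"slide":[0,0,0],"angular":[0,0,0.5]},{"slide":[0,0,0],"angular":[0,0,0]}]' >/dev/null
python3 -c "
from h import *
need()"

```

```text
t7.8 p [0.542  0.1286 0.239 ] yaw 57.95 q [0.19 0.2  2.01 0.   0.93 0.75] F [-2.7 -1.  -0.3] M [-0.1   0.31 -0.09] w 29.3mm tilt [ 0.002  0.001 -1.   ]
t8.0 p [0.5419 0.1287 0.2389] yaw 53.64 q [0.19 0.2  2.01 0.   0.93 0.82] F [-3.2 -0.2  3. ] M [-0.02  0.55 -0.09] w 29.0mm tilt [ 0.001  0.001 -1.   ]
t8.2 p [0.5419 0.1287 0.2389] yaw 49.69 q [0.19 0.2  2.01 0.   0.93 0.89] F [-5.2  0.2  6.8] M [ 0.04  0.78 -0.12] w 29.7mm tilt [ 0.001  0.001 -1.   ]
t8.3 p [0.5419 0.1288 0.2389] yaw 45.72 q [0.19 0.2  2.01 0.   0.93 0.96] F [-5.   0.9  6.4] M [ 0.11  0.74 -0.07] w 29.1mm tilt [ 0.001  0.001 -1.   ]
t8.5 p [0.5419 0.1288 0.2389] yaw 43.80 q [0.19 0.2  2.01 0.   0.93 0.99] F [-5.6  0.9  6.7] M [ 0.04  0.89 -0.04] w 29.5mm tilt [ 0.001  0.001 -1.   ]
t8.7 p [0.5418 0.1288 0.2389] yaw 41.88 q [0.19 0.2  2.01 0.   0.93 1.03] F [-5.   0.8  5.8] M [0.22 0.87 0.46] w 29.7mm tilt [ 0.001  0.001 -1.   ]
```

The stop showed up sharply at yaw 42° on the second pass. The first pass had probably nudged the seat by about 0.19 rad, so I'll allow for that with the spanner. Now for the far nut, turned more gently near its end.

```bash
python3 -m creep '[{"slide":[0,0,0],"angular":[0,0,0]},{"slide":[0,0,0],"angular":[0,0,0]},{"slide":[0,0,0],"angular":[0,0,0]},{"slide":[0,0,-1],"angular":[0,0,0]},{"slide":[0,0,-1],"angular":[0,0,0]}]' -0.3 20
python3 -m creep '[{"slide":[0,0,-1],"angular":[0,0,-1]},{"slide":[0,0,0],"angular":[0,0,-1]},{"slide":[0,0,0],"angular":[0,0,-1]},{"slide":[0,0,0],"angular":[0,0,-1]},{"slide":[0,0,0],"angular":[0,0,-1]}]' >/dev/null
python3 -m creep '[{"slide":[0,0,0],"angular":[0,0,-1]},{"slide":[0,0,0],"angular":[0,0,-1]},{"slide":[0,0,0],"angular":[0,0,-1]},{"slide":[0,0,0],"angular":[0,0,-1]},{"slide":[0,0,0],"angular":[0,0,-1]}]' >/dev/null
python3 -m creep '[{"slide":[0,0,0],"angular":[0,0,-1]},{"slide":[0,0,0],"angular":[0,0,-1]},{"slide":[0,0,0],"angular":[0,0,-1]},{"slide":[0,0,0],"angular":[0,0,-1]},{"slide":[0,0,0],"angular":[0,0,-1]}]' >/dev/null
python3 -m creep '[{"slide":[0,0,0],"angular":[0,0,-1]},{"slide":[0,0,0],"angular":[0,0,-1]},{"slide":[0,0,0],"angular":[0,0,-1]},{"slide":[0,0,0],"angular":[0,0,-1]},{"slide":[0,0,0],"angular":[0,0,-1]}]' >/dev/null
python3 -c "
from h import *
need((.6615,.129,.310))"
```

```text
time: 9.08
tool_pos: [0.5408, 0.1282, 0.2858]
tcp_rot: [-2.935, -1.119, 0.006]
wrist_force: [1.5, 0.2, 0.5]
width: 0.652
t10.8 p [0.542  0.1284 0.3123] yaw 121.94 q [ 0.19  0.12  1.95 -0.    1.07 -0.37] F [ 0.8 -0.4  0.1] M [-0.02 -0.02  0.02] w 55.0mm tilt [ 0.001  0.    -1.   ]
 slide units [-2.51  4.07  0.1 ]  rows>= 4.1
```

```bash
python3 -m creep '[{"slide":[-0.5,0.81,0],"angular":[0,0,0]},{"slide":[-0.5,0.81,0],"angular":[0,0,0]},{"slide":[-0.5,0.81,0],"angular":[0,0,0]},{"slide":[-0.5,0.81,0],"angular":[0,0,0]},{"slide":[-0.5,0.81,0.9],"angular":[0,0,0]}]' >/dev/null
python3 -m creep '[{"slide":[0,0,0.9],"angular":[0,0,0]},{"slide":[0,0,0.9],"angular":[0,0,0]},{"slide":[0,0,0.2],"angular":[0,0,0]},{"slide":[0,0,0],"angular":[0,0,0]}]' >/dev/null
python3 -c "
from h import *
need((.6615,.129,.239))"
python3 -m creep '[{"slide":[0,0,0],"angular":[0,0,0]},{"slide":[0,0,0],"angular":[0,0,0]},{"slide":[0,0,0],"angular":[0,0,0]},{"slide":[0,0,0],"angular":[0,0,0]},{"slide":[0,0,0],"angular":[0,0,0]}]' 1 20 >/dev/null
python3 -c "
from h import *
need((.6615,.129,.239))"
```

```text
t11.5 p [0.6595 0.1282 0.2367] yaw 121.72 q [ 0.15  0.4   1.75 -0.    0.99 -0.4 ] F [-1.   0.   0.7] M [ 0.05  0.   -0.05] w 55.0mm tilt [-0.005 -0.001 -1.   ]
 slide units [-0.01  0.09 -0.09]  rows>= 0.1
t11.9 p [0.6622 0.1294 0.2419] yaw 121.71 q [ 0.16  0.4   1.75  0.    0.99 -0.4 ] F [ 5.2  3.5 -5.7] M [ 0.4  -0.7  -0.08] w 32.6mm tilt [ 0.007  0.002 -1.   ]
 slide units [ 0.   -0.03  0.12]  rows>= 0.1
```

```bash
python3 -m creep '[{"slide":[0,0.06,0.05],"angular":[0,0,1]},{"slide":[0,0,0],"angular":[0,0,1]},{"slide":[0,0,0],"angular":[0,0,0.5]}]' >/dev/null
python3 -c "
from h import *
need()"
python3 -m creep '[{"slide":[0,0,0],"angular":[0,0,1]},{"slide":[0,0,0],"angular":[0,0,1]},{"slide":[0,0,0],"angular":[0,0,0.5]}]' >/dev/null
python3 -c "
from h import *
need()"
```

```text
t12.2 p [0.6627 0.1296 0.2418] yaw 111.55 q [ 0.16  0.4   1.74  0.    1.   -0.22] F [-0.9  0.6  2.5] M [-0.03  0.4   0.03] w 32.6mm tilt [ 0.004  0.001 -1.   ]
t12.4 p [0.6625 0.1297 0.2418] yaw 101.55 q [ 0.16  0.4   1.74  0.    1.   -0.05] F [-1.4  1.   2.7] M [-0.03  0.45  0.04] w 32.6mm tilt [ 0.004  0.001 -1.   ]
```

```bash
python3 -m creep '[{"slide":[0,0,0],"angular":[0,0,1]},{"slide":[0,0,0],"angular":[0,0,1]},{"slide":[0,0,0],"angular":[0,0,0.5]}]' >/dev/null
python3 -c "
from h import *
need()"
python3 -m creep '[{"slide":[0,0,0],"angular":[0,0,1]},{"slide":[0,0,0],"angular":[0,0,0.5]},{"slide":[0,0,0],"angular":[0,0,0]}]' >/dev/null
python3 -c "
from h import *
need()"
```

```text
t12.7 p [0.6624 0.1296 0.2418] yaw 91.55 q [0.16 0.4  1.74 0.   1.   0.13] F [-1.8 -0.1  2.7] M [0.   0.55 0.  ] w 32.5mm tilt [ 0.003  0.001 -1.   ]
t12.9 p [0.6624 0.1296 0.2417] yaw 85.67 q [0.16 0.4  1.74 0.   1.   0.23] F [-3.8  0.5  6.6] M [ 0.07  0.79 -0.14] w 32.4mm tilt [ 0.003  0.001 -1.   ]
```

```bash
python3 -m creep '[{"slide":[0,0,0],"angular":[0,0,1]},{"slide":[0,0,0],"angular":[0,0,0.5]},{"slide":[0,0,0],"angular":[0,0,0]}]' >/dev/null
python3 -c "
from h import *
need()"
```

```text
t13.2 p [0.6623 0.1296 0.2417] yaw 79.69 q [0.16 0.4  1.74 0.   1.   0.34] F [-3.9 -0.1  6.8] M [ 0.12  0.88 -0.04] w 32.2mm tilt [ 0.003  0.001 -1.   ]
```

```bash
python3 -m creep '[{"slide":[0,0,0],"angular":[0,0,1]},{"slide":[0,0,0],"angular":[0,0,0.5]},{"slide":[0,0,0],"angular":[0,0,0]}]' >/dev/null
python3 -c "
from h import *
need()"
python3 -m creep '[{"slide":[0,0,0],"angular":[0,0,1]},{"slide":[0,0,0],"angular":[0,0,0.5]},{"slide":[0,0,0],"angular":[0,0,0]}]' >/dev/null
python3 -c "
from h import *
need()"
```

```text
t13.4 p [0.6623 0.1296 0.2416] yaw 73.74 q [0.16 0.4  1.74 0.   1.   0.44] F [-4.3  0.2  7.1] M [0.04 0.75 0.17] w 32.2mm tilt [ 0.002  0.001 -1.   ]
t13.7 p [0.6621 0.1293 0.2414] yaw 67.73 q [ 0.16  0.4   1.74 -0.    1.    0.54] F [-4.6 -0.7  7. ] M [-0.11  0.81  0.17] w 31.2mm tilt [ 0.002 -0.    -1.   ]
```

```bash
python3 -m creep '[{"slide":[0,0,0],"angular":[0,0,1]},{"slide":[0,0,0],"angular":[0,0,0]}]' >/dev/null
python3 -c "
from h import *
need()"
```

```text
t13.8 p [0.6621 0.1295 0.2413] yaw 63.66 q [ 0.16  0.4   1.74 -0.    1.    0.62] F [-4.  -0.2  6.6] M [-0.    0.76  0.08] w 31.0mm tilt [ 0.002  0.    -1.   ]
```

```bash
python3 -m creep '[{"slide":[0,0,0],"angular":[0,0,0.7]},{"slide":[0,0,0],"angular":[0,0,0]}]' >/dev/null
python3 -c "
from h import *
need()"
python3 -m creep '[{"slide":[0,0,0],"angular":[0,0,0.7]},{"slide":[0,0,0],"angular":[0,0,0]}]' >/dev/null
python3 -c "
from h import *
need()"
```

```text
t14.0 p [0.662  0.1295 0.2412] yaw 60.90 q [0.16 0.4  1.74 0.   1.   0.66] F [-3.5  0.1  4.9] M [0.03 0.71 0.12] w 30.2mm tilt [ 0.002  0.    -1.   ]
t14.2 p [0.662  0.1296 0.2411] yaw 58.08 q [0.16 0.4  1.75 0.   1.   0.71] F [-4.6  0.5  6. ] M [ 0.07  0.67 -0.06] w 29.6mm tilt [ 0.002  0.001 -1.   ]
```

```bash
python3 -m creep '[{"slide":[0,0,0],"angular":[0,0,0.5]},{"slide":[0,0,0],"angular":[0,0,0]}]' >/dev/null
python3 -c "
from h import *
need()"
python3 -m creep '[{"slide":[0,0,0],"angular":[0,0,0.5]},{"slide":[0,0,0],"angular":[0,0,0]}]' >/dev/null
python3 -c "
from h import *
need()"
```

```text
t14.3 p [0.662  0.1297 0.2411] yaw 56.11 q [0.16 0.4  1.75 0.   1.   0.75] F [-3.7  1.1  5. ] M [0.13 0.63 0.02] w 29.4mm tilt [ 0.002  0.001 -1.   ]
t14.5 p [0.662  0.1298 0.2411] yaw 54.15 q [0.16 0.4  1.75 0.   1.   0.78] F [-2.7  0.1  4.9] M [0.22 0.68 0.22] w 29.4mm tilt [ 0.002  0.001 -1.   ]
```

```bash
python3 -m creep '[{"slide":[0,0,0],"angular":[0,0,0.4]},{"slide":[0,0,0],"angular":[0,0,0]}]' >/dev/null
python3 -c "
from h import *
need()"
```

```text
t14.7 p [0.662  0.1298 0.2411] yaw 52.63 q [0.16 0.4  1.75 0.   1.   0.81] F [-4.1 -0.   5.8] M [0.14 0.72 0.56] w 29.3mm tilt [ 0.002  0.    -1.   ]
```

Both nuts are now hand-tight. The far stop was felt cleanly at yaw about 54°. I'll release, rise and measure the spanner.

```bash
python3 -m creep '[{"slide":[0,0,0],"angular":[0,0,0]},{"slide":[0,0,0],"angular":[0,0,0]},{"slide":[0,0,0],"angular":[0,0,0]},{"slide":[0,0,-1],"angular":[0,0,0]},{"slide":[0,0,-1],"angular":[0,0,0]}]' -0.3 20
python3 -m creep '[{"slide":[0,0,-1],"angular":[0,0,0]},{"slide":[0,0,-1],"angular":[0,0,0]},{"slide":[0,0,-1],"angular":[0,0,0]},{"slide":[0,0,-1],"angular":[0,0,0]}]' >/dev/null
cat > sp.py <<'E'
from h import *
import sys
tag=sys.argv[1]
need()
for n in('top','side'):
    p,d=snap(n,n+tag)
    f,cx,cy,T=cam(n); v,u=np.mgrid[:480,:640]
    W=(np.stack([(u-cx)/f*d,(v-cy)/f*d,d],-1)-T[:3,3])@T[:3,:3]
    np.save(f'pics/{n}{tag}W.npy',W)
    X,Y,Z=W[...,0],W[...,1],W[...,2]; p=p.astype(int)
    reg=(X>.4)&(X<.8)&(Y<.08)&(Y>-.24)
    for nm,b,z in(('sleeve top',reg&(p.max(-1)<60)&(Z>.012)&(Z<.035),.022),('head',reg&(p.min(-1)>100)&(Z>.008)&(Z<.035),.019)):
        k,lab,s,c=cv2.connectedComponentsWithStats(b.astype(np.uint8))
        if k<2: continue
        i=1+s[1:,4].argmax(); vv,uu=np.nonzero(lab==i)
        P=np.array([ray(n,a,b,z)[:2] for a,b in zip(uu,vv)]).astype(np.float32)*1000
        c0=P.mean(0); w,V=np.linalg.eigh(np.cov((P-c0).T)); a=np.degrees(np.arctan2(V[1,1],V[0,1]))
        r=cv2.minAreaRect(P); print(n,nm,len(P),'mean',c0.round(1),'axis',a.round(1),'rect',np.round(r[0],1),np.round(r[1],1),round(r[2],1), 'z',np.median(W[lab==i][:,2]).round(4))
E
python3 sp.py 3
```

```text
time: 15.08
tool_pos: [0.6609, 0.1289, 0.2865]
tcp_rot: [-2.816, -1.389, 0.007]
wrist_force: [0.9, 0.8, 0.8]
width: 0.649
t15.4 p [0.6619 0.1291 0.3898] yaw 52.51 q [ 0.16  0.27  1.62 -0.    1.25  0.81] F [-0.3 -0.4  1. ] M [-0.02 -0.05  0.04] w 55.1mm tilt [ 0.001  0.    -1.   ]
top sleeve top 452 mean [574.2 -54. ] axis -179.4 rect [572.8 -51.8] [ 28.  156.3] 89.3 z 0.0236
top head 376 mean [ 617.6 -200.6] axis -150.4 rect [ 621.3 -206.9] [69.6 88. ] 87.3 z 0.0118
side sleeve top 740 mean [571.6 -60.3] axis -179.1 rect [570.9 -60.7] [156.7  39.6] 1.8 z 0.0208
side head 266 mean [674.4 -54.4] axis 101.4 rect [680.2 -53. ] [49.2 59.6] 86.3 z 0.0188
```

View pics/top3.png

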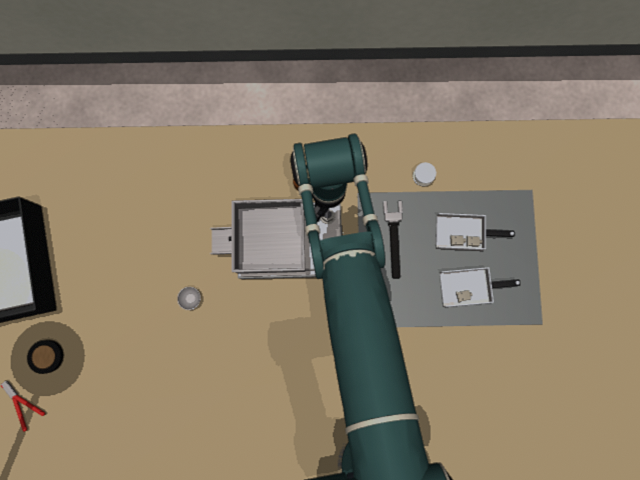

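```bash
python3 - <<'E'
from h import *
p=np.load('pics/top3.npz')['p'].astype(int)
for r in range(200,280,6):
    row=p[r,375:415]; print(r,[int(x) for x in row.max(-1)[8:30]])
p=cv2.imread('pics/side3.png')[315:355,270:395]; cv2.imwrite('pics/s3c.png',cv2.resize(p,None,fx=6,fy=6,interpolation=cv2.INTER_CUBIC))
E
```

```text
200 [119, 121, 120, 118, 117, 119, 118, 118, 118, 119, 117, 118, 118, 118, 112, 100, 93, 98, 107, 116, 118, 118]
206 [104, 148, 171, 147, 113, 118, 119, 119, 119, 118, 118, 118, 119, 119, 101, 110, 159, 171, 148, 117, 116, 117]
212 [92, 126, 177, 165, 133, 110, 111, 116, 124, 131, 130, 128, 135, 146, 145, 133, 139, 160, 153, 131, 118, 117]
218 [114, 93, 130, 178, 178, 175, 174, 173, 173, 172, 172, 171, 171, 171, 171, 172, 173, 174, 150, 107, 118, 119]
224 [122, 123, 124, 123, 97, 26, 18, 26, 21, 22, 23, 22, 20, 16, 14, 28, 85, 124, 122, 120, 120, 120]
230 [122, 122, 121, 123, 124, 111, 68, 19, 24, 30, 29, 26, 27, 22, 29, 85, 124, 123, 120, 120, 121, 120]
236 [125, 123, 123, 122, 124, 126, 101, 28, 22, 28, 29, 29, 28, 27, 25, 63, 106, 123, 121, 121, 121, 120]
242 [91, 125, 125, 122, 123, 125, 106, 49, 21, 25, 31, 29, 27, 26, 24, 33, 90, 126, 123, 122, 121, 120]
248 [63, 93, 126, 125, 124, 125, 112, 68, 20, 24, 28, 29, 29, 27, 22, 30, 87, 125, 125, 122, 121, 121]
254 [66, 68, 102, 127, 125, 125, 121, 89, 24, 20, 28, 27, 27, 28, 24, 28, 85, 126, 124, 123, 121, 122]
260 [59, 52, 88, 127, 127, 127, 127, 102, 34, 22, 25, 27, 28, 27, 26, 24, 51, 99, 126, 124, 123, 123]
266 [38, 86, 126, 129, 125, 126, 127, 108, 48, 20, 25, 29, 28, 27, 27, 23, 31, 87, 127, 124, 123, 122]
272 [76, 73, 74, 99, 127, 126, 128, 114, 69, 17, 22, 28, 28, 28, 25, 22, 27, 86, 127, 125, 122, 122]
278 [57, 75, 76, 72, 82, 108, 128, 129, 123, 97, 56, 45, 45, 46, 44, 46, 81, 119, 126, 124, 124, 124]
```

View pics/s3c.png

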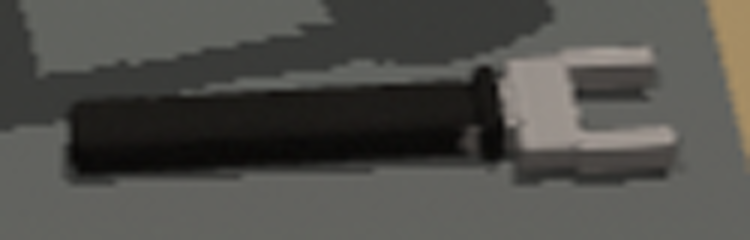

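```bash
python3 - <<'E'
from h import *
A=ray('top',394.0,236,.022);B=ray('top',395.35,272,.022); C=ray('top',394.1-.2,206,.019)
print(A,B,C, np.degrees(np.arctan2((A-B)[1],(A-B)[0])),np.degrees(np.arctan2((C-B)[1],(C-B)[0])))
# side: prong tips & sleeve top edge line
s=lambda u,v:(270+u/6,315+v/6)
for nm,u,v,z in(('tailtopnear',75,128,.022),('tailtopfar',72,103,.022),('ringtopnear',478,112,.022),('frontfar',475,83,.022),('tipfar',652,52,.019),('tipnear',675,132,.019),('headbackfar',508,60,.019),('headbacknear',515,150,.019)):
    print(nm,ray('side',*s(u,v),z).round(4))
E
```

```text
[ 0.61135706 -0.05408245  0.022     ] [ 0.51110482 -0.05413462  0.022     ] [ 0.69700337 -0.0573086   0.019     ] 0.029819040759657512 -0.9781557974473246
tailtopnear [ 0.4961 -0.0608  0.022 ]
tailtopfar [ 0.4953 -0.0481  0.022 ]
ringtopnear [ 0.6415 -0.0621  0.022 ]
frontfar [ 0.6422 -0.0473  0.022 ]
tipfar [ 0.7101 -0.0324  0.019 ]
tipnear [ 0.7117 -0.0737  0.019 ]
headbackfar [ 0.6563 -0.0332  0.019 ]
headbacknear [ 0.6529 -0.0789  0.019 ]
```

```bash
python3 -m creep '[{"slide":[0,0,0],"angular":[0,0,1]},{"slide":[0,0,0],"angular":[0,0,1]},{"slide":[0,0,0],"angular":[0,0,1]},{"slide":[0,0,0],"angular":[0,0,1]},{"slide":[0,0,0],"angular":[0,0,1]}]' >/dev/null
python3 -m creep '[{"slide":[0,0,0],"angular":[0,0,1]},{"slide":[0,0,0],"angular":[0,0,1]},{"slide":[0,0,0],"angular":[0,0,1]},{"slide":[0,0,0],"angular":[0,0,1]},{"slide":[0,0,0],"angular":[0,0,1]}]' >/dev/null
python3 -m creep '[{"slide":[0,0,0],"angular":[0,0,1]},{"slide":[0,0,0],"angular":[0,0,1]},{"slide":[0,0,0],"angular":[0,0,1]},{"slide":[-0.5,1,0],"angular":[0,0,0]},{"slide":[-0.5,1,0],"angular":[0,0,0]}]' >/dev/null
python3 -m creep '[{"slide":[-0.3,1,0],"angular":[0,0,0]},{"slide":[-0.3,1,0],"angular":[0,0,0]},{"slide":[-0.3,1,0],"angular":[0,0,0]},{"slide":[-0.3,1,0],"angular":[0,0,0]}]' >/dev/null
python3 -c "
from h import *
need((.602,-.0545,.178),0)"
```

```text
t17.1 p [ 0.6075 -0.0223  0.3873] yaw 0.52 q [-0.08  0.15  1.77 -0.    1.22  1.48] F [ 0.3 -0.5 -0.2] M [-0.03 -0.02  0.04] w 55.4mm tilt [-0.001 -0.    -1.   ]
 slide units [-0.22  1.29  8.37]  rows>= 8.4
 ang units [-0.    0.01  0.13]
```

```bash
python3 -m creep '[{"slide":[-0.1,0.65,0],"angular":[0,0,0.13]},{"slide":[-0.1,0.64,0.6],"angular":[0,0,0]},{"slide":[0,0,1],"angular":[0,0,0]},{"slide":[0,0,1],"angular":[0,0,0]},{"slide":[0,0,1],"angular":[0,0,0]}]' >/dev/null
python3 -m creep '[{"slide":[0,0,1],"angular":[0,0,0]},{"slide":[0,0,1],"angular":[0,0,0]},{"slide":[0,0,1],"angular":[0,0,0]},{"slide":[0,0,0],"angular":[0,0,0]},{"slide":[0,0,0],"angular":[0,0,0]}]' >/dev/null
python3 sp.py 4; python3 -c "
from h import *
need((.602,-.0545,.178),0)
p=cv2.imread('pics/side4.png')[230:380,250:410]; cv2.imwrite('pics/s4c.png',cv2.resize(p,None,fx=4,fy=4,interpolation=cv2.INTER_CUBIC))
"
```

```text
t17.9 p [ 0.602  -0.0534  0.2211] yaw -0.02 q [-0.13  0.31  1.91 -0.    0.92  1.44] F [-0.3 -1.1  1.1] M [-0.   -0.08 -0.02] w 55.3mm tilt [-0.005  0.001 -1.   ]
top sleeve top 6 mean [581.7 -66.9] axis 177.8 rect [581.7 -66.9] [ 0. 14.] 87.8 z 0.0202
top head 188 mean [ 457.  -225.2] axis 173.4 rect [ 464.7 -222.4] [38.4 99.2] 86.8 z 0.0114
side sleeve top 705 mean [570.1 -60.9] axis -179.7 rect [571.1 -58.4] [ 39.8 156.9] 90.0 z 0.0211
side head 255 mean [675.1 -54.4] axis 84.6 rect [681.  -53.1] [49.2 58. ] 86.3 z 0.0185
t18.0 p [ 0.604  -0.0536  0.2245] yaw -0.02 q [-0.13  0.31  1.91  0.    0.92  1.44] F [ 0.7 -0.1  0.1] M [-0.04  0.01 -0.  ] w 55.4mm tilt [ 0.002 -0.    -1.   ]
 slide units [-0.08  0.04  1.86]  rows>= 1.9
 ang units [ 0.   -0.02 -0.  ]
```

View pics/s4c.png

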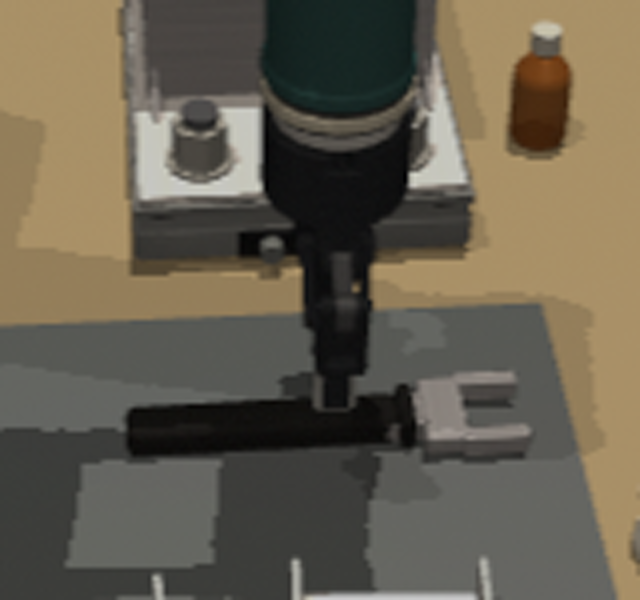

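```bash
python3 -m creep '[{"slide":[-0.08,0.04,0.6],"angular":[0,0,0]},{"slide":[0,0,0.6],"angular":[0,0,0]},{"slide":[0,0,0.5],"angular":[0,0,0]},{"slide":[0,0,0],"angular":[0,0,0]},{"slide":[0,0,0],"angular":[0,0,0]}]' >/dev/null
python3 -c "
from h import *
need((.602,-.0545,.178),0)"
python3 -m creep '[{"slide":[0,0,0.12],"angular":[0,0,0]},{"slide":[0,0,0],"angular":[0,0,0]},{"slide":[0,0,0],"angular":[0,0,0]},{"slide":[0,0,0],"angular":[0,0,0]},{"slide":[0,0,0],"angular":[0,0,0]}]' 1 100 >/dev/null
python3 -m creep '[{"slide":[0,0,0],"angular":[0,0,0]},{"slide":[0,0,0],"angular":[0,0,0]},{"slide":[0,0,0],"angular":[0,0,0]}]' 1 100 >/dev/null
python3 -c "
from h import *
need((.602,-.0545,.178),0)"
```

```text
t18.4 p [ 0.6015 -0.0545  0.1813] yaw -0.02 q [-0.13  0.36  1.93  0.    0.85  1.44] F [0.3 0.  0. ] M [ 0.05 -0.03 -0.  ] w 55.3mm tilt [ 0.  0. -1.]
 slide units [0.02 0.   0.13]  rows>= 0.1
 ang units [-0. -0. -0.]
t19.1 p [ 0.6019 -0.0545  0.1792] yaw -0.02 q [-0.13  0.36  1.94  0.    0.84  1.44] F [-1.3  1.3  6.5] M [0.21 0.25 0.04] w 21.5mm tilt [ 0.002 -0.    -1.   ]
 slide units [0.   0.   0.05]  rows>= 0.0
 ang units [ 0.   -0.02 -0.01]
```

```bash
python3 -m creep '[{"slide":[0,0,-0.5],"angular":[0,0,0]},{"slide":[0,0,-1],"angular":[0,0,0]},{"slide":[0,0,-1],"angular":[0,0,0]},{"slide":[0,0,-1],"angular":[0,0,0]},{"slide":[0,0,-1],"angular":[0,0,0]}]' >/dev/null
python3 -m creep '[{"slide":[0,0,-0.3],"angular":[0,0,-1]},{"slide":[0,0,0],"angular":[0,0,-1]},{"slide":[0,0,0],"angular":[0,0,-1]},{"slide":[0,0,0],"angular":[0,0,-1]},{"slide":[0,0,0],"angular":[0,0,-1]}]' >/dev/null
python3 -m creep '[{"slide":[0,0,0],"angular":[0,0,-1]},{"slide":[0,0,0],"angular":[0,0,-1]},{"slide":[0,0,0],"angular":[0,0,-1]},{"slide":[0,0,0],"angular":[0,0,-1]},{"slide":[0,0,0],"angular":[0,0,-1]}]' >/dev/null
python3 -m creep '[{"slide":[0,0,0],"angular":[0,0,-1]},{"slide":[0,0,0],"angular":[0,0,-1]},{"slide":[0,0,0],"angular":[0,0,-1]},{"slide":[0,0,0],"angular":[0,0,-1]},{"slide":[0,0,0],"angular":[0,0,-1]}]' >/dev/null
python3 -m creep '[{"slide":[0,0,0],"angular":[0,0,-1]},{"slide":[0,0,0],"angular":[0,0,-1]},{"slide":[0,0,0],"angular":[0,0,-1]},{"slide":[0,0,0],"angular":[0,0,-1]},{"slide":[0,0,0],"angular":[0,0,-1]}]' >/dev/null
python3 -m creep '[{"slide":[0,0,0],"angular":[0,0,-1]},{"slide":[0,0,0],"angular":[0,0,-1]},{"slide":[0,0,0],"angular":[0,0,-1]},{"slide":[0,0,0],"angular":[0,0,-1]},{"slide":[0,0,0],"angular":[0,0,-1]}]' >/dev/null
python3 -m creep '[{"slide":[0,0,0],"angular":[0,0,-1]},{"slide":[0,0,0],"angular":[0,0,-1]},{"slide":[0,0,0],"angular":[0,0,-1]},{"slide":[0,0,0],"angular":[0,0,-0.5]},{"slide":[0,0,0],"angular":[0,0,0]}]' >/dev/null
python3 -c "
from h import *
snap('side','s5'); snap('top','t5')
need((.7198,-.0007,.29),114)
"
```

```text
t22.1 p [ 0.6009 -0.0545  0.2976] yaw 113.91 q [-0.13  0.22  1.87 -0.    1.06 -0.55] F [-0.   1.2 -4. ] M [-0.04  0.03 -0.01] w 21.6mm tilt [-0.001  0.    -1.   ]
 slide units [0.04 5.22 0.3 ]  rows>= 5.2
 ang units [-0.01 -0.01 -0.02]
```

View pics/s5.png

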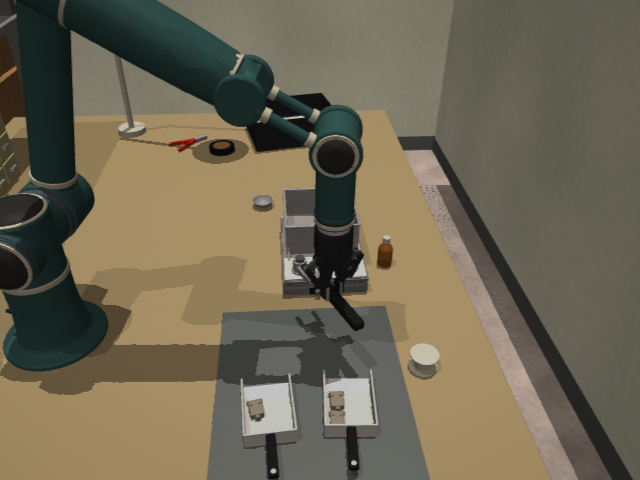

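View pics/t5.png

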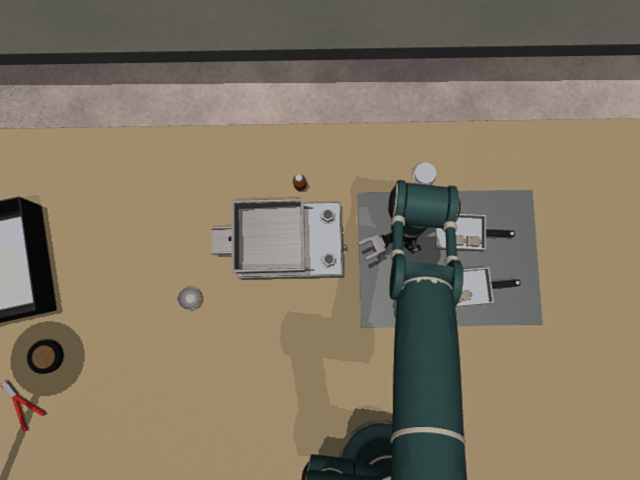

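```bash
python3 -m creep '[{"slide":[0,0.87,0],"angular":[0,0,0]},{"slide":[0,0.87,0],"angular":[0,0,0]},{"slide":[0,0.87,0],"angular":[0,0,0]},{"slide":[0,0.87,0],"angular":[0,0,0]},{"slide":[0,0.87,0],"angular":[0,0,0]}]' >/dev/null
python3 -m creep '[{"slide":[0,0.87,0.5],"angular":[0,0,0]},{"slide":[0,0,0.8],"angular":[0,0,0]},{"slide":[0,0,0.8],"angular":[0,0,0]},{"slide":[0,0,0],"angular":[0,0,0]},{"slide":[0,0,0],"angular":[0,0,0]}]' >/dev/null
python3 -c "
from h import *
snap('side','s6'); snap('top','t6')
need((.7198,-.0007,.238),114)
p=cv2.imread('pics/side6.png') if 0 else cv2.imread('pics/s6.png')[190:330,250:420]; cv2.imwrite('pics/s6c.png',cv2.resize(p,None,fx=4,fy=4,interpolation=cv2.INTER_CUBIC))
p=cv2.imread('pics/t6.png')[150:280,290:450]; cv2.imwrite('pics/t6c.png',cv2.resize(p,None,fx=4.5,fy=4.5,interpolation=cv2.INTER_CUBIC))
"
```

```text
t23.1 p [ 0.7208 -0.0016  0.2464] yaw 113.95 q [-0.04  0.47  1.63 -0.    1.04 -0.45] F [ 0.7 -0.1 -4. ] M [-0.04 -0.06 -0.  ] w 21.5mm tilt [ 0.001 -0.    -1.   ]
 slide units [ 0.05 -0.02  0.33]  rows>= 0.3
 ang units [ 0.01  0.01 -0.01]
```

View pics/s6c.png

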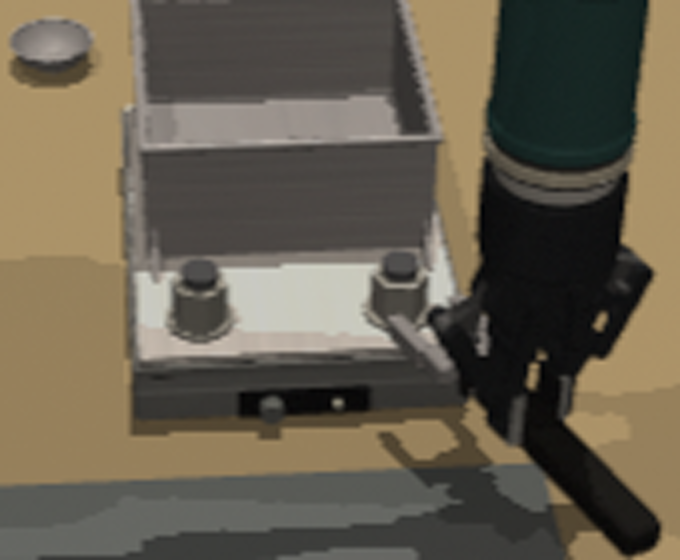

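View pics/t6c.png

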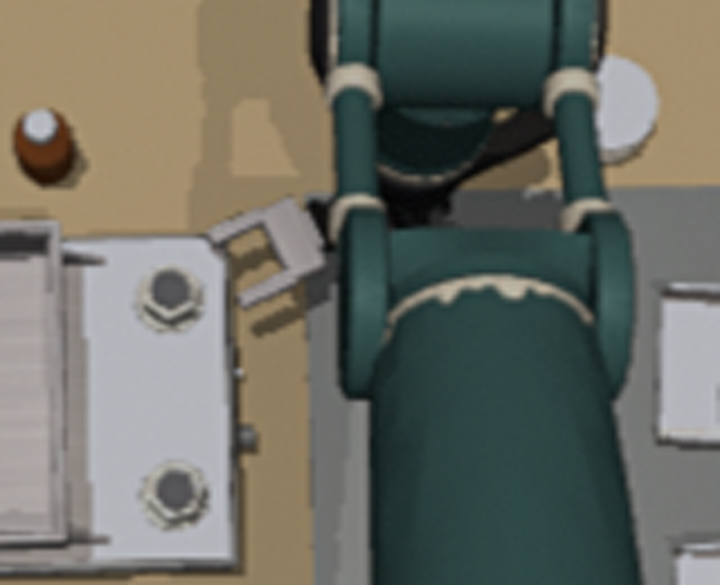

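```bash
python3 - <<'E'
from h import *
s,Rm,p=st()
x=Rm[:2,0]; y=Rm[:2,1]
im=cv2.imread('pics/t6.png'); im=cv2.resize(im,None,fx=4.5,fy=4.5,interpolation=cv2.INTER_CUBIC)
z=p[2]-.177+.017
def dot(n,im,P,c,sc):
    u,v=proj(n,P); cv2.circle(im,(int((u+.5)*sc),int((v+.5)*sc)),3,c,-1)
def pts(n,im,sc):
    for l in(-26,-16,16,26):
        for a in (110,78,61):
            q=p[:2]+x*a/1000+y*l/1000; dot(n,im,(*q,z),(0,0,255),sc)
    for k in range(6):
        for N,phi in(((.662,.1293),114+90),((.5416,.1288),103+90)):
            an=np.radians(phi+30+60*k); dot(n,im,(N[0]+.01732*np.cos(an),N[1]+.01732*np.sin(an),.081),(0,255,0),sc)
pts('top',im,4.5); cv2.imwrite('pics/t6d.png',im[int(150*4.5):int(280*4.5),int(290*4.5):int(450*4.5)])
im=cv2.imread('pics/s6.png'); im=cv2.resize(im,None,fx=4.5,fy=4.5,interpolation=cv2.INTER_CUBIC)
pts('side',im,4.5); cv2.imwrite('pics/s6d.png',im[int(230*4.5):int(330*4.5),int(270*4.5):int(420*4.5)])
E
```

```text
(no output)
```

View pics/t6d.png

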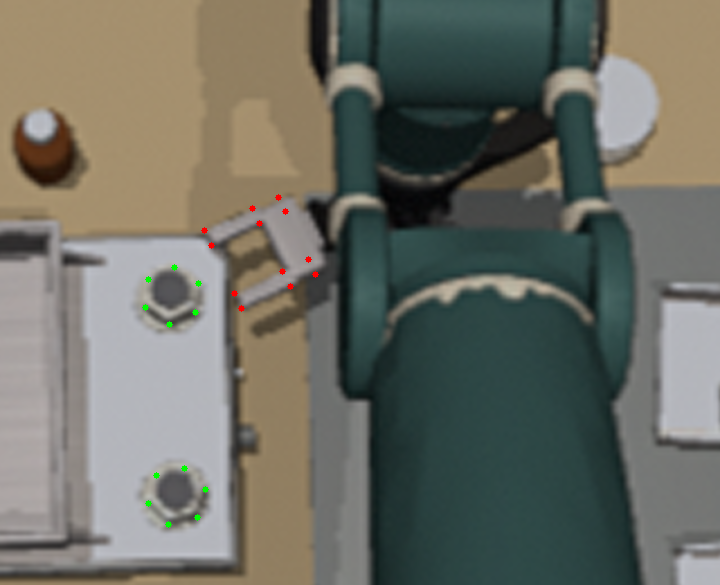

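View pics/s6d.png

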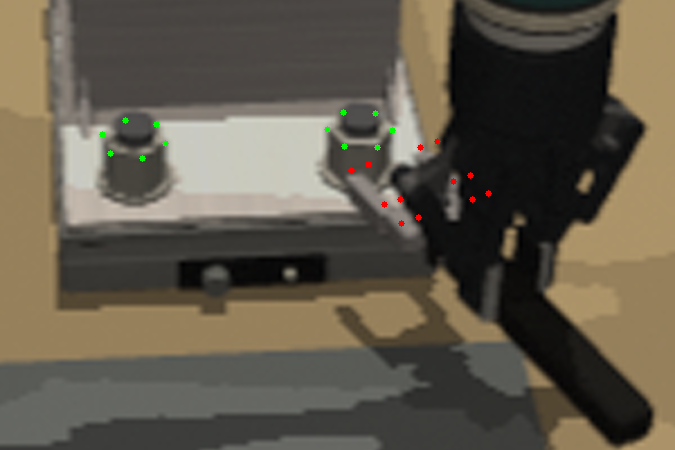

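```bash
python3 - <<'E'
from h import *
s,Rm,p=st()
x=Rm[:2,0]; y=Rm[:2,1]
z=p[2]-.177+.017
out=[]
for n,f,(a,b,c,d) in(('top','t6',(190,235,315,375)),('side','s6',(250,295,335,395))):
    sc=10
    im=cv2.imread(f'pics/{f}.png'); im=cv2.resize(im[a:b,c:d],None,fx=sc,fy=sc,interpolation=cv2.INTER_CUBIC)
    for l in(-26,-16,16,26):
        for aa in (110,78):
            q=p[:2]+x*aa/1000+y*l/1000
            u,v=proj(n,(*q,z)); cv2.circle(im,(int((u+.5-c)*sc),int((v+.5-a)*sc)),4,(0,0,255),-1)
    out.append(im)
cv2.imwrite('pics/z6.png',np.vstack([out[0],out[1]][:1])); cv2.imwrite('pics/z6s.png',out[1])
E
```

```text
(no output)
```

View pics/z6.png

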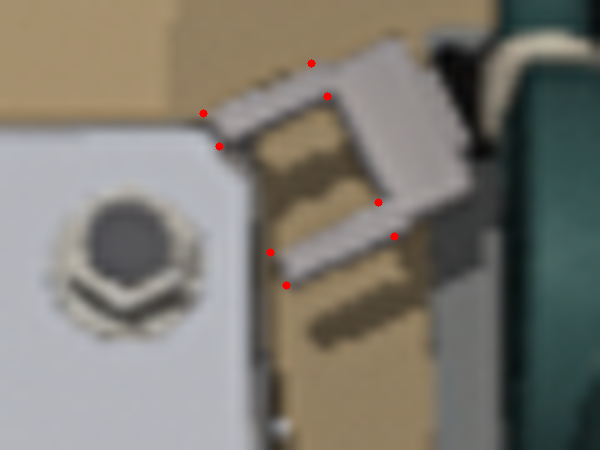

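View pics/z6s.png

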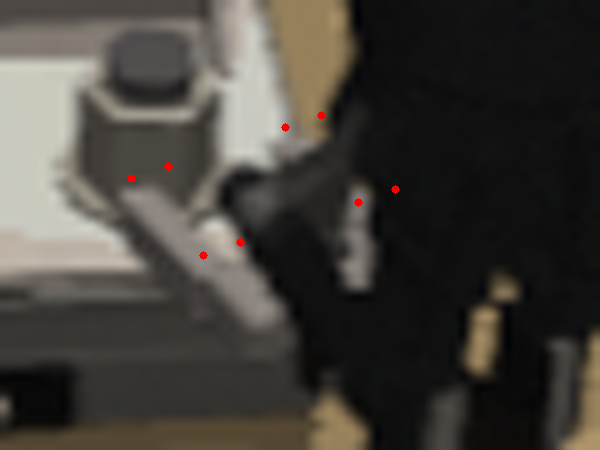

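```bash
python3 - <<'E'
from h import *
s,Rm,p=st()
for n,f in(('top','t6'),('side','s6')):
    d0=np.load(f'pics/{f}.npz'); im=d0['p'].astype(int); d=d0['d']
    F,cx,cy,T=cam(n); v,u=np.mgrid[:480,:640]
    W=(np.stack([(u-cx)/F*d,(v-cy)/F*d,d],-1)-T[:3,3])@T[:3,:3]
    L=(W-p)@np.c_[Rm[:,0],Rm[:,1],Rm[:,2]]  # tool frame
    m=(abs(L[...,1])<.04)&(W[...,2]>.06)&(W[...,2]<.125)&(d>0)
    for a in(-110,-100,-80,-60,-40,-25,45,55,65,75,85,95,105):
        k=m&(abs(L[...,0]-a/1000)<.004)&((im.min(-1)>100) if a>40 else (im.max(-1)<70))
        if k.sum()>3: print(n,a,k.sum(),'z',np.percentile(W[k][:,2],[50,90]).round(4),'y',L[k][:,1].min().round(4),L[k][:,1].max().round(4),np.median(L[k][:,1]).round(4))
E
```

```text
top -110 5 z [0.0863 0.0894] y -0.0097 0.0 -0.0068
top -100 21 z [0.0881 0.0927] y -0.0114 0.0074 -0.0028
top -80 28 z [0.0892 0.0924] y -0.0109 0.0106 -0.0015
top -60 12 z [0.0869 0.0935] y -0.0105 -0.0006 -0.0062
top 55 47 z [0.087  0.0902] y -0.023 0.0225 -0.0004
top 65 49 z [0.0868 0.09  ] y -0.023 0.023 0.001
top 75 44 z [0.0866 0.0904] y -0.0252 0.0251 -0.0012
top 85 20 z [0.0856 0.0914] y -0.0254 0.0253 0.0001
top 95 21 z [0.0863 0.0888] y -0.0252 0.0241 -0.0168
top 105 18 z [0.0851 0.0893] y -0.0255 0.0247 0.0004
side -110 20 z [0.0786 0.0845] y -0.0117 0.0032 -0.0053
side -100 47 z [0.0845 0.0866] y -0.0165 0.0079 -0.0087
side -80 39 z [0.084  0.0868] y -0.0162 0.0086 -0.0101
side -60 37 z [0.0835 0.0863] y -0.0171 0.0067 -0.0089
side -40 36 z [0.0845 0.0872] y -0.0176 0.0054 -0.0103
side -25 37 z [0.0848 0.0867] y -0.0165 0.0048 -0.0106
side 55 6 z [0.0837 0.0843] y -0.0277 0.0022 -0.0215
side 65 11 z [0.0823 0.0848] y -0.0245 0.0084 -0.0181
side 75 11 z [0.0822 0.0841] y -0.0261 0.0151 -0.0207
side 85 9 z [0.0831 0.0855] y -0.0284 0.0178 -0.0236
side 95 10 z [0.0825 0.084 ] y -0.0297 -0.0208 -0.025
side 105 15 z [0.0821 0.0833] y -0.0324 0.0202 -0.0237
```

```bash
python3 - <<'E'
from h import *
print(ray('top',315+12.7-.5,190+26.2-.5,.055), ray('top',315+12.8-.5,190+24-.5,.089))
im=np.load('pics/t6.npz')['p']
for nm,(a,b,c,d) in(('far',(200,232,312,344)),('near',(245,277,312,344))):
    cv2.imwrite(f'pics/n_{nm}.png',cv2.resize(im[a:b,c:d,::-1],None,fx=18,fy=18,interpolation=cv2.INTER_CUBIC))
    # overlay stud/hex predictions
    N={'far':(.662,.1293),'near':(.5416,.1288)}[nm]
    for dx in(0,.003):
        g=cv2.resize(im[a:b,c:d,::-1],None,fx=18,fy=18,interpolation=cv2.INTER_CUBIC)
        for r,z,col in((.0115,.089,(0,0,255)),(.021,.055,(255,0,0))):
            for k in range(24):
                an=k*np.pi/12; u,v=proj('top',(N[0]+dx+r*np.cos(an),N[1]+r*np.sin(an),z)); cv2.circle(g,(int((u+.5-c)*18),int((v+.5-a)*18)),3,col,-1)
        cv2.imwrite(f'pics/n_{nm}{int(dx*1000)}.png',g)
a=cv2.imread('pics/n_far0.png');b=cv2.imread('pics/n_far3.png'); cv2.imwrite('pics/n_cmp.png',cv2.resize(np.hstack([a,b]),None,fx=.68,fy=.68))
E
```

```text
[0.66573405 0.13063267 0.055     ] [0.66514224 0.13041335 0.089     ]
```

View pics/n_cmp.png

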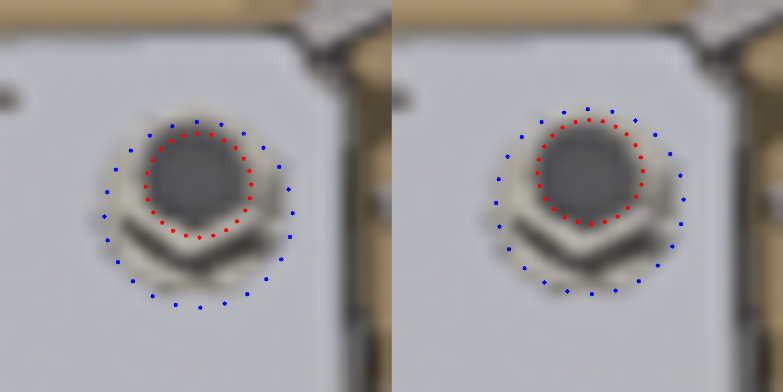

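```bash
python3 -m creep '[{"slide":[0,0,0.33],"angular":[0,0,0]},{"slide":[0,0,0],"angular":[0,0,0]}]' >/dev/null
python3 -c "
from h import *
need((.7025,.0436,.238),114)"
```

```text
t23.2 p [ 0.7207 -0.0016  0.2377] yaw 113.96 q [-0.04  0.48  1.64 -0.    1.03 -0.45] F [-0.7  0.3 -4.4] M [ 0.    0.08 -0.  ] w 21.3mm tilt [ 0.001 -0.    -1.   ]
 slide units [ 1.95  0.07 -0.01]  rows>= 1.9
 ang units [ 0.02  0.01 -0.01]
```

```bash
python3 -m creep '[{"slide":[0.4,0.07,0],"angular":[0,0,0]},{"slide":[0.4,0,0],"angular":[0,0,0]},{"slide":[0,0,0],"angular":[0,0,0]}]' >/dev/null
python3 -c "
from h import *
need((.7025,.0436,.238),114)"
python3 -m creep '[{"slide":[0.3,0,0],"angular":[0,0,0]},{"slide":[0,0,0],"angular":[0,0,0]}]' >/dev/null
python3 -c "
from h import *
need((.7025,.0436,.238),114)"
python3 -m creep '[{"slide":[0.2,0,0],"angular":[0,0,0]},{"slide":[0,0,0],"angular":[0,0,0]}]' >/dev/null
python3 -c "
from h import *
need((.7025,.0436,.238),114)
snap('top','t7')
p=cv2.imread('pics/t7.png')[180:250,300:390]; cv2.imwrite('pics/t7c.png',cv2.resize(p,None,fx=8,fy=8,interpolation=cv2.INTER_CUBIC))"
```

```text
t23.5 p [0.7132 0.0197 0.2375] yaw 114.04 q [-0.01  0.47  1.65  0.    1.02 -0.43] F [-0.3 -0.2 -3.5] M [-0.03  0.03  0.05] w 21.3mm tilt [-0.001  0.001 -1.   ]
 slide units [ 1.05 -0.   -0.02]  rows>= 1.0
 ang units [-0.   -0.02  0.01]
t23.6 p [0.7104 0.0259 0.2374] yaw 114.04 q [ 0.    0.46  1.66  0.    1.02 -0.42] F [-0.6  0.  -3.6] M [-0.02  0.02  0.02] w 21.5mm tilt [-0.     0.001 -1.   ]
 slide units [ 0.78 -0.   -0.02]  rows>= 0.8
 ang units [ 0.   -0.01  0.01]
t23.8 p [0.7086 0.0298 0.2372] yaw 114.01 q [ 0.01  0.46  1.66  0.    1.02 -0.41] F [ 0.4  0.4 -4.6] M [ 0.01 -0.03  0.02] w 21.2mm tilt [-0.  0. -1.]
 slide units [ 0.6  -0.   -0.03]  rows>= 0.6
 ang units [-0.   -0.01  0.  ]
```

View pics/t7c.png

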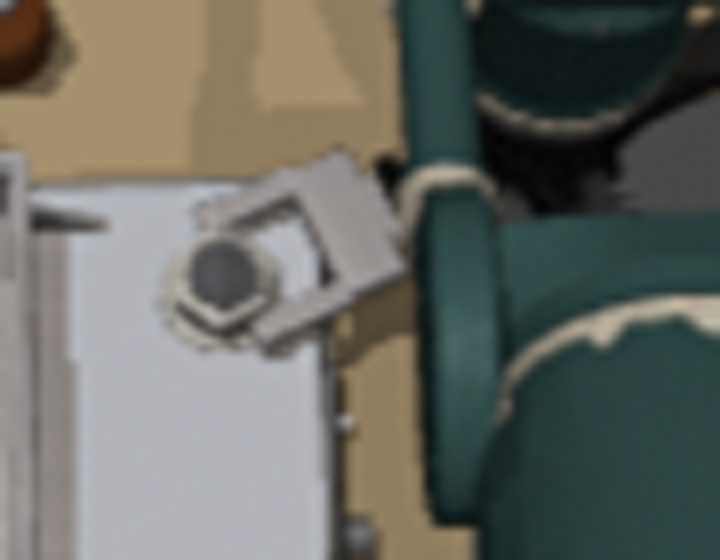

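The prong tips at (205,212) and (268,335) straddle the nut at (222,275) symmetrically. I'll keep sliding in, reading the force at each step.

```bash
python3 -m creep '[{"slide":[0.25,0,0],"angular":[0,0,0]},{"slide":[0,0,0],"angular":[0,0,0]}]' >/dev/null
python3 -c "
from h import *
need((.7025,.0436,.238),114)"
python3 -m creep '[{"slide":[0.2,0,0],"angular":[0,0,0]},{"slide":[0,0,0],"angular":[0,0,0]}]' >/dev/null
python3 -c "
from h import *
need((.7025,.0436,.238),114)"
python3 -m creep '[{"slide":[0.12,0,0],"angular":[0,0,0]},{"slide":[0,0,0],"angular":[0,0,0]}]' >/dev/null
python3 -c "
from h import *
need((.7025,.0436,.238),114)
snap('top','t8')
p=cv2.imread('pics/t8.png')[180:250,300:390]; cv2.imwrite('pics/t8c.png',cv2.resize(p,None,fx=8,fy=8,interpolation=cv2.INTER_CUBIC))"
```

```text
t24.0 p [0.7061 0.0353 0.2371] yaw 113.97 q [ 0.01  0.46  1.67  0.    1.02 -0.4 ] F [-0.3  0.1 -4.3] M [-0.06  0.01 -0.02] w 21.4mm tilt [-0.001  0.001 -1.   ]
 slide units [ 0.36  0.   -0.04]  rows>= 0.4
 ang units [-0.   -0.01 -0.01]
t24.2 p [0.7041 0.0399 0.2371] yaw 113.99 q [ 0.02  0.45  1.67  0.    1.01 -0.4 ] F [ 0.3 -0.6 -4. ] M [-0.03  0.01  0.01] w 21.2mm tilt [-0.001  0.    -1.   ]
 slide units [ 0.16  0.   -0.04]  rows>= 0.2
 ang units [-0.   -0.01 -0.  ]
t24.4 p [0.703  0.0424 0.2372] yaw 113.99 q [ 0.02  0.45  1.68  0.    1.01 -0.39] F [-0.1  0.4 -4. ] M [-0.03  0.   -0.04] w 21.4mm tilt [-0.  0. -1.]
 slide units [ 0.05  0.   -0.03]  rows>= 0.1
 ang units [-0. -0. -0.]
```

View pics/t8c.png

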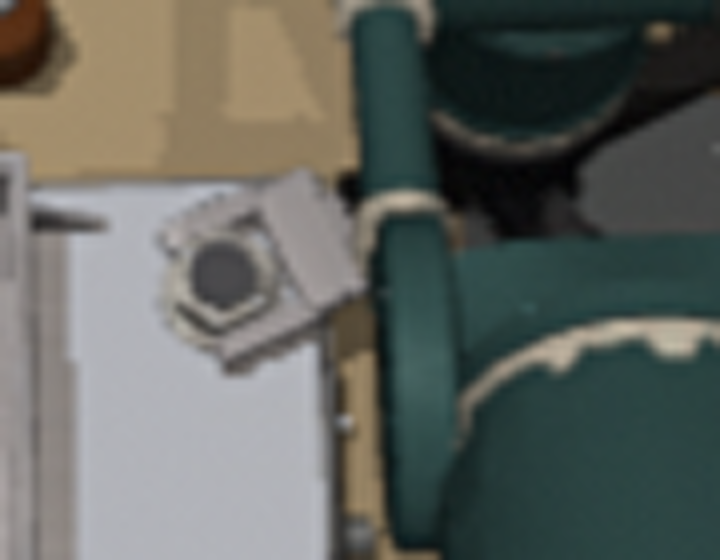

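The jaw is fully on the far nut with no contact force. Now I'll swing it clockwise about the nut axis (r = 96 mm), watching Mz.

```bash
cat > arc.py <<'E'
from h import *
import sys
N=np.array([float(sys.argv[1]),float(sys.argv[2])]); r=float(sys.argv[3])
s,Rm,p=st(); y=np.degrees(np.arctan2(Rm[1,0],Rm[0,0]))
L=Rm.T@np.array([N[0]-p[0],N[1]-p[1],0])
F=Rm.T@np.array(s['wrist_force']); Fl=F
d=np.array(p[:2])-N; a=np.degrees(np.arctan2(d[1],d[0]))+180
print('t%.1f yaw %.2f z %.4f | nut in tool x %.1f (r %.0f) y %.2f mm | F tool x %.1f y %.1f z %.1f Mz(tool) %.2f | torque about nut %.2f w %.1f'%(s['time'],y,p[2],L[0]*1e3,r*1e3,L[1]*1e3,F[0],F[1],F[2],(Rm.T@np.array(s['torque']))[2],-(np.cross(np.r_[d,0],np.array(s['wrist_force']))[2]+s['torque'][2]),s['width']*85))
E
python3 -m creep '[{"slide":[0.01,-0.27,0],"angular":[0,0,1]},{"slide":[0.01,-0.13,0],"angular":[0,0,0.5]},{"slide":[0,0,0],"angular":[0,0,0]}]' >/dev/null
python3 arc.py .664 .130 .096
python3 -m creep '[{"slide":[0.01,-0.13,0],"angular":[0,0,0.5]},{"slide":[0,0,0],"angular":[0,0,0]}]' >/dev/null
python3 arc.py .664 .130 .096
```

```text
t24.7 yaw 107.90 z 0.2371 | nut in tool x 96.3 (r 96) y 0.19 mm | F tool x -0.4 y 0.2 z 4.6 Mz(tool) 0.01 | torque about nut -0.01 w 21.2
t24.8 yaw 105.97 z 0.2372 | nut in tool x 96.2 (r 96) y -0.02 mm | F tool x 0.9 y 0.0 z 3.0 Mz(tool) -0.00 | torque about nut -0.01 w 21.3
```

```bash
sed -i 's/,-(np.cross/,(np.cross/' arc.py
python3 -m creep '[{"slide":[0.01,-0.13,0],"angular":[0,0,0.5]},{"slide":[0,0,0],"angular":[0,0,0]}]' >/dev/null
python3 arc.py .664 .130 .096
python3 -m creep '[{"slide":[0.01,-0.13,0],"angular":[0,0,0.5]},{"slide":[0,0,0],"angular":[0,0,0]}]' >/dev/null
python3 arc.py .664 .130 .096
python3 -m creep '[{"slide":[0.01,-0.13,0],"angular":[0,0,0.5]},{"slide":[0,0,0],"angular":[0,0,0]}]' >/dev/null
python3 arc.py .664 .130 .096
```

```text
t25.0 yaw 104.02 z 0.2372 | nut in tool x 96.0 (r 96) y -0.14 mm | F tool x -0.5 y -1.3 z 2.8 Mz(tool) -0.16 | torque about nut 0.03 w 21.7
t25.2 yaw 102.06 z 0.2373 | nut in tool x 95.7 (r 96) y -0.27 mm | F tool x -0.8 y -0.6 z 3.3 Mz(tool) -0.29 | torque about nut 0.23 w 21.8
t25.3 yaw 100.09 z 0.2373 | nut in tool x 95.3 (r 96) y -0.41 mm | F tool x -1.3 y 0.5 z 3.3 Mz(tool) -0.43 | torque about nut 0.48 w 21.5
```

```bash
python3 -m creep '[{"slide":[0,-0.28,0],"angular":[0,0,1]},{"slide":[0,-0.27,0],"angular":[0,0,1]},{"slide":[0,-0.27,0],"angular":[0,0,1]},{"slide":[0,0,0],"angular":[0,0,0]}]' >/dev/null
python3 arc.py .664 .130 .096
python3 -m creep '[{"slide":[0,-0.28,0],"angular":[0,0,1]},{"slide":[0,-0.27,0],"angular":[0,0,1]},{"slide":[0,-0.27,0],"angular":[0,0,1]},{"slide":[0,0,0],"angular":[0,0,0]}]' >/dev/null
python3 arc.py .664 .130 .096
```

```text
t25.7 yaw 88.01 z 0.2374 | nut in tool x 95.7 (r 96) y 0.11 mm | F tool x 1.3 y 0.1 z 4.1 Mz(tool) -0.37 | torque about nut 0.38 w 21.3
t26.0 yaw 76.08 z 0.2375 | nut in tool x 96.1 (r 96) y 0.39 mm | F tool x 1.7 y 0.8 z 4.5 Mz(tool) -0.33 | torque about nut 0.41 w 21.6
```

```bash
python3 -c "
from h import *
snap('top','t9')
p=cv2.imread('pics/t9.png')[180:270,290:390]; cv2.imwrite('pics/t9c.png',cv2.resize(p,None,fx=7,fy=7,interpolation=cv2.INTER_CUBIC))"
```

```text
(no output)
```

View pics/t9c.png

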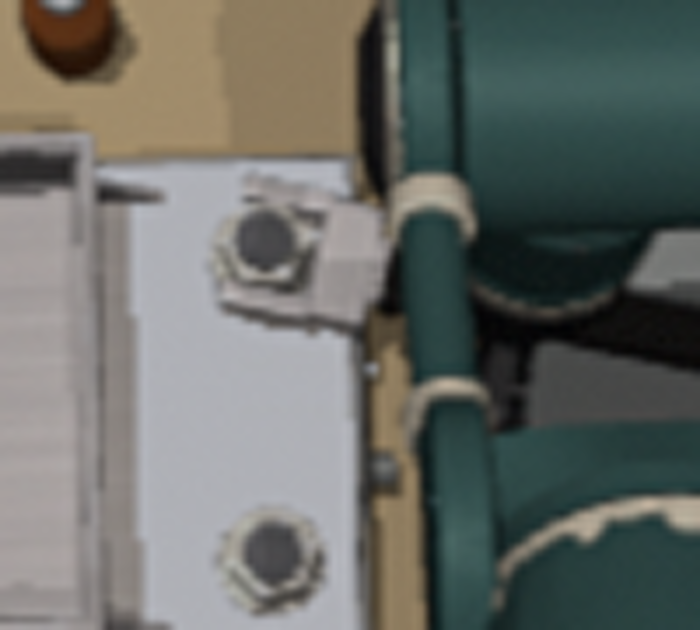

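```bash
python3 -m creep '[{"slide":[0.02,-0.26,0],"angular":[0,0,1]}]' >/dev/null
python3 arc.py .664 .130 .096
python3 -m creep '[{"slide":[0.01,-0.26,0],"angular":[0,0,1]}]' >/dev/null
python3 arc.py .664 .130 .096
```

```text
t26.1 yaw 72.26 z 0.2375 | nut in tool x 96.1 (r 96) y -0.40 mm | F tool x 1.6 y -0.4 z 5.2 Mz(tool) -0.71 | torque about nut 0.67 w 21.5
t26.2 yaw 68.09 z 0.2373 | nut in tool x 96.1 (r 96) y -0.39 mm | F tool x 3.0 y -0.2 z 3.7 Mz(tool) -0.69 | torque about nut 0.68 w 21.2
```

```bash
python3 -m creep '[{"slide":[0.01,-0.26,0],"angular":[0,0,1]},{"slide":[0.01,-0.26,0],"angular":[0,0,1]},{"slide":[0.01,-0.26,0],"angular":[0,0,1]},{"slide":[0,-0.1,0],"angular":[0,0,0.4]},{"slide":[0,0,0],"angular":[0,0,0]}]' >/dev/null
python3 arc.py .664 .130 .096
python3 -m creep '[{"slide":[0,0,0],"angular":[0,0,0]}]' >/dev/null
python3 arc.py .664 .130 .096
```

```text
t26.6 yaw 54.62 z 0.2373 | nut in tool x 96.2 (r 96) y -0.38 mm | F tool x -0.2 y -1.2 z 3.4 Mz(tool) -0.73 | torque about nut 0.62 w 21.6
t26.7 yaw 54.62 z 0.2372 | nut in tool x 96.3 (r 96) y -0.55 mm | F tool x -0.2 y -1.8 z 2.5 Mz(tool) -0.77 | torque about nut 0.59 w 21.1
```

```bash
python3 -m creep '[{"slide":[0.01,0.26,0],"angular":[0,0,-1]},{"slide":[0.01,0.26,0],"angular":[0,0,-1]},{"slide":[0,0.26,0],"angular":[0,0,-1]},{"slide":[0,0,0],"angular":[0,0,0]}]' >/dev/null
python3 arc.py .664 .130 .096
python3 -m creep '[{"slide":[-0.3,0,0],"angular":[0,0,0]},{"slide":[0,0,0],"angular":[0,0,0]}]' >/dev/null
python3 arc.py .664 .130 .096
```

```text
t27.1 yaw 66.55 z 0.2370 | nut in tool x 96.3 (r 96) y -0.49 mm | F tool x 3.5 y -4.3 z 3.3 Mz(tool) -0.42 | torque about nut -0.00 w 21.4
t27.2 yaw 66.29 z 0.2371 | nut in tool x 103.1 (r 96) y -0.24 mm | F tool x 6.3 y -2.9 z 2.8 Mz(tool) -0.39 | torque about nut 0.09 w 21.3
```

```bash
python3 -m creep '[{"slide":[-0.1,-0.04,0],"angular":[0,0,0]},{"slide":[-0.2,0,0],"angular":[0,0,0]},{"slide":[0,0,0],"angular":[0,0,0]}]' >/dev/null
python3 arc.py .664 .130 .096
python3 -m creep '[{"slide":[-0.4,0,0],"angular":[0,0,0]},{"slide":[-0.6,0,0],"angular":[0,0,0]},{"slide":[-0.6,0,0],"angular":[0,0,0]},{"slide":[0,0,0],"angular":[0,0,0]}]' >/dev/null
python3 arc.py .664 .130 .096
python3 -c "
from h import *
snap('top','t10')
p=cv2.imread('pics/t10.png')[190:270,300:380]; cv2.imwrite('pics/t10c.png',cv2.resize(p,None,fx=7.5,fy=7.5,interpolation=cv2.INTER_CUBIC))"
```

```text
t27.5 yaw 66.32 z 0.2372 | nut in tool x 112.5 (r 96) y 0.28 mm | F tool x -0.1 y -0.0 z 4.4 Mz(tool) 0.09 | torque about nut -0.09 w 21.0
t27.8 yaw 66.27 z 0.2367 | nut in tool x 155.2 (r 96) y 0.71 mm | F tool x 0.1 y -0.6 z 3.7 Mz(tool) -0.02 | torque about nut -0.07 w 21.4
```

View pics/t10c.png

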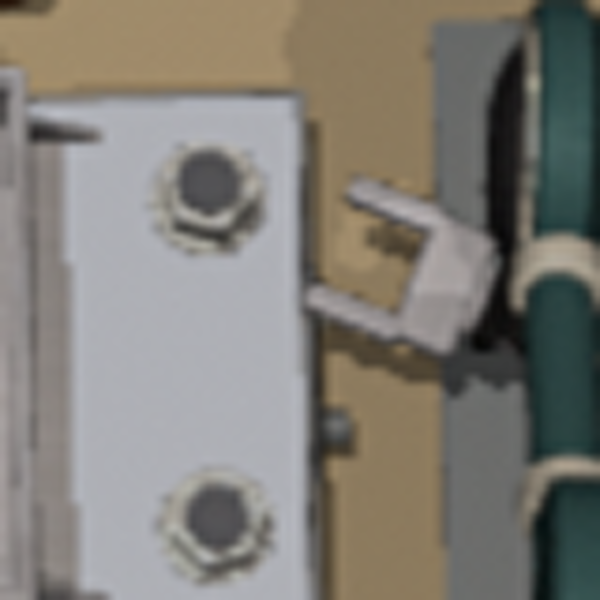

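The far nut is tightened by about 0.79 rad and the jaw is free. Next is the near nut: I'll turn to ψ = 103° and move to the standoff.

```bash
python3 -m creep '[{"slide":[-0.3,0,0],"angular":[0,0,-1]},{"slide":[0,0,0],"angular":[0,0,-1]},{"slide":[0,0,0],"angular":[0,0,-1]},{"slide":[0,0,0],"angular":[0,0,-1]},{"slide":[0,0,0],"angular":[0,0,-1]}]' >/dev/null
python3 -m creep '[{"slide":[0,0,0],"angular":[0,0,-1]},{"slide":[0,0,0],"angular":[0,0,-1]},{"slide":[0,0,0],"angular":[0,0,-1]},{"slide":[0,0,0],"angular":[0,0,-1]},{"slide":[0,0,0],"angular":[0,0,-0.2]}]' >/dev/null
python3 -c "
from h import *
need((.5758,-.0107,.238),103)"
```

```text
t28.7 p [ 0.5995 -0.0159  0.2372] yaw 103.27 q [-0.07  0.28  1.92  0.    0.95 -0.3 ] F [-0.2 -0.3 -3.6] M [-0.06 -0.04 -0.  ] w 21.5mm tilt [ 0.  0. -1.]
 slide units [ 0.42 -0.87 -0.03]  rows>= 0.9
 ang units [ 0.   -0.    0.07]
```

```bash
python3 -m creep '[{"slide":[0.2,-0.44,0],"angular":[0,0,0.07]},{"slide":[0.2,-0.43,0],"angular":[0,0,0]},{"slide":[0,0,0],"angular":[0,0,0]}]' >/dev/null
python3 -c "
from h import *
snap('top','t11'); s,Rm,p=st()
need((.565,.0361,.238),103)
sc=8;a,b,c,d=220,290,305,395
im=cv2.resize(cv2.imread('pics/t11.png')[a:b,c:d],None,fx=sc,fy=sc,interpolation=cv2.INTER_CUBIC)
x=Rm[:2,0];y=Rm[:2,1]
for l in(-16,16):
  for aa in(107.6,75.6):
    q=p[:2]+x*aa/1000+y*l/1000; u,v=proj('top',(*q,.077)); cv2.circle(im,(int((u+.5-c)*sc),int((v+.5-a)*sc)),3,(0,0,255),-1)
N=(.5435,.1292)
for k in range(6):
  an=np.radians(103+60*k); u,v=proj('top',(N[0]+.01732*np.cos(an),N[1]+.01732*np.sin(an),.081)); cv2.circle(im,(int((u+.5-c)*sc),int((v+.5-a)*sc)),3,(0,255,0),-1)
cv2.imwrite('pics/t11c.png',im)"
```

```text
t29.0 p [ 0.5752 -0.0108  0.2368] yaw 102.83 q [-0.06  0.24  1.97  0.    0.93 -0.29] F [-0.3 -0.1 -3.5] M [-0.07 -0.    0.06] w 21.6mm tilt [-0.001  0.    -1.   ]
 slide units [ 1.92  0.02 -0.05]  rows>= 1.9
 ang units [-0.02 -0.01 -0.04]
```

View pics/t11c.png

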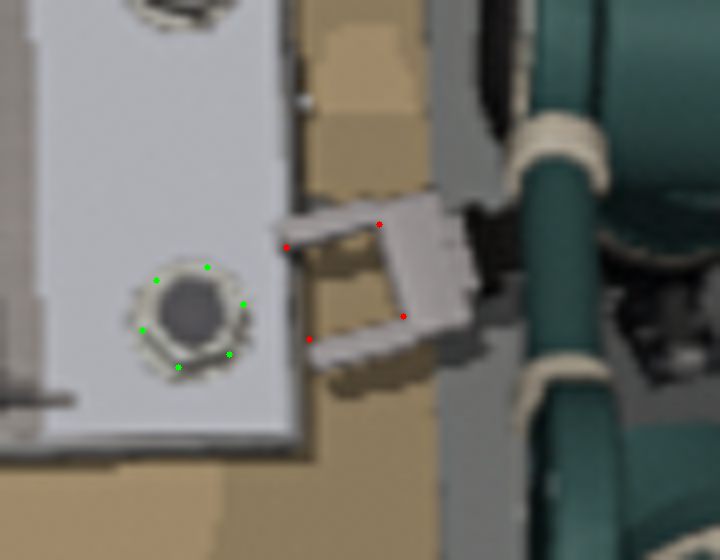

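The predicted nut corners and the jaw edges both sit on the picture. Sliding in now.

```bash
python3 -m creep '[{"slide":[0.5,0.02,-0.05],"angular":[0,0,0]},{"slide":[0.6,0,0],"angular":[0,0,0]},{"slide":[0,0,0],"angular":[0,0,0]}]' >/dev/null
python3 arc.py .5435 .1292 .096
python3 -m creep '[{"slide":[0.25,0,0],"angular":[0,0,0]},{"slide":[0,0,0],"angular":[0,0,0]}]' >/dev/null
python3 arc.py .5435 .1292 .096
python3 -m creep '[{"slide":[0.25,0,0],"angular":[0,0,0]},{"slide":[0,0,0],"angular":[0,0,0]}]' >/dev/null
python3 arc.py .5435 .1292 .096
python3 -c "
from h import *
snap('top','t12')
p=cv2.imread('pics/t12.png')[220:290,305:395]; cv2.imwrite('pics/t12c.png',cv2.resize(p,None,fx=8,fy=8,interpolation=cv2.INTER_CUBIC))"
```

```text
t29.2 yaw 103.00 z 0.2394 | nut in tool x 116.0 (r 96) y -2.02 mm | F tool x -4.9 y -0.3 z 3.0 Mz(tool) -0.08 | torque about nut 0.03 w 21.3
t29.4 yaw 102.91 z 0.2389 | nut in tool x 109.7 (r 96) y -1.59 mm | F tool x 0.1 y -0.6 z 4.2 Mz(tool) 0.01 | torque about nut -0.07 w 21.2
t29.6 yaw 102.87 z 0.2384 | nut in tool x 102.6 (r 96) y -1.45 mm | F tool x 0.4 y 0.2 z 3.8 Mz(tool) -0.04 | torque about nut 0.06 w 21.5
```

View pics/t12c.png

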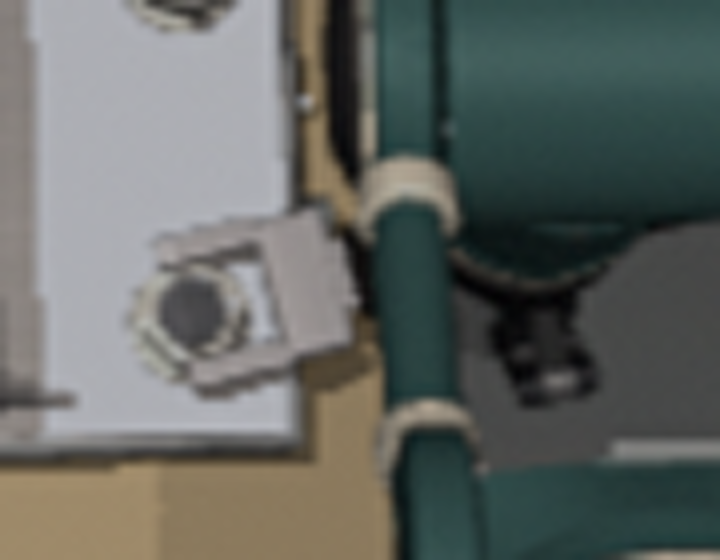

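```bash
python3 -m creep '[{"slide":[0.15,-0.02,0.03],"angular":[0,0,0]},{"slide":[0.12,0,0],"angular":[0,0,0]},{"slide":[0,0,0],"angular":[0,0,0]}]' >/dev/null
python3 arc.py .5445 .1294 .096
python3 -m creep '[{"slide":[0.01,-0.27,0],"angular":[0,0,1]},{"slide":[0,0,0],"angular":[0,0,0]}]' >/dev/null
python3 arc.py .5445 .1294 .096
python3 -m creep '[{"slide":[0.01,-0.13,0],"angular":[0,0,0.5]},{"slide":[0,0,0],"angular":[0,0,0]}]' >/dev/null
python3 arc.py .5445 .1294 .096
```

```text
t29.9 yaw 102.91 z 0.2376 | nut in tool x 96.2 (r 96) y 0.41 mm | F tool x 0.7 y 0.2 z 4.1 Mz(tool) 0.03 | torque about nut -0.00 w 21.3
t30.0 yaw 98.80 z 0.2373 | nut in tool x 96.8 (r 96) y 1.03 mm | F tool x -0.3 y -0.3 z 3.7 Mz(tool) -0.00 | torque about nut -0.03 w 21.5
t30.2 yaw 96.92 z 0.2376 | nut in tool x 96.7 (r 96) y 0.66 mm | F tool x 0.3 y -0.9 z 3.9 Mz(tool) 0.03 | torque about nut -0.11 w 21.8
```

```bash
python3 -m creep '[{"slide":[0.01,-0.12,0],"angular":[0,0,0.5]},{"slide":[0,0,0],"angular":[0,0,0]}]' >/dev/null
python3 arc.py .5440 .1293 .096
python3 -m creep '[{"slide":[0.01,-0.13,0],"angular":[0,0,0.5]},{"slide":[0,0,0],"angular":[0,0,0]}]' >/dev/null
python3 arc.py .5440 .1293 .096
python3 -m creep '[{"slide":[0.01,-0.13,0],"angular":[0,0,0.5]},{"slide":[0,0,0],"angular":[0,0,0]}]' >/dev/null
python3 arc.py .5440 .1293 .096
```

```text
t30.4 yaw 94.95 z 0.2374 | nut in tool x 96.5 (r 96) y -0.13 mm | F tool x -0.9 y -1.3 z 4.2 Mz(tool) -0.11 | torque about nut -0.01 w 21.7
t30.5 yaw 92.98 z 0.2374 | nut in tool x 96.4 (r 96) y -0.22 mm | F tool x -1.6 y -2.6 z 3.8 Mz(tool) -0.22 | torque about nut -0.02 w 21.6
t30.7 yaw 91.01 z 0.2375 | nut in tool x 96.2 (r 96) y -0.39 mm | F tool x -1.0 y -1.6 z 3.3 Mz(tool) -0.39 | torque about nut 0.23 w 21.4
```

```bash
python3 -m creep '[{"slide":[0.01,-0.14,0],"angular":[0,0,0.5]},{"slide":[0,0,0],"angular":[0,0,0]}]' >/dev/null
python3 arc.py .5440 .1293 .096
python3 -m creep '[{"slide":[0.01,-0.14,0],"angular":[0,0,0.5]},{"slide":[0,0,0],"angular":[0,0,0]}]' >/dev/null
python3 arc.py .5440 .1293 .096
python3 -m creep '[{"slide":[0.01,-0.14,0],"angular":[0,0,0.5]},{"slide":[0,0,0],"angular":[0,0,0]}]' >/dev/null
python3 arc.py .5440 .1293 .096
```

```text
t30.9 yaw 89.02 z 0.2376 | nut in tool x 95.8 (r 96) y -0.37 mm | F tool x -0.5 y -2.0 z 3.1 Mz(tool) -0.50 | torque about nut 0.31 w 21.3
t31.0 yaw 87.03 z 0.2377 | nut in tool x 95.7 (r 96) y -0.39 mm | F tool x -1.7 y -0.9 z 3.6 Mz(tool) -0.60 | torque about nut 0.52 w 21.2
t31.2 yaw 85.02 z 0.2377 | nut in tool x 95.6 (r 96) y -0.31 mm | F tool x -2.6 y -1.3 z 4.2 Mz(tool) -0.57 | torque about nut 0.45 w 21.6
```

```bash
python3 -m creep '[{"slide":[0,-0.28,0],"angular":[0,0,1]},{"slide":[0,-0.27,0],"angular":[0,0,1]},{"slide":[0,-0.27,0],"angular":[0,0,1]},{"slide":[0,-0.27,0],"angular":[0,0,1]}]' >/dev/null
python3 arc.py .5440 .1293 .096
python3 -m creep '[{"slide":[0,-0.27,0],"angular":[0,0,1]},{"slide":[0,-0.27,0],"angular":[0,0,1]},{"slide":[0,-0.27,0],"angular":[0,0,1]}]' >/dev/null
python3 arc.py .5440 .1293 .096
python3 -m creep '[{"slide":[0,-0.24,0],"angular":[0,0,0.9]},{"slide":[0,0,0],"angular":[0,0,0]}]' >/dev/null
python3 arc.py .5440 .1293 .096
```

```text
t31.5 yaw 68.88 z 0.2379 | nut in tool x 96.2 (r 96) y -0.24 mm | F tool x -0.1 y 1.4 z 4.6 Mz(tool) -0.73 | torque about nut 0.86 w 21.2
t31.8 yaw 56.86 z 0.2379 | nut in tool x 96.6 (r 96) y -0.18 mm | F tool x 1.8 y 1.0 z 6.2 Mz(tool) -0.62 | torque about nut 0.71 w 21.7
t31.9 yaw 53.34 z 0.2379 | nut in tool x 96.8 (r 96) y 0.27 mm | F tool x 0.2 y 0.9 z 5.5 Mz(tool) -0.34 | torque about nut 0.43 w 21.4
```

```bash
python3 -m creep '[{"slide":[0,0.26,0],"angular":[0,0,-1]},{"slide":[0,0.26,0],"angular":[0,0,-1]},{"slide":[0,0.26,0],"angular":[0,0,-1]},{"slide":[0,0.06,0],"angular":[0,0,-0.25]},{"slide":[0,0,0],"angular":[0,0,0]}]' >/dev/null
python3 arc.py .5440 .1293 .096
python3 -m creep '[{"slide":[-0.15,0,0],"angular":[0,0,0]},{"slide":[0,0,0],"angular":[0,0,0]}]' >/dev/null
python3 arc.py .5440 .1293 .096
```

```text
t32.4 yaw 66.35 z 0.2378 | nut in tool x 96.9 (r 96) y 0.44 mm | F tool x 4.8 y -0.4 z 6.3 Mz(tool) -0.07 | torque about nut 0.03 w 21.4
t32.5 yaw 66.31 z 0.2382 | nut in tool x 100.5 (r 96) y 0.51 mm | F tool x 6.1 y -0.9 z 4.6 Mz(tool) -0.10 | torque about nut 0.01 w 21.5
```

```bash
python3 -m creep '[{"slide":[-0.3,0,0],"angular":[0,0,0]},{"slide":[-0.4,0,0],"angular":[0,0,0]},{"slide":[-0.6,0,0],"angular":[0,0,0]},{"slide":[-0.8,0,0],"angular":[0,0,0]},{"slide":[0,0,0],"angular":[0,0,0]}]' >/dev/null
python3 arc.py .5440 .1293 .096
python3 -c "
from h import *
snap('top','t13'); 
need((.60,-.04,.28),0)
sc=8;a,b,c,d=200,280,300,390
im=cv2.resize(cv2.imread('pics/t13.png')[a:b,c:d],None,fx=sc,fy=sc,interpolation=cv2.INTER_CUBIC)
for N,ps in(((.5438,.1293),68.5),((.664,.130),69)):
 for k in range(6):
  an=np.radians(ps+60*k); u,v=proj('top',(N[0]+.01732*np.cos(an),N[1]+.01732*np.sin(an),.081)); cv2.circle(im,(int((u+.5-c)*sc),int((v+.5-a)*sc)),3,(0,255,0),-1)
cv2.imwrite('pics/t13c.png',im)"
```

```text
t33.0 yaw 66.27 z 0.2374 | nut in tool x 156.7 (r 96) y 1.42 mm | F tool x 0.5 y 0.8 z 3.8 Mz(tool) 0.02 | torque about nut 0.10 w 21.5
t33.0 p [ 0.4802 -0.0128  0.2376] yaw 66.20 q [-0.08  0.07  2.17 -0.    0.91  0.34] F [-0.6  0.4 -3.5] M [-0.01 -0.02 -0.03] w 21.3mm tilt [-0.001 -0.    -1.   ]
 slide units [ 0.94  4.82 -1.7 ]  rows>= 4.8
 ang units [-0.000e+00  1.000e-02  1.655e+01]
```

View pics/t13c.png

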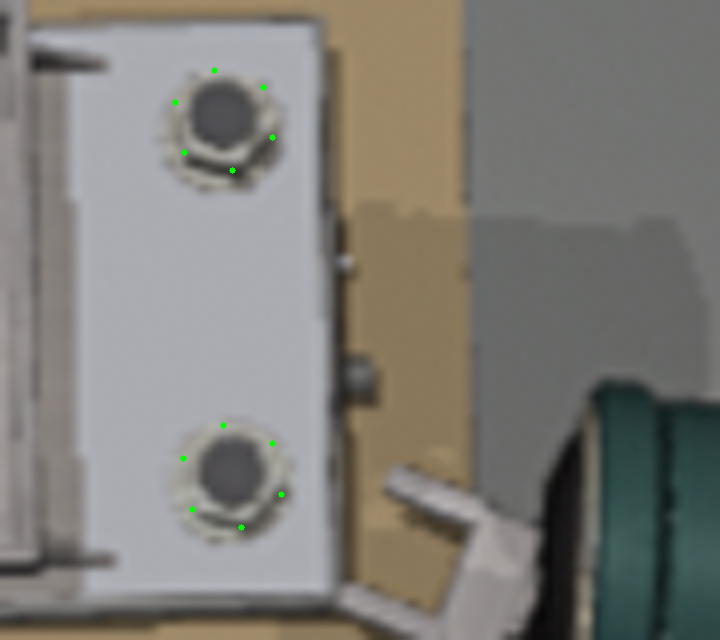

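View pics/t13.png

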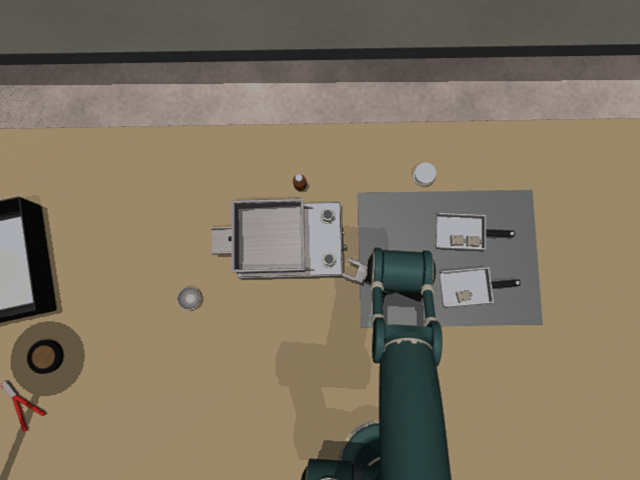

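Both nut outlines match the predicted final angles (ψ ≈ 69°), about 45° past hand-tight. I'll return the spanner to its spot on the mat.

```bash
python3 -m creep '[{"slide":[-0.5,0.5,-0.8],"angular":[0,0,0]},{"slide":[-0.5,0.8,-0.8],"angular":[0,0,0]},{"slide":[0,0,0],"angular":[0,0,1]},{"slide":[0,0,0],"angular":[0,0,1]},{"slide":[0,0,0],"angular":[0,0,1]}]' >/dev/null
python3 -m creep '[{"slide":[0,0,0],"angular":[0,0,1]},{"slide":[0,0,0],"angular":[0,0,1]},{"slide":[0,0,0],"angular":[0,0,1]},{"slide":[0,0,0],"angular":[0,0,1]},{"slide":[0,0,0],"angular":[0,0,1]}]' >/dev/null
python3 -m creep '[{"slide":[0,0,0],"angular":[0,0,1]},{"slide":[0,0,0],"angular":[0,0,1]},{"slide":[0,0,0],"angular":[0,0,1]},{"slide":[0,0,0],"angular":[0,0,1]},{"slide":[0,0,0],"angular":[0,0,1]}]' >/dev/null
python3 -m creep '[{"slide":[0,0,0],"angular":[0,0,1]},{"slide":[0,0,0],"angular":[0,0,1]},{"slide":[0,0,0],"angular":[0,0,1]},{"slide":[0,0,0],"angular":[0,0,0.5]},{"slide":[0,0,0],"angular":[0,0,0]}]' >/dev/null
python3 -c "
from h import *
need((.60,-.056,.21),0)"
```

```text
t34.7 p [ 0.5009 -0.0472  0.2778] yaw 0.27 q [-0.14  0.06  2.09  0.    0.99  1.42] F [-0.4  0.6 -2.6] M [ 0.04  0.03 -0.01] w 21.4mm tilt [ 0.  0. -1.]
 slide units [3.96 0.37 2.71]  rows>= 4.0
 ang units [-0.   -0.    0.07]
```

```bash
python3 -m creep '[{"slide":[0.8,0.1,0],"angular":[0,0,0]},{"slide":[0.8,0.1,0],"angular":[0,0,0]},{"slide":[0.8,0.1,0.5],"angular":[0,0,0]},{"slide":[0.8,0.07,0.8],"angular":[0,0,0]},{"slide":[0.76,0,0.8],"angular":[0,0,0]}]' >/dev/null
python3 -m creep '[{"slide":[0,0,0.6],"angular":[0,0,0]},{"slide":[0,0,0],"angular":[0,0,0]},{"slide":[0,0,0],"angular":[0,0,0]}]' >/dev/null
python3 -c "
from h import *
need((.60,-.056,.180),0)"
```

```text
t35.3 p [ 0.5989 -0.0559  0.2087] yaw 0.36 q [-0.13  0.32  1.93  0.    0.9   1.43] F [ 0.5 -0.6 -4.2] M [ 0.02  0.06 -0.  ] w 21.8mm tilt [-0.004  0.001 -1.   ]
 slide units [0.05 0.01 1.15]  rows>= 1.1
 ang units [-0.01  0.06  0.09]
```

```bash
python3 -m creep '[{"slide":[0,0,0.5],"angular":[0,0,0]},{"slide":[0,0,0.4],"angular":[0,0,0]},{"slide":[0,0,0],"angular":[0,0,0]},{"slide":[0,0,0],"angular":[0,0,0]}]' >/dev/null
python3 -c "
from h import *
need((.60,-.056,.180),0)"
python3 -m creep '[{"slide":[0,0,0.15],"angular":[0,0,0]},{"slide":[0,0,0],"angular":[0,0,0]}]' >/dev/null
python3 -c "
from h import *
need((.60,-.056,.179),0)"
```

```text
t35.7 p [ 0.5989 -0.056   0.187 ] yaw 0.30 q [-0.13  0.35  1.94  0.    0.86  1.43] F [-1.2 -0.3 -3.7] M [-0.06  0.06 -0.  ] w 21.5mm tilt [-0.002  0.    -1.   ]
 slide units [0.05 0.   0.28]  rows>= 0.3
 ang units [-0.    0.03  0.08]
t35.8 p [ 0.5997 -0.0561  0.184 ] yaw 0.30 q [-0.13  0.35  1.94  0.    0.85  1.43] F [ 0.5  0.3 -4.1] M [0.04 0.06 0.06] w 21.6mm tilt [ 0. -0. -1.]
 slide units [ 0.01 -0.    0.2 ]  rows>= 0.2
 ang units [ 0.   -0.01  0.07]
```

```bash
python3 -m creep '[{"slide":[0,0,0.14],"angular":[0,0,0]},{"slide":[0,0,0],"angular":[0,0,0]},{"slide":[0,0,0],"angular":[0,0,0]}]' >/dev/null
python3 -c "
from h import *
need((.60,-.056,.179),0)"
python3 -m creep '[{"slide":[0,0,0.06],"angular":[0,0,0]},{"slide":[0,0,0],"angular":[0,0,0]},{"slide":[0,0,0],"angular":[0,0,0]}]' >/dev/null
python3 -c "
from h import *
need((.60,-.056,.179),0)"
```

```text
t36.1 p [ 0.5997 -0.0561  0.1804] yaw 0.30 q [-0.13  0.36  1.94  0.    0.85  1.43] F [-1.1  0.2 -4.4] M [-0.02  0.08  0.01] w 21.9mm tilt [-0.  0. -1.]
 slide units [ 0.01 -0.    0.05]  rows>= 0.1
 ang units [-0.    0.    0.08]
t36.3 p [ 0.6    -0.0561  0.1793] yaw 0.30 q [-0.13  0.36  1.94  0.    0.84  1.43] F [-0.4  0.1 -2.1] M [0.01 0.01 0.03] w 21.6mm tilt [ 0.001 -0.    -1.   ]
 slide units [ 0.   -0.    0.01]  rows>= 0.0
 ang units [ 0.   -0.01  0.07]
```

```bash
python3 -m creep '[{"slide":[0,0,0.01],"angular":[0,0,0]},{"slide":[0,0,0],"angular":[0,0,0]},{"slide":[0,0,0],"angular":[0,0,0]},{"slide":[0,0,0],"angular":[0,0,0]},{"slide":[0,0,0],"angular":[0,0,0]}]' -0.3 20 >/dev/null
python3 -m creep '[{"slide":[0,0,-0.6],"angular":[0,0,0]},{"slide":[0,0,-1],"angular":[0,0,0]},{"slide":[0,0,-1],"angular":[0,0,0]},{"slide":[0,0,-1],"angular":[0,0,0]},{"slide":[0,0,-1],"angular":[0,0,0]}]' >/dev/null
python3 -m creep '[{"slide":[-1,0,-1],"angular":[0,0,0]},{"slide":[-1,0,-1],"angular":[0,0,0]},{"slide":[-1,0,-1],"angular":[0,0,0]},{"slide":[-1,0,0],"angular":[0,0,0]},{"slide":[-1,0,0],"angular":[0,0,0]}]' >/dev/null
cat > tr.py <<'E'
from h import *
import sys
tag=sys.argv[1]; need()
for n in('top','side'):
    p,d=snap(n,n+tag); p=p.astype(int)
    f,cx,cy,T=cam(n); v,u=np.mgrid[:480,:640]
    W=(np.stack([(u-cx)/f*d,(v-cy)/f*d,d],-1)-T[:3,3])@T[:3,:3]
    X,Y,Z=W[...,0],W[...,1],W[...,2]
    reg=(X>.3)&(X<.8)&(Y<-.2)&(Y>-.48)
    k,lab,s,c=cv2.connectedComponentsWithStats((reg&(p.max(-1)<60)&(Z>.026)&(Z<.045)).astype(np.uint8))
    for i in range(1,k):
        if s[i,4]<60: continue
        vv,uu=np.nonzero(lab==i); P=np.array([ray(n,a,b,.034)[:2] for a,b in zip(uu,vv)]).astype(np.float32)*1000
        r=cv2.minAreaRect(P); c0=P.mean(0); w,V=np.linalg.eigh(np.cov((P-c0).T)); a=np.degrees(np.arctan2(V[1,1],V[0,1]))%180
        print(n,'handle',s[i,4],c[i].round(1),'mean',c0.round(1),'axis %.1f'%a,'rect',np.round(r[0],1),np.round(r[1],1),round(r[2],1))
E
python3 tr.py 14
```

```text
t37.6 p [ 0.4744 -0.0568  0.3713] yaw 0.31 q [-0.17 -0.09  2.05 -0.    1.18  1.39] F [-0.2 -0.8 -0.1] M [ 0.02 -0.01 -0.  ] w 54.9mm tilt [ 0.005 -0.001 -1.   ]
top handle 161 [499.2 232.7] mean [ 613.4 -343.5] axis 86.8 rect [ 613.4 -345.7] [77.4 17.9] 86.6
top handle 167 [504.2 283.3] mean [ 473.7 -348.1] axis 94.2 rect [ 474.  -351.5] [17.6 75.9] 3.7
side handle 423 [351.8 447.3] mean [ 610.  -346.9] axis 85.7 rect [ 609.9 -347.1] [86.  18.2] 86.3
side handle 421 [271.3 455. ] mean [ 470.9 -352.3] axis 93.1 rect [ 470.8 -352.4] [17.8 84.9] 3.9
```

View pics/top14.png

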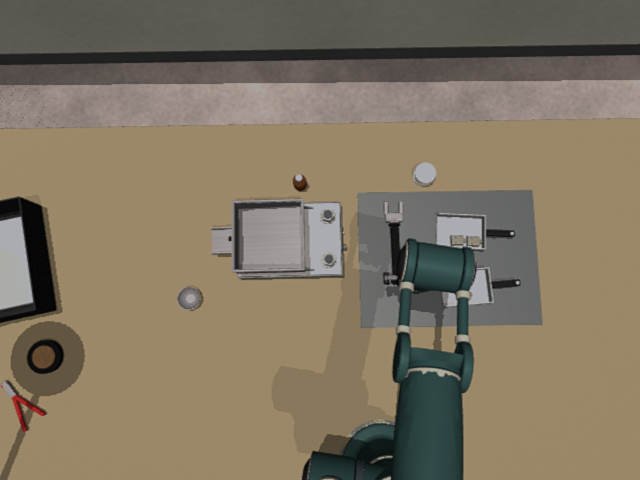

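View pics/side14.png

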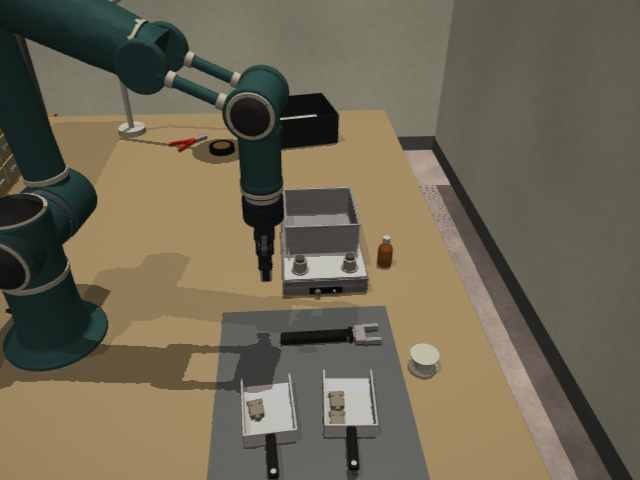

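The spanner is lying flat on the mat. Both trays are where they started, and their handles measure as:

| Tray | Handle centre | Heading |
|---|---|---|
| Far | (0.612, -0.3465) | 86.3° |
| Near | (0.4725, -0.352) | 93.7° |

I'll take the far tray first.

```bash
python3 -m creep '[{"slide":[0,0,0],"angular":[0,0,-1]},{"slide":[0,0,0],"angular":[0,0,-1]},{"slide":[0,0,0],"angular":[0,0,-1]},{"slide":[0,0,0],"angular":[0,0,-1]},{"slide":[0,0,0],"angular":[0,0,-1]}]' >/dev/null
python3 -m creep '[{"slide":[0,0,0],"angular":[0,0,-1]},{"slide":[0,0,0],"angular":[0,0,-1]},{"slide":[0,0,0],"angular":[0,0,-1]},{"slide":[0,0,0],"angular":[0,0,-1]},{"slide":[0,0,0],"angular":[0,0,-1]}]' >/dev/null
python3 -m creep '[{"slide":[0,0,0],"angular":[0,0,-1]},{"slide":[0,0,0],"angular":[0,0,-1]},{"slide":[0,0,0],"angular":[0,0,-1]},{"slide":[0,0,0],"angular":[0,0,-1]},{"slide":[0,0,0],"angular":[0,0,-1]}]' >/dev/null
python3 -m creep '[{"slide":[0,0,0],"angular":[0,0,-1]},{"slide":[0,0,0],"angular":[0,0,-1]},{"slide":[0,0,0],"angular":[0,0,-1]},{"slide":[0,0,0],"angular":[0,0,-1]},{"slide":[0,0,0],"angular":[0,0,-1]}]' >/dev/null
python3 -m creep '[{"slide":[0,0,0],"angular":[0,0,-1]},{"slide":[0,0,0],"angular":[0,0,-0.5]},{"slide":[-1,0.5,0],"angular":[0,0,0]},{"slide":[-1,0.5,0],"angular":[0,0,0]},{"slide":[-1,0.5,0],"angular":[0,0,0]}]' >/dev/null
python3 -m creep '[{"slide":[-1,0.5,0],"angular":[0,0,0]},{"slide":[-1,0.5,0],"angular":[0,0,0]},{"slide":[-1,0.5,0],"angular":[0,0,0]},{"slide":[-1,0.5,0],"angular":[0,0,0]},{"slide":[-1,0.5,0],"angular":[0,0,0]}]' >/dev/null
python3 -m creep '[{"slide":[-0.8,0.3,1],"angular":[0,0,0]},{"slide":[-0.8,0.3,1],"angular":[0,0,0]},{"slide":[0,0,0],"angular":[0,0,0]}]' >/dev/null
python3 -c "
from h import *
need((.612,-.3465,.26),86.3)"
```

```text
t40.4 p [ 0.5735 -0.3062  0.3124] yaw 86.17 q [-0.53  0.29  1.75 -0.    1.11 -0.46] F [-0.6  1.6  0.2] M [0.01 0.09 0.06] w 55.2mm tilt [-0.006  0.002 -1.   ]
 slide units [-1.51  1.66  2.08]  rows>= 2.1
 ang units [-0.1  -0.03 -0.03]
```

```bash
python3 -m creep '[{"slide":[-0.75,0.83,0],"angular":[0,0,0]},{"slide":[-0.75,0.83,0.5],"angular":[0,0,0]},{"slide":[0,0,0.8],"angular":[0,0,0]},{"slide":[0,0,0.8],"angular":[0,0,0]},{"slide":[0,0,0],"angular":[0,0,0]}]' >/dev/null
python3 tr.py 15
python3 -c "
from h import *
need((.612,-.3465,.183),86.3)
p=cv2.imread('pics/side15.png')[360:480,300:400]; cv2.imwrite('pics/s15c.png',cv2.resize(p,None,fx=5,fy=5,interpolation=cv2.INTER_CUBIC))"
```

```text
t40.9 p [ 0.6119 -0.3427  0.2611] yaw 86.29 q [-0.55  0.43  1.66  0.    1.06 -0.48] F [-2.2  0.  -1.7] M [-0.    0.07  0.04] w 55.0mm tilt [-0.007  0.005 -1.   ]
top handle 144 [497.8 232.6] mean [ 613.7 -339.6] axis 87.3 rect [ 613.6 -338.8] [63.5 18.2] 86.1
top handle 120 [500.5 283.5] mean [ 473.3 -337.8] axis 95.3 rect [ 473.  -339.3] [17.8 51.2] 3.0
side handle 422 [351.8 447. ] mean [ 610.  -346.4] axis 85.7 rect [ 609.9 -346.3] [84.2 18.3] 86.5
side handle 426 [271.3 455.2] mean [ 471.  -352.8] axis 93.1 rect [ 470.8 -352.8] [17.8 85.8] 3.9
t41.0 p [ 0.6128 -0.3431  0.2651] yaw 86.31 q [-0.55  0.42  1.66  0.    1.06 -0.48] F [ 1.  -0.6  1. ] M [-0.02 -0.02  0.03] w 55.4mm tilt [-0.002  0.002 -1.   ]
 slide units [-0.14 -0.02  3.29]  rows>= 3.3
 ang units [-0.04 -0.02  0.  ]
```

View pics/s15c.png

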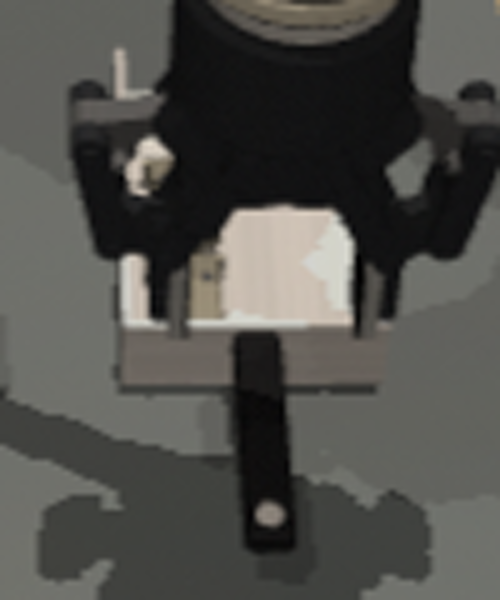

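```bash
python3 -m creep '[{"slide":[-0.14,0,0.8],"angular":[0,0,0]},{"slide":[0,0,0.9],"angular":[0,0,0]},{"slide":[0,0,0.8],"angular":[0,0,0]},{"slide":[0,0,0.5],"angular":[0,0,0]},{"slide":[0,0,0],"angular":[0,0,0]}]' >/dev/null
python3 -m creep '[{"slide":[0,0,0],"angular":[0,0,0]},{"slide":[0,0,0],"angular":[0,0,0]}]' >/dev/null
python3 -c "
from h import *
need((.612,-.3465,.183),86.3); snap('side','s16')
p=cv2.imread('pics/s16.png')[360:480,300:400]; cv2.imwrite('pics/s16c.png',cv2.resize(p,None,fx=5,fy=5,interpolation=cv2.INTER_CUBIC))"
```

```text
t41.5 p [ 0.6137 -0.3476  0.1932] yaw 86.31 q [-0.55  0.5   1.7   0.    0.94 -0.49] F [ 0.4 -0.2 -0.7] M [-0.03  0.01 -0.  ] w 55.1mm tilt [ 0.003 -0.002 -1.   ]
 slide units [ 0.04 -0.07  0.41]  rows>= 0.4
 ang units [0.04 0.02 0.  ]
```

View pics/s16c.png

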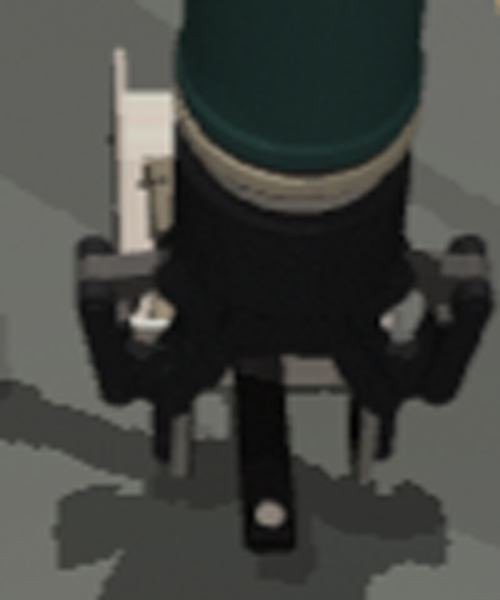

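```bash
python3 -m creep '[{"slide":[0,-0.07,0.38],"angular":[0,0,0]},{"slide":[0,0,0],"angular":[0,0,0]},{"slide":[0,0,0],"angular":[0,0,0]}]' >/dev/null
python3 -m creep '[{"slide":[0,0,0],"angular":[0,0,0]},{"slide":[0,0,0],"angular":[0,0,0]},{"slide":[0,0,0],"angular":[0,0,0]},{"slide":[0,0,0],"angular":[0,0,0]},{"slide":[0,0,0],"angular":[0,0,0]}]' 1 110 >/dev/null
python3 -m creep '[{"slide":[0,0,0],"angular":[0,0,0]},{"slide":[0,0,0],"angular":[0,0,0]},{"slide":[0,0,0],"angular":[0,0,0]},{"slide":[0,0,0],"angular":[0,0,0]}]' >/dev/null
python3 -c "
from h import *
need()"
python3 -m creep '[{"slide":[0,0,-0.2],"angular":[0,0,0]},{"slide":[0,0,-0.4],"angular":[0,0,0]},{"slide":[0,0,-0.6],"angular":[0,0,0]},{"slide":[0,0,-0.4],"angular":[0,0,0]},{"slide":[0,0,0],"angular":[0,0,0]}]' >/dev/null
python3 -c "
from h import *
need(); snap('side','s17')
p=cv2.imread('pics/s17.png')[340:480,280:420]; cv2.imwrite('pics/s17c.png',cv2.resize(p,None,fx=4,fy=4,interpolation=cv2.INTER_CUBIC))"
```

```text
t42.6 p [ 0.6112 -0.3472  0.1821] yaw 86.30 q [-0.55  0.51  1.7   0.    0.92 -0.49] F [-0.2  0.6  3.5] M [ 0.09  0.14 -0.07] w 16.2mm tilt [ 0.001 -0.    -1.   ]
t43.0 p [ 0.6125 -0.348   0.2259] yaw 86.30 q [-0.55  0.46  1.68  0.    0.99 -0.49] F [ 0.9 -0.6 -3.2] M [-0.24 -0.04 -0.04] w 15.8mm tilt [ 0.005 -0.003 -1.   ]
```

View pics/s17c.png

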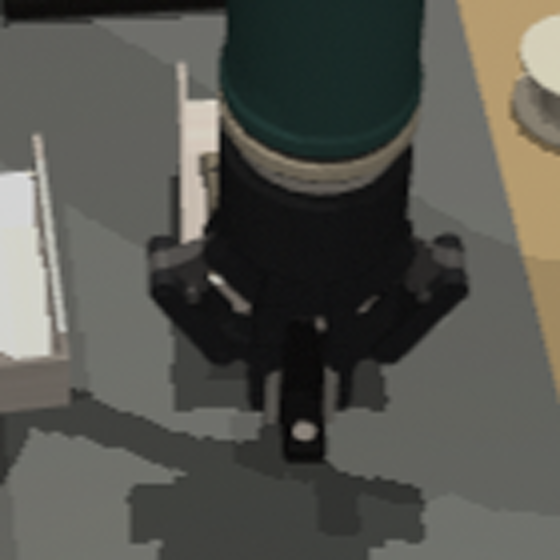

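```bash
python3 -m creep '[{"slide":[0,0,-0.5],"angular":[0,0,-0.5]},{"slide":[0,0,-0.8],"angular":[0,0,-0.4]},{"slide":[0,0,-1],"angular":[0,0.3,0]},{"slide":[0,0,-1],"angular":[0,0.5,0]},{"slide":[0,0,-0.8],"angular":[0,0.5,0]}]' >/dev/null
python3 -m creep '[{"slide":[0,0,-0.5],"angular":[0,0.5,0]},{"slide":[0,0,-0.2],"angular":[0,0.2,0]},{"slide":[0,0,0],"angular":[0,0,0]}]' >/dev/null
python3 -c "
from h import *
need((.604,.07,.37)); snap('side','s18'); snap('top','t18')"
```

```text
t43.7 p [ 0.6113 -0.3512  0.3431] yaw 89.88 q [-0.59  0.38  1.57  0.12  1.27 -0.62] F [-0.7 -0.4 -2.1] M [-0.41 -0.   -0.03] w 15.9mm tilt [ 0.003  0.137 -0.991]
 slide units [16.84 -0.33  1.25]  rows>= 16.8
```

View pics/s18.png

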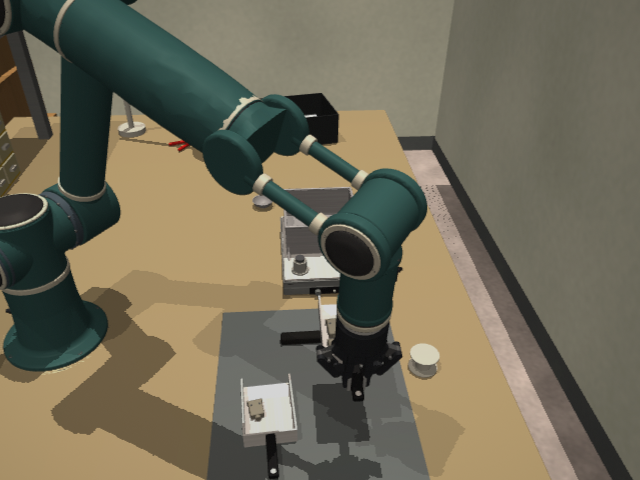

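```bash
python3 -m creep '[{"slide":[0.2,0,0.02],"angular":[0,0,0]},{"slide":[0.4,-0.03,0.03],"angular":[0,0,0]},{"slide":[0.6,-0.03,0.05],"angular":[0,0,0]},{"slide":[0.8,-0.03,0.06],"angular":[0,0,0]},{"slide":[0.8,-0.03,0.06],"angular":[0,0,0]}]' >/dev/null
python3 -m creep '[{"slide":[0.8,-0.03,0.06],"angular":[0,0,0]},{"slide":[0.8,-0.03,0.06],"angular":[0,0,0]},{"slide":[0.8,-0.03,0.06],"angular":[0,0,0]},{"slide":[0.8,-0.03,0.06],"angular":[0,0,0]},{"slide":[0.8,-0.03,0.06],"angular":[0,0,0]}]' >/dev/null
python3 -m creep '[{"slide":[0.8,0,0.06],"angular":[0,0,0]},{"slide":[0.8,0,0.06],"angular":[0,0,0]},{"slide":[0.8,0,0.06],"angular":[0,0,0]},{"slide":[0.8,0,0.06],"angular":[0,0,0]},{"slide":[0.8,0,0.06],"angular":[0,0,0]}]' >/dev/null
python3 -m creep '[{"slide":[0.8,0,0.06],"angular":[0,0,0]},{"slide":[0.7,0,0.05],"angular":[0,0,0]},{"slide":[0.5,0,0.04],"angular":[0,0,0]},{"slide":[0.3,0,0.02],"angular":[0,0,0]},{"slide":[0.15,0,0],"angular":[0,0,0]}]' >/dev/null
python3 -c "
from h import *
need((.604,.07,.37)); snap('side','s19'); snap('top','t19')"
```

```text
t45.5 p [ 0.6043 -0.0171  0.3633] yaw 90.02 q [-0.11  0.16  1.8   0.15  1.19 -0.17] F [ 1.1 -0.1 -2. ] M [-0.38 -0.01  0.  ] w 16.1mm tilt [-0.     0.139 -0.99 ]
 slide units [ 3.49 -0.01  0.22]  rows>= 3.5
```

View pics/s19.png

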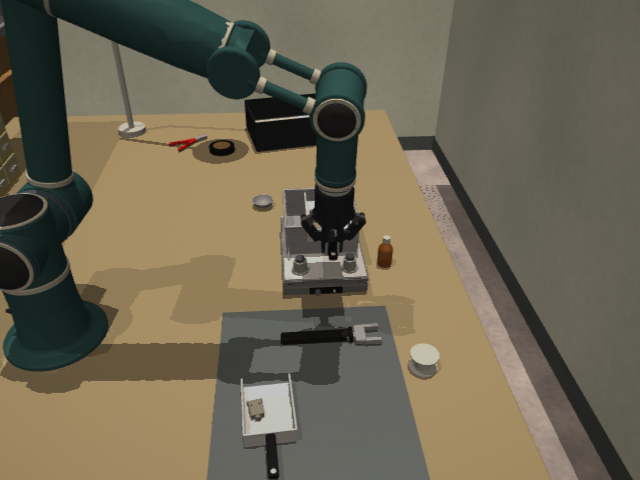

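View pics/t19.png

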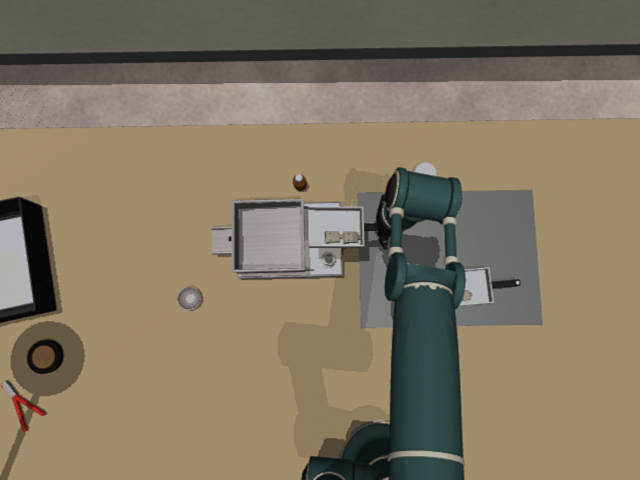

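```bash
python3 -m creep '[{"slide":[0.3,0,0.25],"angular":[0,0,0]},{"slide":[0.6,0,0.5],"angular":[0,0,0]},{"slide":[0.6,0,0.6],"angular":[0,0,0]},{"slide":[0.6,0,0.6],"angular":[0,0,0]},{"slide":[0.4,0,0.4],"angular":[0,0,0]}]' >/dev/null
python3 -c "
from h import *
snap('top','t20')
s,Rm,p=st(); need(); print('lip',(p+Rm@np.array([.170,0,.174])).round(4))"
```

```text
t46.0 p [0.6037 0.0531 0.31  ] yaw 89.86 q [ 0.01  0.21  1.85  0.16  1.09 -0.07] F [-0.8  0.8 -4.4] M [-0.35  0.02 -0.03] w 16.2mm tilt [-0.005  0.141 -0.99 ]
lip [0.6033 0.2459 0.1616]
```

View pics/t20.png

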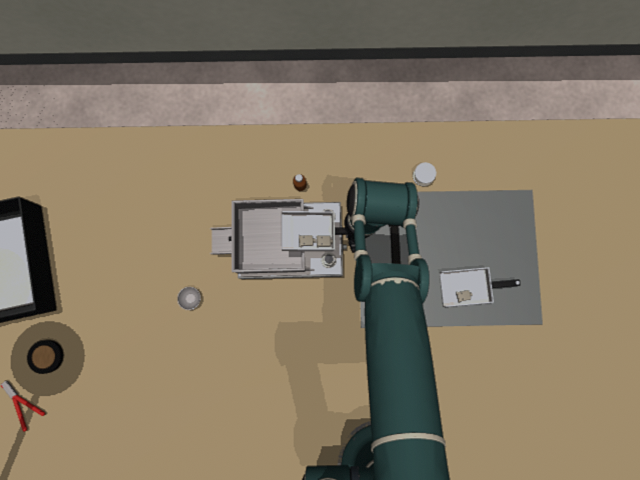

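The lip is inside the hopper at y ≈ 0.246, 29 mm above the rim. I'll tip about the lip.

```bash
python3 -m creep '[{"slide":[0.5,0,-0.46],"angular":[0,-1,0]},{"slide":[0.5,0,-0.46],"angular":[0,-1,0]},{"slide":[0.5,0,-0.46],"angular":[0,-1,0]},{"slide":[0.5,0,-0.46],"angular":[0,-1,0]},{"slide":[0.5,0,-0.46],"angular":[0,-1,0]}]' >/dev/null
python3 -c "
from h import *
s,Rm,p=st(); need(); print('lip',(p+Rm@np.array([.170,0,.174])).round(4))"
python3 -m creep '[{"slide":[0.5,0,-0.46],"angular":[0,-1,0]},{"slide":[0.5,0,-0.46],"angular":[0,-1,0]},{"slide":[0.5,0,-0.46],"angular":[0,-1,0]},{"slide":[0.5,0,-0.46],"angular":[0,-1,0]}]' >/dev/null
python3 -c "
from h import *
s,Rm,p=st(); need(); print('lip',(p+Rm@np.array([.170,0,.174])).round(4)); snap('top','t21')"
```

```text
t46.5 p [0.6055 0.113  0.3721] yaw 89.78 q [ 0.2   0.19  1.76 -0.22  1.24  0.28] F [-0.2 -0.1 -3.2] M [0.03 0.   0.01] w 16.3mm tilt [ 0.001 -0.211 -0.977]
lip [0.6062 0.2425 0.1661]
t46.8 p [0.6055 0.1751 0.4001] yaw 89.77 q [ 0.36  0.25  1.67 -0.46  1.43  0.48] F [-0.3 -0.9 -2.8] M [ 0.22  0.   -0.  ] w 15.8mm tilt [-0.    -0.471 -0.882]
lip [0.6061 0.2429 0.1665]
```

View pics/t21.png

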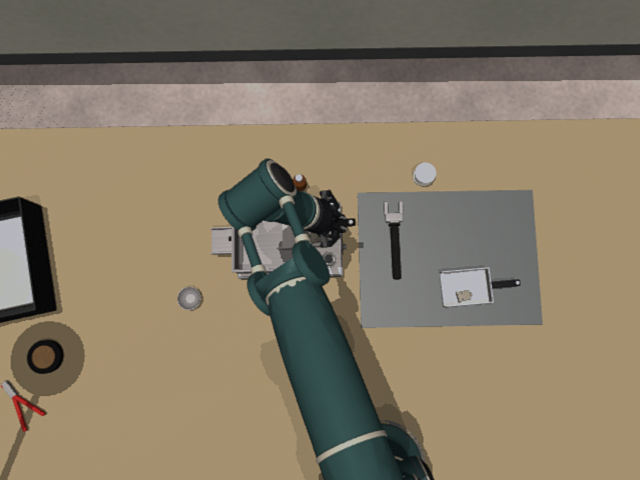

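```bash
python3 -m creep '[{"slide":[0.5,0,-0.46],"angular":[0,-1,0]},{"slide":[0.5,0,-0.46],"angular":[0,-1,0]},{"slide":[0.5,0,-0.46],"angular":[0,-1,0]},{"slide":[0.5,0,-0.46],"angular":[0,-1,0]},{"slide":[0.5,0,-0.46],"angular":[0,-1,0]}]' >/dev/null
python3 -c "
from h import *
s,Rm,p=st(); need(); print('lip',(p+Rm@np.array([.170,0,.174])).round(4))"
python3 -m creep '[{"slide":[0.5,0,-0.46],"angular":[0,-1,0]},{"slide":[0.5,0,-0.46],"angular":[0,-1,0]},{"slide":[0,0,0],"angular":[0,0,0]},{"slide":[0,0,0],"angular":[0,0,0]},{"slide":[0,0,0],"angular":[0,0,0]}]' >/dev/null
python3 -c "
from h import *
s,Rm,p=st(); need(); print('lip',(p+Rm@np.array([.170,0,.174])).round(4)); snap('top','t22'); snap('side','s22')"
```

```text
t47.3 p [0.6058 0.2589 0.4093] yaw 89.80 q [ 0.54  0.38  1.55 -0.7   1.69  0.63] F [-0.7  0.8 -2. ] M [ 0.49 -0.    0.  ] w 16.1mm tilt [-0.002 -0.743 -0.669]
lip [0.6059 0.2432 0.1665]
t47.7 p [0.6058 0.2916 0.4043] yaw 89.90 q [ 0.59  0.45  1.5  -0.78  1.79  0.66] F [-0.1  0.4 -1.6] M [0.56 0.02 0.05] w 16.0mm tilt [-0.002 -0.828 -0.561]
lip [0.6056 0.2429 0.166 ]
```

View pics/s22.png

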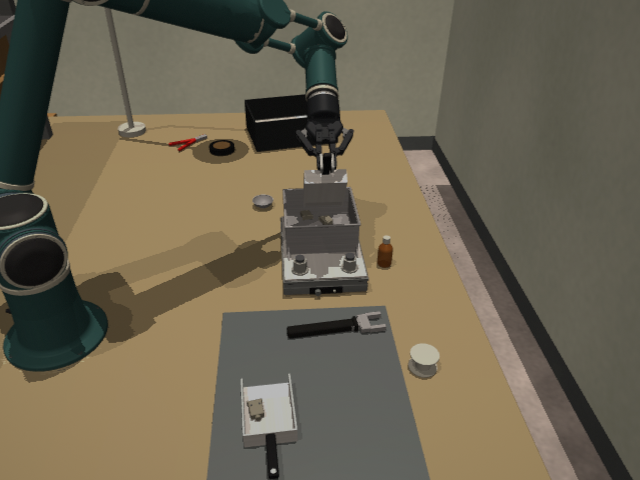

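View pics/t22.png

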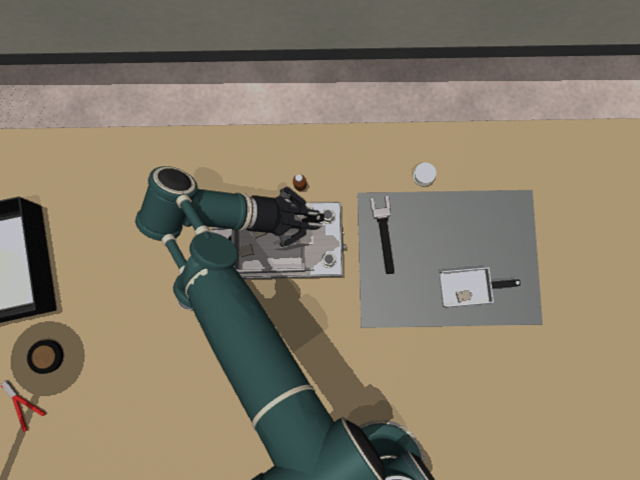

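```bash
python3 -c "
from h import *
p=cv2.imread('pics/s22.png')[150:280,260:390]; cv2.imwrite('pics/s22c.png',cv2.resize(p,None,fx=4.5,fy=4.5,interpolation=cv2.INTER_CUBIC))"
```

```text
(no output)
```

View pics/s22c.png

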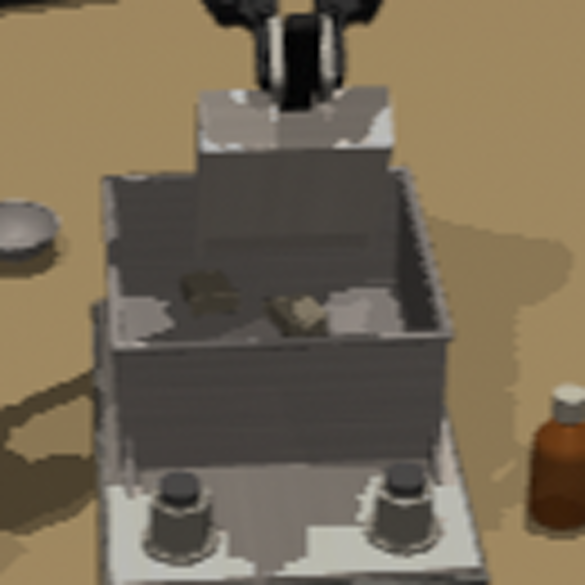

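Both hoods lie in the hopper at about (210,293) and (300,315) in the crop, and the tray is empty. The spanner was knocked aside by about 2 cm but still lies flat on the mat. I'll level the tray and take it back.

```bash
python3 -m creep '[{"slide":[-0.47,0,0.49],"angular":[0,1,0]},{"slide":[-0.47,0,0.49],"angular":[0,1,0]},{"slide":[-0.47,0,0.49],"angular":[0,1,0]},{"slide":[-0.47,0,0.49],"angular":[0,1,0]},{"slide":[-0.47,0,0.49],"angular":[0,1,0]}]' >/dev/null
python3 -m creep '[{"slide":[-0.47,0,0.49],"angular":[0,1,0]},{"slide":[-0.47,0,0.49],"angular":[0,1,0]},{"slide":[-0.47,0,0.49],"angular":[0,1,0]},{"slide":[-0.47,0,0.49],"angular":[0,1,0]},{"slide":[-0.47,0,0.49],"angular":[0,1,0]}]' >/dev/null
python3 -m creep '[{"slide":[-0.47,0,0.49],"angular":[0,1,0]},{"slide":[-0.47,0,0.49],"angular":[0,1,0]},{"slide":[-0.47,0,0.49],"angular":[0,1,0]},{"slide":[-0.47,0,0.49],"angular":[0,1,0]},{"slide":[-0.5,0,0],"angular":[0,0,0]}]' >/dev/null
python3 -c "
from h import *
s,Rm,p=st(); need((.612,-.3465,.33),90); print('lip',(p+Rm@np.array([.170,0,.174])).round(4)); snap('side','s23')
p=cv2.imread('pics/s23.png')[150:280,260:390]; cv2.imwrite('pics/s23c.png',cv2.resize(p,None,fx=4.5,fy=4.5,interpolation=cv2.INTER_CUBIC))"
```

```text
t49.0 p [0.6035 0.0579 0.3393] yaw 89.73 q [0.05 0.18 1.82 0.   1.14 0.06] F [-1.  -1.  -3.2] M [-0.25  0.06  0.03] w 16.1mm tilt [-0.003  0.001 -1.   ]
 slide units [-16.17   0.42   0.35]  rows>= 16.2
 ang units [-0.04 -0.02 -0.07]
lip [0.6039 0.2281 0.1655]
```

View pics/s23c.png

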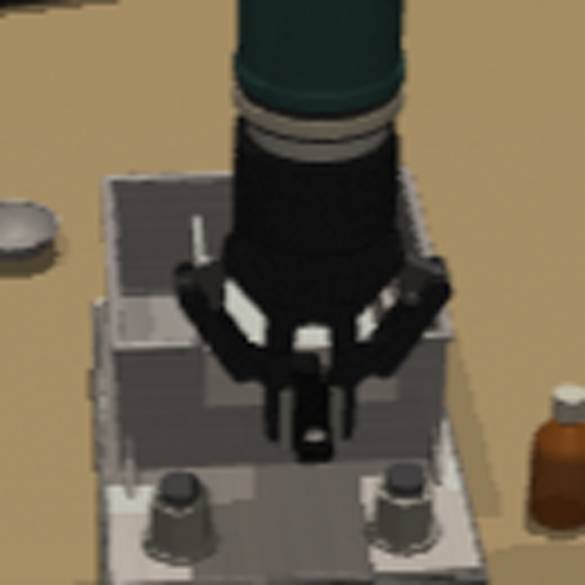

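```bash
python3 -m creep '[{"slide":[-0.95,0.03,0],"angular":[0,0,0]},{"slide":[-0.95,0.03,0],"angular":[0,0,0]},{"slide":[-0.95,0.03,0],"angular":[0,0,0]},{"slide":[-0.95,0.03,0],"angular":[0,0,0]},{"slide":[-0.95,0.03,0],"angular":[0,0,0]}]' >/dev/null
python3 -m creep '[{"slide":[-0.95,0.03,0],"angular":[0,0,0]},{"slide":[-0.95,0.03,0],"angular":[0,0,0]},{"slide":[-0.95,0.03,0],"angular":[0,0,0]},{"slide":[-0.95,0.03,0],"angular":[0,0,0]},{"slide":[-0.95,0.03,0],"angular":[0,0,0]}]' >/dev/null
python3 -m creep '[{"slide":[-0.95,0.03,0],"angular":[0,0,0]},{"slide":[-0.95,0.03,0],"angular":[0,0,0]},{"slide":[-0.95,0.03,0],"angular":[0,0,0]},{"slide":[-0.95,0.03,0],"angular":[0,0,0]},{"slide":[-0.95,0,0],"angular":[0,0,0]}]' >/dev/null
python3 -m creep '[{"slide":[-0.95,0,0.5],"angular":[0,0,0]},{"slide":[-0.8,0,0.8],"angular":[0,0,0]},{"slide":[0,0,0.8],"angular":[0,0,0]},{"slide":[0,0,0.8],"angular":[0,0,0]},{"slide":[0,0,0.8],"angular":[0,0,0]}]' >/dev/null
python3 -m creep '[{"slide":[0,0,0.8],"angular":[0,0,0]},{"slide":[0,0,0],"angular":[0,0,0]},{"slide":[0,0,0],"angular":[0,0,0]}]' >/dev/null
python3 tr.py 24
python3 -c "
from h import *
need((.612,-.3465,.183),90)"
```

```text
t51.0 p [ 0.6143 -0.3392  0.2277] yaw 89.91 q [-0.54  0.46  1.69 -0.    1.   -0.54] F [-0.7  0.3 -2.8] M [-0.25  0.01 -0.05] w 15.9mm tilt [-0.003  0.    -1.   ]
top handle 86 [497.7 283.8] mean [ 472.8 -330.3] axis 96.9 rect [ 472.7 -332.5] [17.9 37.7] 3.3
side handle 426 [271.3 455.1] mean [ 471.  -352.6] axis 93.3 rect [ 470.8 -352.5] [17.8 85.1] 3.9
t51.1 p [ 0.6156 -0.3398  0.2305] yaw 89.91 q [-0.54  0.46  1.68 -0.    1.   -0.54] F [-0.2 -0.3 -1.7] M [-0.18  0.   -0.03] w 16.1mm tilt [ 0.002 -0.002 -1.   ]
 slide units [-0.26 -0.15  1.9 ]  rows>= 1.9
 ang units [ 0.03  0.03 -0.02]
```

View pics/side24.png

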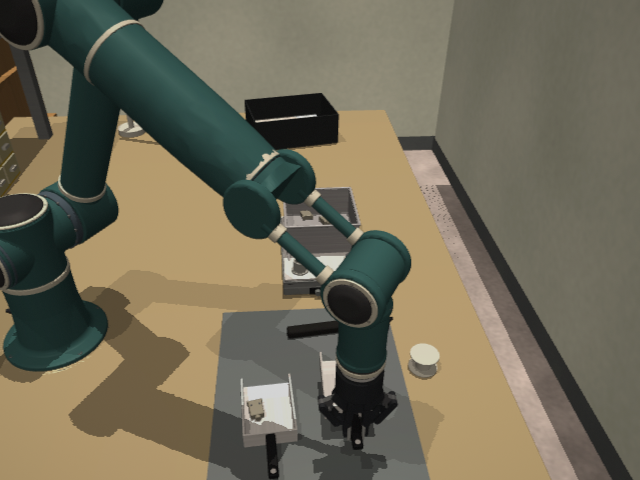

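View pics/top24.png

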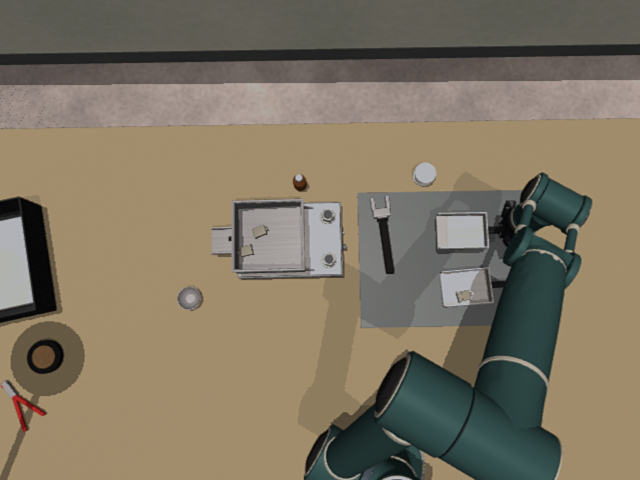

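```bash
python3 -m creep '[{"slide":[0,0,0.5],"angular":[0,0,0]},{"slide":[0,0,0.6],"angular":[0,0,0]},{"slide":[0,0,0.5],"angular":[0,0,0]},{"slide":[0,0,0.2],"angular":[0,0,0]},{"slide":[0,0,0],"angular":[0,0,0]}]' >/dev/null
python3 -m creep '[{"slide":[0,0,0],"angular":[0,0,0]},{"slide":[0,0,0],"angular":[0,0,0]}]' >/dev/null
python3 -c "
from h import *
need((.612,-.3465,.182),90)"
python3 -m creep '[{"slide":[0,0,0.07],"angular":[0,0,0]},{"slide":[0,0,0],"angular":[0,0,0]},{"slide":[0,0,0],"angular":[0,0,0]}]' >/dev/null
python3 -c "
from h import *
need((.612,-.3465,.182),90)"
```

```text
t51.7 p [ 0.6145 -0.3392  0.1825] yaw 89.90 q [-0.54  0.51  1.71  0.    0.93 -0.54] F [-0.4  0.6 -1.8] M [-0.01  0.04  0.08] w 15.4mm tilt [-0.001  0.001 -1.   ]
 slide units [-0.29 -0.1   0.02]  rows>= 0.3
 ang units [-0.01 -0.01 -0.02]
t51.9 p [ 0.6147 -0.3393  0.182 ] yaw 89.90 q [-0.54  0.51  1.71 -0.    0.93 -0.54] F [-3.4  1.3  4.5] M [0.25 0.43 0.11] w 15.8mm tilt [-0.  0. -1.]
 slide units [-0.29 -0.11 -0.  ]  rows>= 0.3
 ang units [-0.01 -0.   -0.02]
```

```bash
python3 -m creep '[{"slide":[0,0,-0.02],"angular":[0,0,0]},{"slide":[0,0,0],"angular":[0,0,0]},{"slide":[0,0,0],"angular":[0,0,0]},{"slide":[0,0,0],"angular":[0,0,0]},{"slide":[0,0,0],"angular":[0,0,0]}]' -0.3 20 >/dev/null
python3 -m creep '[{"slide":[0,0,-0.5],"angular":[0,0,0]},{"slide":[0,0,-1],"angular":[0,0,0]},{"slide":[0,0,-1],"angular":[0,0,0]},{"slide":[0,0,-1],"angular":[0,0,0]},{"slide":[0,0,0],"angular":[0,0,0]}]' >/dev/null
python3 tr.py 25
python3 -c "
from h import *
need((.4725,-.352,.26),93.7)"
```

```text
t52.8 p [ 0.6171 -0.3407  0.2776] yaw 89.90 q [-0.54  0.41  1.65  0.    1.07 -0.54] F [ 1.  -1.4  1.2] M [-0.02 -0.03  0.  ] w 54.9mm tilt [ 0.01  -0.006 -1.   ]
top handle 165 [495.5 231.9] mean [ 615.9 -333.3] axis 90.7 rect [ 615.5 -337.6] [72.7 16.8] 89.0
top handle 116 [500.3 283.5] mean [ 473.4 -337.2] axis 96.2 rect [ 473.1 -339.3] [17.6 51.2] 3.0
side handle 417 [352.7 443.2] mean [ 612.5 -339. ] axis 88.8 rect [ 612.5 -338.6] [85.5 18.5] 89.5
side handle 426 [271.3 455. ] mean [ 471.  -352.5] axis 93.3 rect [ 470.8 -352.3] [17.8 84.7] 3.9
t52.9 p [ 0.6156 -0.3398  0.2726] yaw 89.90 q [-0.54  0.41  1.66  0.    1.06 -0.54] F [ 0.4  0.5 -0.7] M [ 0.   -0.01  0.01] w 55.8mm tilt [ 0.004 -0.002 -1.   ]
 slide units [-0.5  -5.72  0.48]  rows>= 5.7
 ang units [ 0.06  0.04 -0.95]
```

View pics/side25.png

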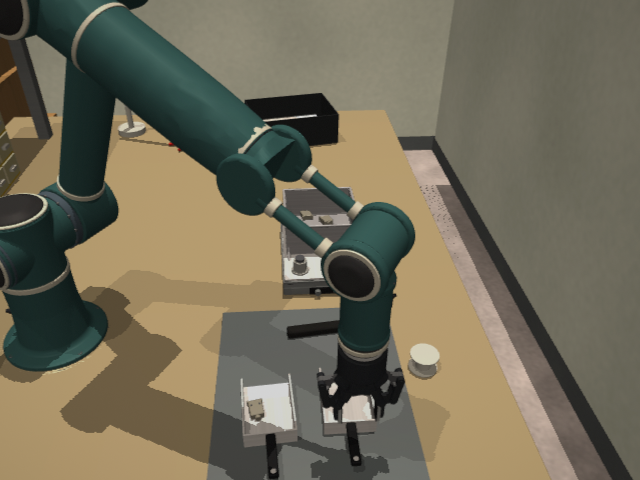

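```bash
python3 -m creep '[{"slide":[-0.1,-0.95,0],"angular":[0,0,0]},{"slide":[-0.1,-0.95,0],"angular":[0,0,0]},{"slide":[-0.1,-0.95,0],"angular":[0,0,0]},{"slide":[-0.1,-0.95,0],"angular":[0,0,0]},{"slide":[-0.1,-0.95,0],"angular":[0,0,0]}]' >/dev/null
python3 -m creep '[{"slide":[0,-0.95,0.4],"angular":[0,0,0]},{"slide":[0,0,0.8],"angular":[0,0,-0.95]},{"slide":[0,0,0.8],"angular":[0,0,0]},{"slide":[0,0,0],"angular":[0,0,0]},{"slide":[0,0,0],"angular":[0,0,0]}]' >/dev/null
python3 -c "
from h import *
need((.4722,-.3525,.183),93.7); snap('side','s26')
p=cv2.imread('pics/s26.png')[350:480,215:355]; cv2.imwrite('pics/s26c.png',cv2.resize(p,None,fx=4.5,fy=4.5,interpolation=cv2.INTER_CUBIC))"
```

```text
t53.7 p [ 0.471  -0.3507  0.2173] yaw 93.67 q [-0.68  0.28  1.95  0.    0.91 -0.75] F [ 0.2 -0.4 -0.2] M [-0.   -0.02 -0.01] w 55.1mm tilt [-0.004  0.003 -1.   ]
 slide units [-0.08  0.05  1.37]  rows>= 1.4
 ang units [-0.06 -0.05 -0.01]
```

View pics/s26c.png

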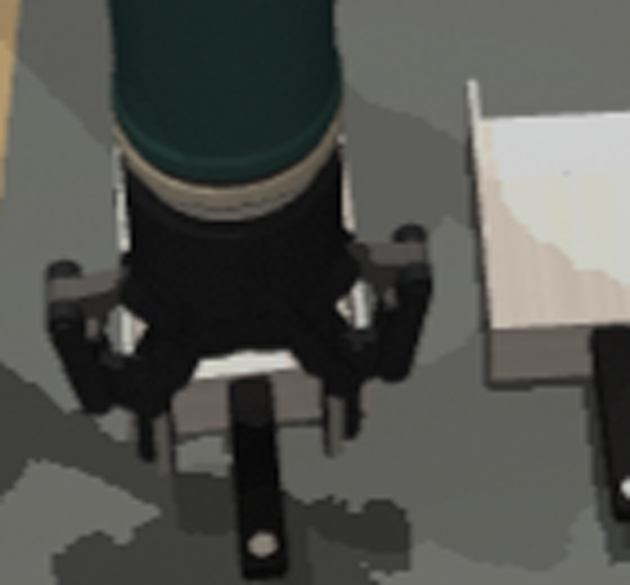

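Centred over the handle, which is at (258,470) between fingers at (165,440) and (335,425). Next I'll lower, grip and lift.

```bash
python3 -m creep '[{"slide":[-0.08,0.05,0.5],"angular":[0,0,0]},{"slide":[0,0,0.6],"angular":[0,0,0]},{"slide":[0,0,0.3],"angular":[0,0,0]},{"slide":[0,0,0],"angular":[0,0,0]},{"slide":[0,0,0],"angular":[0,0,0]}]' >/dev/null
python3 -c "
from h import *
need((.4722,-.3525,.183),93.7)"
python3 -m creep '[{"slide":[0,0,0],"angular":[0,0,0]},{"slide":[0,0,0],"angular":[0,0,0]},{"slide":[0,0,0],"angular":[0,0,0]},{"slide":[0,0,0],"angular":[0,0,0]},{"slide":[0,0,0],"angular":[0,0,0]}]' 1 110 >/dev/null
python3 -m creep '[{"slide":[0,0,0],"angular":[0,0,0]},{"slide":[0,0,0],"angular":[0,0,0]},{"slide":[0,0,0],"angular":[0,0,0]},{"slide":[0,0,0],"angular":[0,0,0]}]' >/dev/null
python3 -c "
from h import *
need()"
python3 -m creep '[{"slide":[0,0,-0.2],"angular":[0,0,0]},{"slide":[0,0,-0.4],"angular":[0,0,0]},{"slide":[0,0,-0.6],"angular":[0,0,0]},{"slide":[0,0,-0.8],"angular":[0,0,0]},{"slide":[0,0,-0.8],"angular":[0,0,0]}]' >/dev/null
python3 -m creep '[{"slide":[0,0,-0.8],"angular":[0,0.3,0]},{"slide":[0,0,-1],"angular":[0,0.5,0]},{"slide":[0,0,-0.8],"angular":[0,0.5,0]},{"slide":[0,0,-0.5],"angular":[0,0.5,0]},{"slide":[0,0,-0.2],"angular":[0,0.2,0]}]' >/dev/null
python3 -c "
from h import *
need((.604,.053,.35)); snap('side','s27')"
```

```text
t54.2 p [ 0.4737 -0.3534  0.1841] yaw 93.71 q [-0.68  0.33  1.96  0.    0.85 -0.75] F [0.3 0.7 1.3] M [-0.03  0.02 -0.01] w 55.5mm tilt [-0.001  0.001 -1.   ]
 slide units [ 0.04 -0.06  0.05]  rows>= 0.1
 ang units [-0.01 -0.01  0.  ]
t54.9 p [ 0.4739 -0.3539  0.1855] yaw 93.70 q [-0.68  0.33  1.96 -0.    0.85 -0.75] F [-2.1 -0.1  5.8] M [0.17 0.3  0.04] w 15.6mm tilt [ 0.001 -0.001 -1.   ]
t55.8 p [ 0.4744 -0.3576  0.34  ] yaw 93.72 q [-0.72  0.19  1.82  0.11  1.23 -0.82] F [ 0.1 -1.5 -3. ] M [-0.46 -0.1   0.04] w 15.5mm tilt [-0.006  0.137 -0.991]
 slide units [15.95  6.23  1.83]  rows>= 16.0
```

View pics/s27.png

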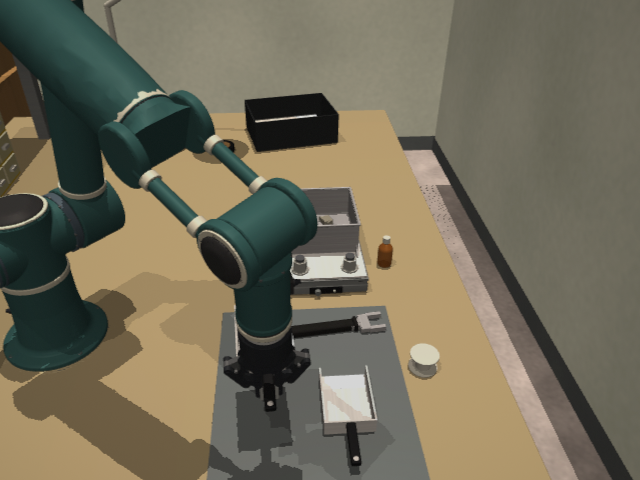

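```bash
python3 -m creep '[{"slide":[0.2,0.08,0.02],"angular":[0,0,0]},{"slide":[0.4,0.16,0.03],"angular":[0,0,0]},{"slide":[0.6,0.24,0.05],"angular":[0,0,0]},{"slide":[0.8,0.33,0.08],"angular":[0,0,0]},{"slide":[0.8,0.33,0.08],"angular":[0,0,0]}]' >/dev/null
python3 -m creep '[{"slide":[0.8,0.33,0.08],"angular":[0,0,0]},{"slide":[0.8,0.33,0.08],"angular":[0,0,0]},{"slide":[0.8,0.33,0.08],"angular":[0,0,0]},{"slide":[0.8,0.33,0.08],"angular":[0,0,0]},{"slide":[0.8,0.33,0.08],"angular":[0,0,0]}]' >/dev/null
python3 -m creep '[{"slide":[0.8,0.33,0.08],"angular":[0,0,0]},{"slide":[0.8,0.33,0.08],"angular":[0,0,0]},{"slide":[0.8,0.33,0.08],"angular":[0,0,0]},{"slide":[0.8,0.33,0.08],"angular":[0,0,0]},{"slide":[0.8,0.33,0.08],"angular":[0,0,0]}]' >/dev/null
python3 -m creep '[{"slide":[0.8,0.33,0.08],"angular":[0,0,0]},{"slide":[0.7,0.3,0.05],"angular":[0,0,0]},{"slide":[0.5,0.25,0.04],"angular":[0,0,0]},{"slide":[0.3,0.15,0.02],"angular":[0,0,0]},{"slide":[0.15,0.05,0],"angular":[0,0,0]}]' >/dev/null
python3 -c "
from h import *
s,Rm,p=st(); need(); l=p+Rm@np.array([.170,0,.174]); print('lip',l.round(4),'to go',(Rm.T@(np.array([.604,.243,.163])-l)/.025).round(2)); snap('top','t28')"
```

```text
t57.5 p [ 0.59   -0.0148  0.351 ] yaw 93.79 q [-0.11  0.15  1.84  0.15  1.18 -0.23] F [-0.6 -0.2 -2.1] M [-0.41 -0.07  0.05] w 15.6mm tilt [-0.011  0.139 -0.99 ]
lip [0.577  0.1773 0.2024] to go [2.3  1.25 1.91]
```

View pics/t28.png

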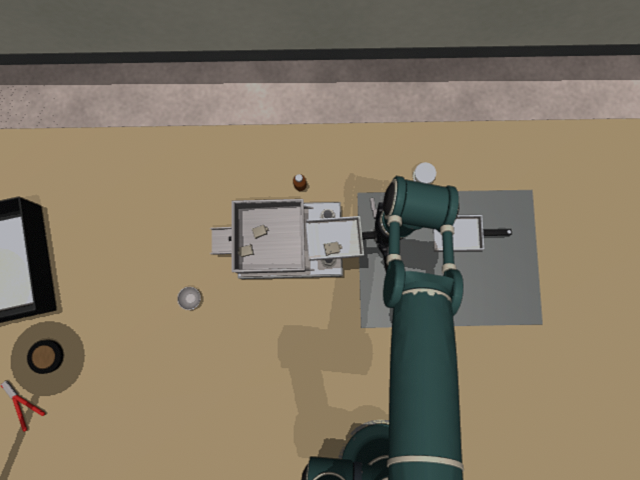

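```bash
python3 -m creep '[{"slide":[0.2,0.15,0.15],"angular":[0,0,0]},{"slide":[0.5,0.3,0.4],"angular":[0,0,0]},{"slide":[0.6,0.3,0.5],"angular":[0,0,0]},{"slide":[0.6,0.3,0.5],"angular":[0,0,0]},{"slide":[0.4,0.2,0.36],"angular":[0,0,0]}]' >/dev/null
python3 -c "
from h import *
s,Rm,p=st(); need(); l=p+Rm@np.array([.170,0,.174]); print('lip',l.round(4))"
python3 -m creep '[{"slide":[0.5,0,-0.46],"angular":[0,-1,0]},{"slide":[0.5,0,-0.46],"angular":[0,-1,0]},{"slide":[0.5,0,-0.46],"angular":[0,-1,0]},{"slide":[0.5,0,-0.46],"angular":[0,-1,0]},{"slide":[0.5,0,-0.46],"angular":[0,-1,0]}]' >/dev/null
python3 -c "
from h import *
s,Rm,p=st(); need(); print('lip',(p+Rm@np.array([.170,0,.174])).round(4))"
python3 -m creep '[{"slide":[0.5,0,-0.46],"angular":[0,-1,0]},{"slide":[0.5,0,-0.46],"angular":[0,-1,0]},{"slide":[0.5,0,-0.46],"angular":[0,-1,0]},{"slide":[0.5,0,-0.46],"angular":[0,-1,0]},{"slide":[0.5,0,-0.46],"angular":[0,-1,0]}]' >/dev/null
python3 -c "
from h import *
s,Rm,p=st(); need(); print('lip',(p+Rm@np.array([.170,0,.174])).round(4))"
python3 -m creep '[{"slide":[0.5,0,-0.46],"angular":[0,-1,0]},{"slide":[0.5,0,-0.46],"angular":[0,-1,0]},{"slide":[0.5,0,-0.46],"angular":[0,-1,0]},{"slide":[0.5,0,-0.46],"angular":[0,-1,0]},{"slide":[0.5,0,-0.46],"angular":[0,-1,0]}]' >/dev/null
python3 -m creep '[{"slide":[0.5,0,-0.46],"angular":[0,-1,0]},{"slide":[0,0,0],"angular":[0,0,0]},{"slide":[0,0,0],"angular":[0,0,0]},{"slide":[0,0,0],"angular":[0,0,0]},{"slide":[0,0,0],"angular":[0,0,0]}]' >/dev/null
python3 -c "
from h import *
s,Rm,p=st(); need(); print('lip',(p+Rm@np.array([.170,0,.174])).round(4)); snap('top','t29'); snap('side','s29')
p=cv2.imread('pics/s29.png')[150:280,260:390]; cv2.imwrite('pics/s29c.png',cv2.resize(p,None,fx=4.5,fy=4.5,interpolation=cv2.INTER_CUBIC))"
```

```text
t57.9 p [0.6174 0.0504 0.311 ] yaw 93.64 q [ 0.    0.24  1.82  0.16  1.1  -0.13] F [-0.2 -0.8 -2.3] M [-0.35 -0.05 -0.04] w 16.2mm tilt [-0.01   0.139 -0.99 ]
lip [0.605  0.2426 0.1625]
t58.4 p [0.6134 0.1119 0.3702] yaw 93.63 q [ 0.2   0.2   1.75 -0.22  1.22  0.22] F [ 0.3  0.2 -3.2] M [-0.09 -0.    0.02] w 15.9mm tilt [ 0.014 -0.21  -0.978]
lip [0.6052 0.2411 0.1642]
t58.8 p [0.6082 0.1902 0.4025] yaw 93.64 q [ 0.4   0.26  1.66 -0.53  1.44  0.47] F [-0.8 -0.6 -3.3] M [ 0.31 -0.01 -0.03] w 15.6mm tilt [ 0.035 -0.53  -0.847]
lip [0.6051 0.2416 0.1647]
t59.6 p [0.6019 0.2892 0.4039] yaw 93.60 q [ 0.6   0.42  1.54 -0.81  1.75  0.63] F [-0.5 -0.4 -2.5] M [0.61 0.06 0.04] w 15.2mm tilt [ 0.053 -0.827 -0.56 ]
lip [0.6051 0.2405 0.1655]
```

View pics/s29c.png

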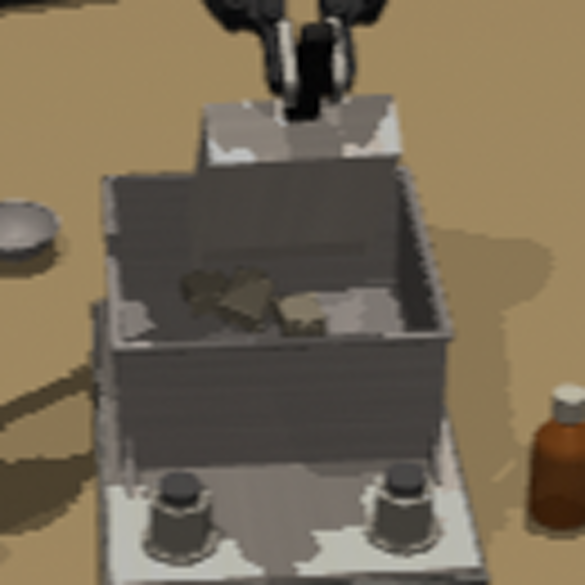

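The third hood is in too, with all three visible at (205,290), (245,300) and (300,315). I'll level the tray and return it.

```bash
python3 -m creep '[{"slide":[-0.47,0,0.49],"angular":[0,1,0]},{"slide":[-0.47,0,0.49],"angular":[0,1,0]},{"slide":[-0.47,0,0.49],"angular":[0,1,0]},{"slide":[-0.47,0,0.49],"angular":[0,1,0]},{"slide":[-0.47,0,0.49],"angular":[0,1,0]}]' >/dev/null
python3 -m creep '[{"slide":[-0.47,0,0.49],"angular":[0,1,0]},{"slide":[-0.47,0,0.49],"angular":[0,1,0]},{"slide":[-0.47,0,0.49],"angular":[0,1,0]},{"slide":[-0.47,0,0.49],"angular":[0,1,0]},{"slide":[-0.47,0,0.49],"angular":[0,1,0]}]' >/dev/null
python3 -m creep '[{"slide":[-0.47,0,0.49],"angular":[0,1,0]},{"slide":[-0.47,0,0.49],"angular":[0,1,0]},{"slide":[-0.47,0,0.49],"angular":[0,1,0]},{"slide":[-0.47,0,0.49],"angular":[0,1,0]},{"slide":[-0.5,0,0],"angular":[0,0,0]}]' >/dev/null
python3 -c "
from h import *
s,Rm,p=st(); need((.4735,-.3535,.31),93.7); print('lip',(p+Rm@np.array([.170,0,.174])).round(4)); snap('top','t30')"
```

```text
t61.0 p [0.6153 0.0561 0.338 ] yaw 93.55 q [ 0.05  0.21  1.8   0.    1.14 -0.01] F [-1.1 -2.  -3. ] M [-0.29  0.06  0.01] w 15.4mm tilt [-0.004  0.001 -1.   ]
 slide units [-16.    -6.67   1.12]  rows>= 16.0
 ang units [-0.05 -0.02 -0.04]
lip [0.6041 0.226  0.1643]
```

View pics/t30.png

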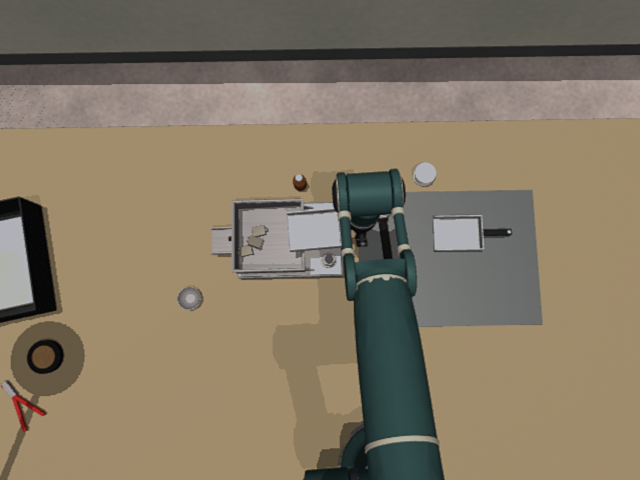

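```bash
python3 -m creep '[{"slide":[-0.94,-0.39,0],"angular":[0,0,0]},{"slide":[-0.94,-0.39,0],"angular":[0,0,0]},{"slide":[-0.94,-0.39,0],"angular":[0,0,0]},{"slide":[-0.94,-0.39,0],"angular":[0,0,0]},{"slide":[-0.94,-0.39,0],"angular":[0,0,0]}]' >/dev/null
python3 -m creep '[{"slide":[-0.94,-0.39,0],"angular":[0,0,0]},{"slide":[-0.94,-0.39,0],"angular":[0,0,0]},{"slide":[-0.94,-0.39,0],"angular":[0,0,0]},{"slide":[-0.94,-0.39,0],"angular":[0,0,0]},{"slide":[-0.94,-0.39,0],"angular":[0,0,0]}]' >/dev/null
python3 -m creep '[{"slide":[-0.94,-0.39,0],"angular":[0,0,0]},{"slide":[-0.94,-0.39,0],"angular":[0,0,0]},{"slide":[-0.94,-0.39,0],"angular":[0,0,0]},{"slide":[-0.94,-0.39,0],"angular":[0,0,0]},{"slide":[-0.94,-0.39,0],"angular":[0,0,0]}]' >/dev/null
python3 -m creep '[{"slide":[-0.94,-0.39,0.5],"angular":[0,0,0]},{"slide":[-0.9,-0.39,0.8],"angular":[0,0,0]},{"slide":[0,0,0.8],"angular":[0,0,0]},{"slide":[0,0,0.8],"angular":[0,0,0]},{"slide":[0,0,0.8],"angular":[0,0,0]}]' >/dev/null
python3 -m creep '[{"slide":[0,0,0.6],"angular":[0,0,0]},{"slide":[0,0,0],"angular":[0,0,0]},{"slide":[0,0,0],"angular":[0,0,0]}]' >/dev/null
python3 -c "
from h import *
need((.4735,-.3535,.1855),93.7); snap('top','t31'); snap('side','s31')"
```

```text
t62.9 p [ 0.4768 -0.3496  0.2326] yaw 93.73 q [-0.67  0.27  1.94 -0.    0.93 -0.74] F [-0.   0.6 -1.9] M [-0.21  0.01 -0.  ] w 15.8mm tilt [-0.002 -0.    -1.   ]
 slide units [-0.15 -0.14  1.88]  rows>= 1.9
 ang units [-0.02  0.01  0.01]
```

View pics/t31.png

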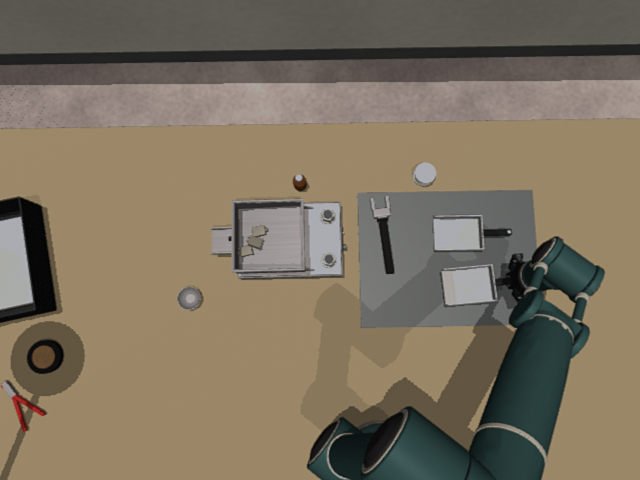

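View pics/s31.png

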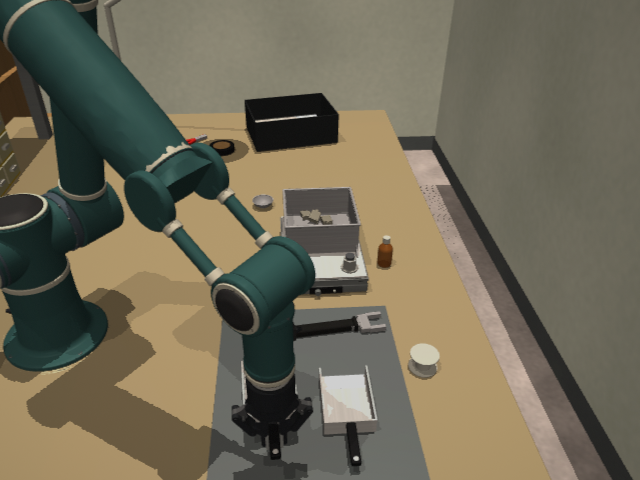

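```bash
python3 -m creep '[{"slide":[0,-0.14,0.5],"angular":[0,0,0]},{"slide":[0,0,0.6],"angular":[0,0,0]},{"slide":[0,0,0.5],"angular":[0,0,0]},{"slide":[0,0,0.2],"angular":[0,0,0]},{"slide":[0,0,0],"angular":[0,0,0]}]' >/dev/null
python3 -m creep '[{"slide":[0,0,0],"angular":[0,0,0]},{"slide":[0,0,0],"angular":[0,0,0]}]' >/dev/null
python3 -c "
from h import *
need((.4735,-.3535,.1855),93.7)"
python3 -m creep '[{"slide":[0,0,0.07],"angular":[0,0,0]},{"slide":[0,0,0],"angular":[0,0,0]},{"slide":[0,0,0],"angular":[0,0,0]}]' >/dev/null
python3 -c "
from h import *
need((.4735,-.3535,.1855),93.7)"
```

```text
t63.6 p [ 0.4737 -0.3501  0.1879] yaw 93.70 q [-0.68  0.33  1.97 -0.    0.85 -0.74] F [ 0.7  0.2 -2.4] M [-0.19 -0.01  0.01] w 15.9mm tilt [ 0.001 -0.001 -1.   ]
 slide units [-0.13 -0.02  0.09]  rows>= 0.1
 ang units [0.01 0.01 0.  ]
t63.9 p [ 0.4737 -0.3501  0.1862] yaw 93.69 q [-0.68  0.33  1.97  0.    0.85 -0.74] F [-0.6 -0.3 -0.3] M [-0.1  -0.01 -0.01] w 15.9mm tilt [ 0.001 -0.001 -1.   ]
 slide units [-0.14 -0.02  0.03]  rows>= 0.1
 ang units [ 0.01  0.01 -0.  ]
```

```bash
python3 -m creep '[{"slide":[0,0,0.03],"angular":[0,0,0]},{"slide":[0,0,0],"angular":[0,0,0]}]' >/dev/null
python3 -m creep '[{"slide":[0,0,0],"angular":[0,0,0]},{"slide":[0,0,0],"angular":[0,0,0]},{"slide":[0,0,0],"angular":[0,0,0]},{"slide":[0,0,0],"angular":[0,0,0]},{"slide":[0,0,0],"angular":[0,0,0]}]' -0.3 20 >/dev/null
python3 -m creep '[{"slide":[0,0,-0.5],"angular":[0,0,0]},{"slide":[0,0,-1],"angular":[0,0,0]},{"slide":[0,0,-1],"angular":[0,0,0]},{"slide":[0,0,-1],"angular":[0,0,0]},{"slide":[0,0,-1],"angular":[0,0,0]}]' >/dev/null
python3 -m creep '[{"slide":[0,0,-1],"angular":[0,0,0]},{"slide":[-0.5,-0.8,-1],"angular":[0,0,0]},{"slide":[-0.5,-0.8,-1],"angular":[0,0,0]},{"slide":[-0.5,-0.5,-1],"angular":[0,0,0]},{"slide":[0,0,0],"angular":[0,0,0]}]' >/dev/null
python3 tr.py 32; python3 -c "
from h import *
p=cv2.imread('pics/top32.png')
cv2.imwrite('pics/t32a.png',cv2.resize(p[185:335,350:550],None,fx=4,fy=4,interpolation=cv2.INTER_CUBIC))
cv2.imwrite('pics/t32b.png',cv2.resize(p[190:290,205:355],None,fx=5,fy=5,interpolation=cv2.INTER_CUBIC))"
```

```text
t65.3 p [ 0.4227 -0.3935  0.4052] yaw 93.58 q [-0.79  0.08  1.82 -0.    1.23 -0.85] F [ 1.7 -1.1  1.9] M [-0.07  0.    0.02] w 55.5mm tilt [ 0.007 -0.009 -1.   ]
top handle 167 [495.8 232. ] mean [ 615.7 -334.1] axis 89.6 rect [ 615.5 -338.7] [74.9 16.8] 89.0
top handle 168 [503.1 282.8] mean [ 475.1 -345. ] axis 93.9 rect [ 475.5 -347.7] [17.9 75.7] 4.1
side handle 418 [352.7 443.1] mean [ 612.5 -338.8] axis 88.9 rect [ 612.4 -338.7] [85.7 18.5] 89.8
side handle 418 [272.1 452.9] mean [ 472.5 -348.6] axis 93.8 rect [ 472.3 -349. ] [17.9 85.5] 4.3
```

View pics/t32a.png

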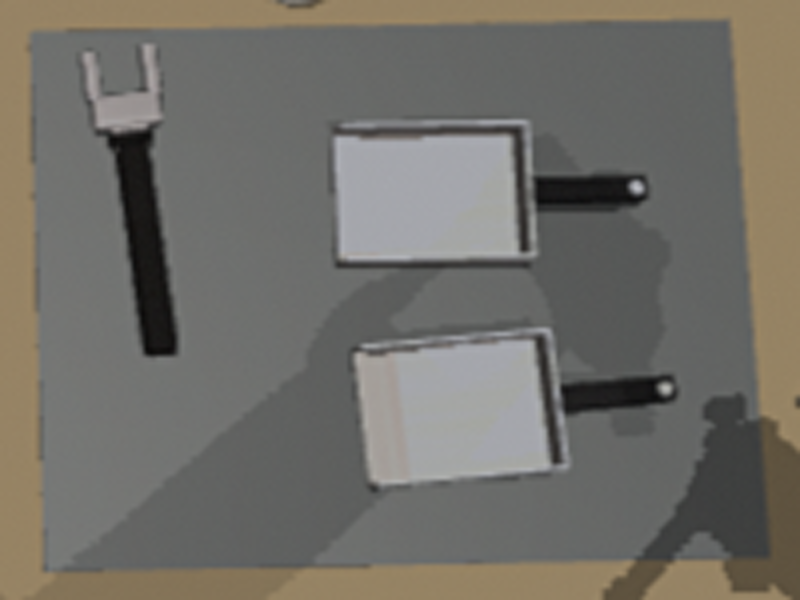

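View pics/t32b.png

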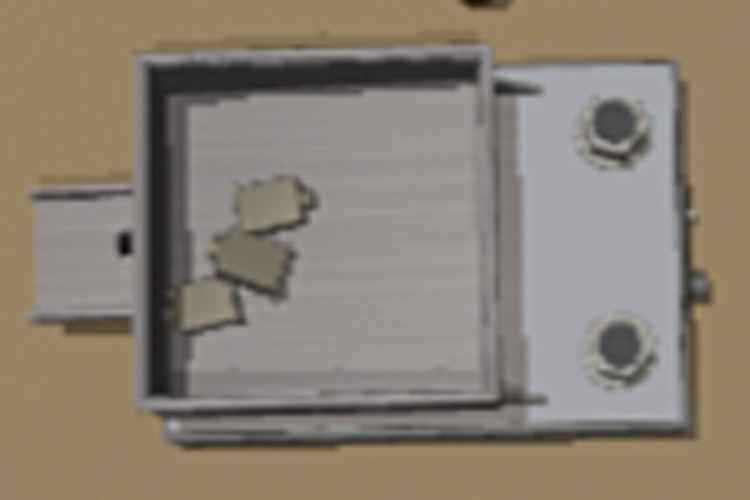

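View pics/side32.png

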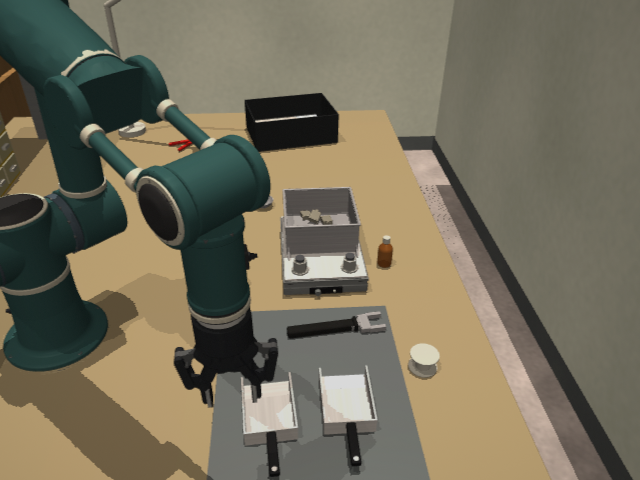

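```bash
python3 -c "
from h import *
s,_,p=st(); print(s['time'],p.round(3),np.round(s['joint_vel'],3)); print(order.finish_job())"
```

```text
65.3667 [ 0.423 -0.391  0.4  ] [ 0.018  0.033  0.048  0.006 -0.003  0.003]
the job is handed in; nothing more can be done
None
```

The feeder job is done and handed in at 65 s of the 210 s. I spun both nuts hand-tight, tightened each with the spanner, then tipped both trays into the hopper and put everything back on the mat.

- **Far nut:** it turned about 45° (0.79 rad) past hand-tight, judged from where the spanner met its steady resistance of about 0.7 N m.
- **Near nut:** this figure is less certain. My first hand turn went past the stop and had already tightened it about 0.2 rad. I gave it only about 0.6 rad with the spanner, for an estimated total of about 0.8 rad. Neither nut's angle could be read directly, but both outlines in the last close-up matched the expected positions.
- **Hoods:** there were three, two in one tray and one in the other. All three show inside the hopper in both final pictures, and none missed.
- **Mat:** the spanner was knocked about 2 cm aside during the first tip, but it still lies flat on the mat. Both empty trays lie flat and right way up on the mat too.
- **Other items:** the reel, bottle and dish look undisturbed. The arm hid the dish in the last side picture, so I judged it from the top view. The gripper was clear of everything at hand-in.
- **Camera check:** the two cameras disagreed by 3–4 mm on the nut positions. I lined the spanner up on the nuts in the top picture, and it slid on with almost no contact force.

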